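Set up the hand-cranked facade coater: gap, blanks, crank

ROBOT

A 7-joint arm with a two-finger parallel gripper is mounted at the origin on a cart in front of the work surface, level with it; the furniture and walls round the work are solid. World frame = base frame: x ahead of the robot, y to its left, z up, the work surface at z = 0. Lengths are in m, angles in rad, forces in N, time in s.
With the tool pointing down it reaches from about 0.4 to 0.875 m from the base axis. Payload 6.5 kg.
Tool frame: the origin (TCP) lies midway between the tips of the shut fingers; the grasp point (between the pads) lies 19 mm behind it; z points along the fingers, y is the direction in which the jaws open and shut (so a half turn about z gives the same grasp; the last joint's range is limited). The gripper opens to 88 mm and grips with 3 to 60 N. Pads are 18 mm wide; open, the fingers measure 123 mm over their backs; the gripper's body (75 mm by 187 mm) begins 45 mm behind the grasp point.
Start: joints at [-1.314, 0.536, -0.004, 1.538, 0.003, 1.067, -0.071], TCP at [0.206, 0.616, 0.239] pointing down, gripper open.
Joint ranges: [-2.7, 2.7], [-0.37, 2.16], [-1.27, 1.26], [0.24, 2.4], [-1.31, 4.45], [0.19, 1.91], [-2.76, 2.76]. Speed limits (rad/s): [2.39, 2.39, 3.14, 3.14, 3.14, 3.14, 3.14].

INTERFACE

Orientations are given as a rotation vector (axis times angle).
In Python, from rig import sense, read_camera, finish_job, masks_of gives the robot as it stands.
- The arm moves only by the tool jog_arm, never from a script. Its argument "steps" is a list of rows, each an object of numbers: "x", "y", "z": the shift along the tool's x, y, z in mm; "yaw": the turn about the tool's z in rad. A call has 1 to 10 rows; each row shifts and turns the pose as measured when the row begins, along the tool's axes as they then stand; what a row does not reach is not made up. A row lasts 1/10 s, in which the tool goes at most 50 mm and 8.59 degrees, less where a joint would pass 70% of its speed; a pose out of reach is approached as far as the arm can. A call with a gripper value outside its range is refused whole. "jaw" is the finger opening in mm, from 0 to 88.1, set as the call begins (left out, the last holds). The fingers move at their own pace and stop on an object; "newtons" is the grip in N (left out, the last holds). Time passes only in rows, so rows that do not move let the fingers close. It gives the time, the measured TCP pose, the force and the opening at its end, in the units of the state.
- sense(): the state, without advancing time (a new reading comes with each control period).
- read_camera(name): name is "side" or "top"; returns a dict with "image" (400x640x3 uint8, red, green, blue), "z_map" (400x640 float32, m along the optical axis (not along the pixel's ray), 0 where there is no reading), "fx", "fy", "cx", "cy" (pixels), "distortion" ([k1, k2, p1, p2, k3] as OpenCV has them; the pictures are not rectified), "view" (4x4, takes a point from world to camera coordinates). Camera axes: x right, y up, looking along -z (the intrinsics and any distortion apply to the point x, -y, -z); pixel columns grow to the right and rows downward; lengths in m; the calibration is good to about 2 mm. A picture is of the moment at which its call begins.
- finish_job(): hands the job in, once; it reports no verdict.
Trained networks look in a picture, given as the dict that the camera call returned (one of the last four; its "shot" number tells which), for a name from the list of things; names that differ only in an ending like _2 or _b are one class to them, and where a whole thing is asked for, a point or a joint stands for the part that bears it (a point fixed in the world has none). Each returns a list of dicts, best first, with "conf" (0 to 1); they miss things now and then, are a little off and sometimes report something else, mostly with a low value. They report only what shows in the picture. A call takes as long as a camera call. They do not tell look-alikes from the thing itself.
- masks_of(picture, target): "mask" (400x640 bool, what is visible of it) and "position" ([column, row] in pixels, amid what is visible of it).
The state is a dict: "t": time; "joint_pos": joint angles; "qd": joint speeds; "tau": joint torques, N m; "eef_pos": TCP position; "eef_rot": TCP orientation; "ft_force": force on the tool from outside, world axes, zero at the start; "moment": the same for the moment, N m; "opening": finger opening in m.
Only numpy, scipy, OpenCV 4.12 (cv2) and the standard library are available. Lean on these libraries where they do the work, as an engineer would, in place of code of your own. Each camera call takes 0.05 s, during which the arm holds its last target. There are 200 camera calls.

TASK

Get the little hand-cranked coater ready to prime the model-house facades. First turn the gap knob until its pointer lines up with the mark on the index tab, without shifting the tab; then stack every unpainted facade blank flat in the upright feed chute, windows up and stepped gable towards the roller; and last turn the loose crank to match the splined shaft, wide slot over wide spline, and push it down until its hub sits fully home on the shoulder. Leave the other things on the table where they are.

Things in the scene. Friction and masses are not known exactly. Their poses are not given: they have to be found in the camera images.
- chute_floor (a point): Coater (fixed; grey base 170 x 360 mm, turned a little). This point: on the floor of its upright feed chute, 34 mm above the table; a blank's centre belongs right above it. x: level, towards the black rubber roller (away from the robot), y to its left, z up. Floor bar 24 mm wide. Blanks lie flat, one on the other, 12 mm each, gable to +x. Roller and cheeks (x over 65 mm) reach 46 mm above it.
- chute_mouth (a point): Mouth of the chute, 44 mm above chute_floor, same axes. Four bare-metal corner guides reach up to it (flared lips 8 mm higher). Inside they leave y = -19 to +19 mm and x = -31 to +43 mm; the long sides are open for the fingers between x = -19 and +31, down to 20 mm below the floor.
- gap_knob (a joint): Angle of the gap knob, counter-clockwise from above positive, 0 = pointer along the chute's x (away from the robot); range -2.6 to 2.6. Light friction (0.04 N m), stays where it is left.
- knob_grip (a point): Gap knob, on the coater's grey block, 110 mm from chute_floor along its -y. This point: on its axis, at the height to grip. Black bar grip 44 mm long, 12 mm wide, standing 32 mm above a round skirt of 52 mm diameter; the point is 21 mm above the skirt, 11 mm below the bar's top. x runs along the bar to the end with the white pointer line, z up.
- knob_pointer (a point): End of the knob's pointer line, drawn out to 30 mm from the knob's axis; turns with the knob.
- gap_tab (a joint): Angle of the index tab, counted like the knob's: the pointer is on the mark when both joints read the same. The tab sits on a stiff collar (0.15 N m) under the knob and must stay where it is.
- gap_mark (a point): Mark on the index tab, 30 mm from the knob's axis; the tab (bare metal, 14 x 12 mm, with a black line) reaches from 31 to 45 mm from the axis and is lower than the top of the knob's skirt.
- shaft_seat (a point): Upright splined shaft, right end of the coater. This point: on its axis, on the shoulder (32 mm across, 50 mm above the table) where the hub must rest. z up, x along the wide spline. Four splines reach 11 mm from the axis: along x 8 mm wide, at +90, 180, -90 degrees 4 mm; 16 mm high, then a 5 mm tip 1.6 mm narrower. x within 1.2 rad of the coater's -y; turns stiffly (0.15 N m).
- crank_hub (a point): Loose crank, flat on the table, grip up, 120 g, heaviest in the hub. This point: centre of its square hub (34 x 34 x 26 mm high), 13 mm above the underside. x along the arm (16 wide, 10 thick, flush with the underside), z up; grip 85 mm out, to 46 mm high. Socket through the hub: slot at +x 10.4 mm wide, the other three 6.4, so its x must match the shaft's. Grip the sides along y. Seated: 13 mm above shaft_seat.
- blank_a_center (a point): Unpainted plaster facade blank a (all alike, 40 g; two to four are there, None if absent), lying flat, face up. This point: grasp centre, half-way up. 12 mm thick; wall 46 mm long (x = -26 to +20) and 32 mm wide (y), gripped across y; a stepped gable (20, then 10 mm wide) goes on to its peak at x = +38. z up out of the windowed face.
- blank_a_peak (a point): Peak of blank a's gable: the end of the blank, 38 mm from its grasp centre along its x.
- blank_b_center (a point): Unpainted plaster facade blank b (all alike, 40 g; two to four are there, None if absent), lying flat, face up. This point: grasp centre, half-way up. 12 mm thick; wall 46 mm long (x = -26 to +20) and 32 mm wide (y), gripped across y; a stepped gable (20, then 10 mm wide) goes on to its peak at x = +38. z up out of the windowed face.
- blank_b_peak (a point): Peak of blank b's gable: the end of the blank, 38 mm from its grasp centre along its x.
- blank_c_center (a point): Unpainted plaster facade blank c (all alike, 40 g; two to four are there, None if absent), lying flat, face up. This point: grasp centre, half-way up. 12 mm thick; wall 46 mm long (x = -26 to +20) and 32 mm wide (y), gripped across y; a stepped gable (20, then 10 mm wide) goes on to its peak at x = +38. z up out of the windowed face.
- blank_c_peak (a point): Peak of blank c's gable: the end of the blank, 38 mm from its grasp centre along its x.
- blank_d_center (a point): Unpainted plaster facade blank d (all alike, 40 g; two to four are there, None if absent), lying flat, face up. This point: grasp centre, half-way up. 12 mm thick; wall 46 mm long (x = -26 to +20) and 32 mm wide (y), gripped across y; a stepped gable (20, then 10 mm wide) goes on to its peak at x = +38. z up out of the windowed face.
- blank_d_peak (a point): Peak of blank d's gable: the end of the blank, 38 mm from its grasp centre along its x.
- clay_cross: Bystander, to be left alone: unpainted clay cross, 46 x 44 x 8 mm, lying among the blanks; origin under its centre.
- eraser: Bystander, to be left alone: eraser in a sleeve, 20 x 45 x 11 mm, lying in front of the blanks; origin under its centre.
- gold_paint_bottle: Bystander, to be left alone: small paint bottle with black cap, 33 mm across, 70 mm high, at the left back; origin under its centre.
- cup_teal: Bystander, to be left alone: small open paint cup, 48 mm across, 24 mm high, behind the coater; origin under its centre.
Things that resemble listed ones, but are neither listed nor needed, are in the scene too. Leave any turquoise or yellow look-alike of the part that bears blank_d_center alone.

How it is judged:
By the outcome, as a careful person would: the job done as asked, in the order asked, and still so for the second after the job is handed in, with the robot touching nothing.
Of blank_a, blank_b, blank_c, blank_d only 2 to 4 are there at a start; the rules pass over those that are not, and their reading is None.
At some moment in a run one of blank_a, blank_b, blank_c, blank_d, crank may be knocked a few centimetres aside while the robot is not near it.
It also fails if it takes over 210 s, if anything falls off the work surface, if the arm or the gripper's body presses on something with over 40 N, if the wrist force passes 120 N, or if a joint passes its speed limit or range.

## Working session

There is one attempt and no reset: what is moved stays moved. The work goes in short steps, Python scripts to look and compute and a tool call to move; the robot and the scene stay as the last step left them, time stands still between calls to the robot, and variables do not carry over. Pictures are saved under pics/ and viewed, about 12 in all and at most 16, crops included, and the job is handed in when it is done.

Besides the shell and the picture viewer there is one more tool, called after "Emit:" as name(argument=value, ...) on one line, values as JSON. jog_arm: Moves the arm, as the interface text tells. Its arguments: {"type":"object","properties":{"steps":{"type":"array"},"jaw":{"type":"number"},"newtons":{"type":"number"}},"required":["steps"]}

```bash
mkdir -p pics; ls; cat > h.py <<'E'
import numpy as np, cv2
from rig import sense, read_camera, finish_job, masks_of
from scipy.spatial.transform import Rotation as R
def K(p): return np.array([[p['fx'],0,p['cx']],[0,p['fy'],p['cy']],[0,0,1.]])
def save(p,name,crop=None,s=1):
    im=p['image'][:,:,::-1]
    if crop: c0,r0,c1,r1=crop; im=im[r0:r1,c0:c1]
    cv2.imwrite('pics/'+name,cv2.resize(im,None,fx=s,fy=s,interpolation=cv2.INTER_CUBIC))
def rays(p,uv):
    n=cv2.undistortPoints(np.array(uv,float).reshape(-1,1,2),K(p),np.array(p['distortion'],float))[:,0]
    return np.c_[n[:,0],-n[:,1],-np.ones(len(n))]   # camera coords per unit depth
def towld(p,uv,d):
    V=np.array(p['view']); c=rays(p,uv)*np.array(d).reshape(-1,1)
    return (c-V[:3,3])@V[:3,:3]
def onz(p,uv,z):
    V=np.array(p['view']); o=-V[:3,:3].T@V[:3,3]; d=rays(p,uv)@V[:3,:3]
    return o+d*((z-o[2])/d[:,2])[:,None]
def depth_pts(p,uv):
    uv=np.array(uv,float); d=p['z_map'][uv[:,1].round().astype(int),uv[:,0].round().astype(int)]
    return towld(p,uv,d)
def proj(p,X):
    V=np.array(p['view']); c=np.atleast_2d(X)@V[:3,:3].T+V[:3,3]
    c=c*[1,-1,-1]
    return cv2.projectPoints(c.reshape(-1,1,3),np.zeros(3),np.zeros(3),K(p),np.array(p['distortion'],float))[0][:,0]
def st():
    s=sense(); r=R.from_rotvec(s['eef_rot']).as_matrix()
    print('t',round(s['t'],2),'tcp',np.round(s['eef_pos'],4),'toolx',np.round(r[:,0],3),'tooly',np.round(r[:,1],3),'z',np.round(r[:,2],3),'F',np.round(s['ft_force'],1),'op',round(s['opening'],4),'q7',np.round(s['joint_pos'],2))
E
python3 - <<'E'
from h import *
st()
for n in('side','top'):
    p=read_camera(n); save(p,n+'0.png',s=1.25)
    V=np.array(p['view']); print(n,'cam at',-V[:3,:3].T@V[:3,3],'look',-V[2,:3],p['fx'],p['distortion'])
    for t in ['blank_a_center','blank_a_peak','crank_hub','gap_knob','knob_grip','knob_pointer','gap_mark','shaft_seat','chute_floor','chute_mouth','clay_cross']:
        try:
            for m in masks_of(p,t): 
                u=m['position']; print(t,round(m['conf'],2),np.round(u),int(m['mask'].sum()),np.round(depth_pts(p,[u])[0],3))
        except Exception as e: print(t,e)
E
```

```text
pics
t 0.0 tcp [0.206  0.6159 0.2379] toolx [-0.948  0.317 -0.   ] tooly [ 0.317  0.948 -0.002] z [-0.    -0.002 -1.   ] F [-0.9  0.7 -0.3] op 0.0883 q7 [-1.31  0.54 -0.    1.54  0.    1.07 -0.07]
side cam at [-0.18907134 -1.62291121  0.97941018] look [ 0.36426681  0.79702989 -0.48171884] 477.9844042300629 [-0.05834888  0.          0.          0.          0.        ]
blank_a_center 0.41 [326. 237.] 112 [ 0.444 -0.268  0.017]
blank_a_peak 0.56 [324. 240.] 84 [ 0.43  -0.278  0.014]
crank_hub 0.77 [356. 220.] 229 [ 0.606 -0.197  0.012]
gap_knob 0.7 [327. 240.] 111 [ 0.442 -0.279  0.007]
gap_knob 0.42 [285. 179.] 79 [0.45  0.192 0.047]
knob_grip 0.42 [287. 180.] 95 [0.451 0.17  0.053]
knob_pointer 0.66 [288. 178.] 90 [0.455 0.17  0.058]
chute_floor 0.91 [288. 186.] 1620 [0.453 0.159 0.026]
chute_mouth 0.92 [294. 187.] 1691 [0.448 0.078 0.062]
clay_cross 0.42 [287. 179.] 59 [0.455 0.177 0.052]
top cam at [ 0.26199909 -0.1463488   1.30974513] look [ 0.17655276  0.01358385 -0.98419744] 371.08372046922153 [-0.00295575  0.          0.          0.          0.        ]
blank_a_center 0.47 [331. 223.] 126 [ 0.425 -0.164  0.008]
blank_a_center 0.43 [364. 221.] 144 [ 0.43  -0.279  0.006]
crank_hub 0.64 [332. 224.] 125 [ 0.42  -0.165  0.012]
crank_hub 0.5 [335. 175.] 219 [ 0.596 -0.18   0.026]
gap_knob 0.61 [229. 216.] 199 [0.45  0.189 0.052]
knob_grip 0.48 [229. 216.] 169 [0.448 0.189 0.051]
knob_grip 0.28 [399. 221.] 156 [ 0.43  -0.401  0.011]
knob_pointer 0.67 [229. 218.] 165 [0.445 0.193 0.036]
chute_floor 0.92 [234. 212.] 4820 [0.465 0.175 0.04 ]
chute_mouth 0.92 [235. 209.] 4743 [0.474 0.173 0.038]
chute_mouth 0.36 [228. 218.] 197 [0.444 0.195 0.039]
clay_cross 0.61 [330. 194.] 109 [ 0.529 -0.162  0.006]
```

View pics/top0.png

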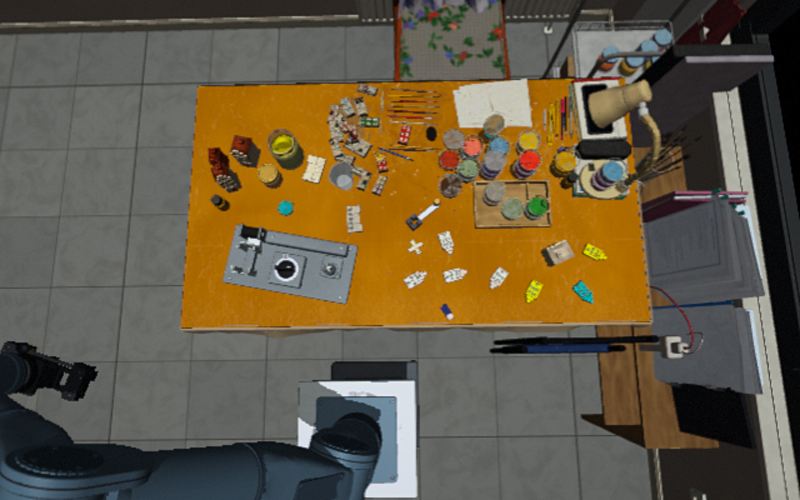

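```bash
python3 - <<'E'
from h import *
p=read_camera('top'); save(p,'top_c1.png',(180,130,440,290),3); 
q=read_camera('side'); save(q,'side_c1.png',(200,130,420,290),3.5)
E
```

```text
(no output)
```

View pics/top_c1.png

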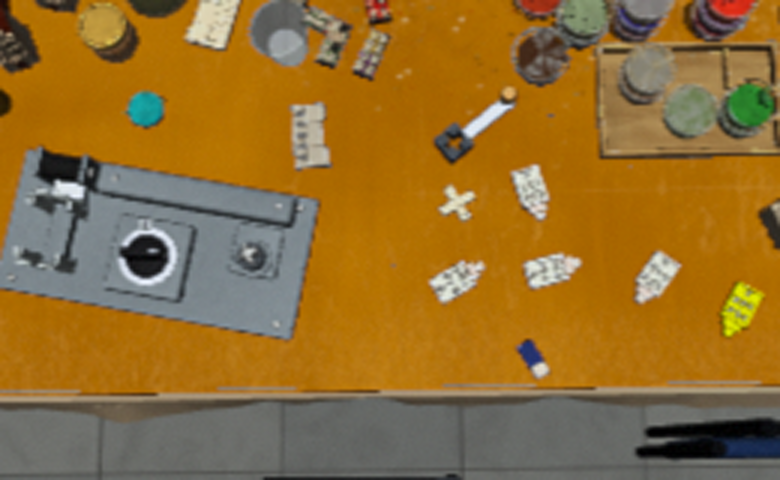

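View pics/side_c1.png

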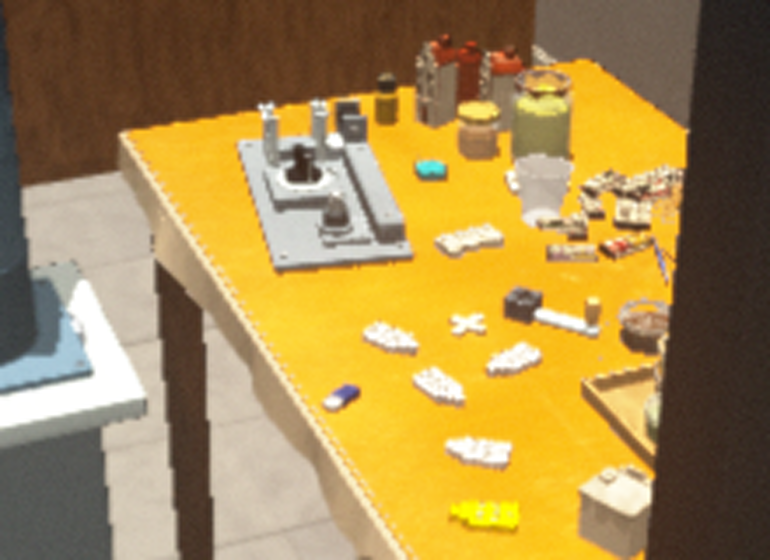

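The four white gabled blanks in the top crop are at (457,281), (551,269), (530,190) and (657,277). The turquoise and yellow ones, the cross and the beige block at (310,135) are look-alikes or bystanders. The coater's chute is at about (48,230), the knob at (148,255) and the shaft at (252,255).

```bash
python3 - <<'E'
from h import *
import pickle
P={}
for n in('top','side'):
    fs=[read_camera(n) for _ in range(4)]
    p=dict(fs[0]); p['image']=np.mean([f['image'] for f in fs],0).astype(np.float32)
    z=np.array([f['z_map'] for f in fs]); p['z_map']=np.nanmedian(np.where(z>0,z,np.nan),0); print(np.nanstd(z[:, 200:230,230:260],0).mean())
    P[n]=p
pickle.dump(P,open('P.pkl','wb'))
def crop(p,c,r,w,h,S=(400,300)):
    return cv2.resize(p['image'][r:r+h,c:c+w,::-1],S,interpolation=cv2.INTER_CUBIC).clip(0,255)
t,s=P['top'],P['side']
m=np.vstack([np.hstack([crop(t,213,200,32,24),crop(t,248,203,32,24)]),np.hstack([crop(s,269,166,32,24),crop(s,280,180,32,24)])])
cv2.imwrite('pics/mos1.png',m)
z=t['z_map']
# depth heights around coater
vv,uu=np.mgrid[170:245,178:292]; uv=np.c_[uu.ravel(),vv.ravel()]
X=depth_pts(t,uv); np.save('X.npy',X)
hz=X[:,2]; print(np.histogram(hz[~np.isnan(hz)],bins=np.arange(-.01,.13,.005)))
def cen(lo,hi,box):
    k=(hz>lo)&(hz<hi)&(X[:,0]>box[0])&(X[:,0]<box[1])&(X[:,1]>box[2])&(X[:,1]<box[3]); return k.sum(),X[k].mean(0)
E
```

```text
0.012161492
0.029078085
(array([   6, 2696,  889,   95, 2354,  267,  171,   96,  547,  183,  482,
        338,   45,   24,   32,   44,  116,  104,   54,    7,    0,    0,
          0,    0,    0,    0,    0,    0]), array([-0.01 , -0.005,  0.   ,  0.005,  0.01 ,  0.015,  0.02 ,  0.025,
        0.03 ,  0.035,  0.04 ,  0.045,  0.05 ,  0.055,  0.06 ,  0.065,
        0.07 ,  0.075,  0.08 ,  0.085,  0.09 ,  0.095,  0.1  ,  0.105,
        0.11 ,  0.115,  0.12 ,  0.125,  0.13 ]))<stdin>:7: RuntimeWarning: All-NaN slice encountered
[ WARN:0@17.697] global loadsave.cpp:1063 imwrite_ Unsupported depth image for selected encoder is fallbacked to CV_8U.
```

View pics/mos1.png

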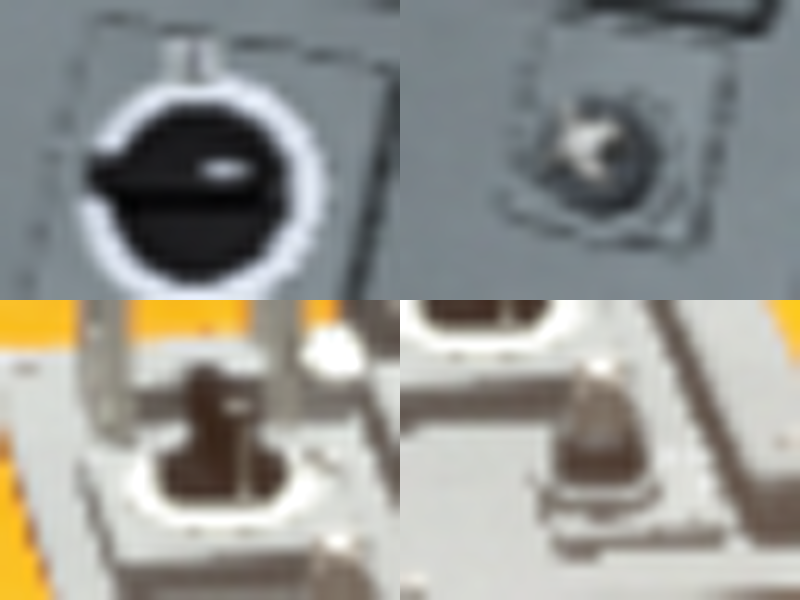

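```bash
python3 - <<'E' 2>/dev/null
from h import *
import pickle
P=pickle.load(open('P.pkl','rb')); t,s=P['top'],P['side']
im=t['image'].clip(0,255).astype(np.uint8); hsv=cv2.cvtColor(im,cv2.COLOR_RGB2HSV)
m=(hsv[...,1]<110).astype(np.uint8); m[:165]=0; m[250:]=0; m[:,:172]=0; m[:,292:]=0
n,l,stt,c=cv2.connectedComponentsWithStats(m); i=1+stt[1:,4].argmax(); print(stt[i])
cn=max(cv2.findContours((l==i).astype(np.uint8),0,1)[0],key=len)[:,0]
B=onz(t,cn,0.012)[:,:2]
r=cv2.minAreaRect((B*1000).astype(np.float32)); print('rect mm',r)
# table heights
V,U=np.mgrid[0:400,0:640]
for nm,p,box in(('top',t,(300,225,400,245)),):
    uv=np.c_[U[225:240,300:420].ravel(),V[225:240,300:420].ravel()]; X=depth_pts(p,uv); print('table z',np.nanmedian(X[:,2]))
X=np.load('X.npy')
for lo,hi in((.058,.1),):
    k=X[:,2]>lo; 
    Y=X[k]; from scipy.cluster.hierarchy import fclusterdata
    f=fclusterdata(Y[:,:2],.012,'distance')
    for j in np.unique(f): print('hi cluster',(f==j).sum(),Y[f==j].mean(0).round(4),Y[f==j].min(0).round(3),Y[f==j].max(0).round(3))
# ring
g=im.astype(int); w=(g.min(2)>185); w[:198]=0;w[226:]=0;w[:,:214]=0;w[:,245:]=0
pts=np.argwhere(w)[:,::-1]; print(len(pts)); np.set_printoptions(suppress=True)
Xw=depth_pts(t,pts); print('ring z',np.nanmedian(Xw[:,2]))
hull=cv2.convexHull(pts.astype(np.int32))
print('ell',cv2.fitEllipse(hull), onz(t,[cv2.fitEllipse(hull)[0]],np.nanmedian(Xw[:,2])))
# dark disc
d=(g.max(2)<75); d[:200]=0;d[224:]=0;d[:,:219]=0;d[:,239:]=0
for r0 in g[200:226,218:242].max(2): print(' '.join('%3d'%v for v in r0))
print()
for r0 in g[205:222,252:274].max(2): print(' '.join('%3d'%v for v in r0))
E
```

```text
[ 178  179  108   64 4748]
rect mm ((475.61102294921875, 188.92269897460938), (359.58026123046875, 173.22413635253906), 79.02794647216797)
table z -0.0007626566446125233
hi cluster 22 [0.4511 0.0688 0.067 ] [0.442 0.059 0.06 ] [0.459 0.08  0.072]
hi cluster 56 [0.4542 0.1909 0.0746] [0.449 0.17  0.066] [0.46  0.214 0.077]
hi cluster 53 [0.4475 0.3072 0.0764] [0.435 0.28  0.058] [0.461 0.329 0.087]
hi cluster 178 [0.5545 0.2828 0.0727] [0.535 0.251 0.059] [0.576 0.315 0.081]
hi cluster 58 [0.517  0.2949 0.0765] [0.502 0.27  0.059] [0.528 0.318 0.085]
83
ring z 0.03601900509283057
ell ((228.8766326904297, 215.08306884765625), (17.979366302490234, 19.108909606933594), 48.18889617919922) [[0.45452575 0.19295564 0.03601901]]
142 141 140 139 138 140 141 143 143 142 141 140 141 139 141 141 142 142 142 139 136 134 131 128
144 137 126 113 104 118 123 137 138 136 138 138 140 140 141 141 143 141 141 139 139 138 139 139
143 137 130 136 133 130 126 123 107 108 110 119 134 138 138 138 138 138 140 139 138 137 138 139
143 137 132 137 138 138 138 141 166 177 151 169 150 121  99  96 107 111 122 137 13
[... 2922 characters left out ...]
 137 137 138 132 127 122  98 118 171 201 182 103  66  71  68  94 131 131 147 123 108
137 137 137 138 127 110 107 101 102 128 167 139  65  58  69  65  76 120 137 145 114 102
137 138 139 140 132 112 106  93  69  77 136 160 102  82  81  66  90 137 139 142 118 118
138 138 140 140 141 137 114  83  81  79  87 103  95  76  71  58 100 130 126 138 112 121
138 138 139 130 124 141 140 126 103  84  80  78  77  69  52  73 123 122 113 134 119 138
139 139 139 128 122 141 144 140 127  93  77  65  57  53  64 107 129 114 126 123 108 141
141 140 141 138 124 109 117 125 133 140 129 102  97 123 141 133 118 133 142 110  99 140
141 141 141 142 139 136 126 113 104 104 132 143 144 136 125 128 131 155 148 104 101 141
```

```bash
cat > fit.py <<'E'
from h import *
from scipy.optimize import minimize
BL=[(-26,-16),(20,-16),(20,-10),(29,-10),(29,-5),(38,-5),(38,5),(29,5),(29,10),(20,10),(20,16),(-26,16)]
def sat(p,box):
    im=p['image'].clip(0,255).astype(np.uint8); c0,r0,c1,r1=box
    return cv2.cvtColor(im,cv2.COLOR_RGB2HSV)[r0:r1,c0:c1,1].astype(float)
def alpha(p,box,parts,pose,S=8):
    c0,r0,c1,r1=box; M=np.zeros(((r1-r0)*S,(c1-c0)*S),np.uint8); x,y,a=pose; c,s=np.cos(a),np.sin(a)
    for poly,z0,z1 in parts:
        q=np.array(poly)/1000.; w=np.c_[x+c*q[:,0]-s*q[:,1],y+s*q[:,0]+c*q[:,1]]
        A=[((proj(p,np.c_[w,np.full(len(w),z)])-[c0-.5,r0-.5])*S*16).round().astype(np.int32) for z in(z0,z1)]
        for k in A: cv2.fillPoly(M,[k],1,shift=4)
        for i in range(len(w)):
            j=(i+1)%len(w); cv2.fillPoly(M,[np.array([A[0][i],A[0][j],A[1][j],A[1][i]])],1,shift=4)
    return cv2.resize(M.astype(np.float32),(c1-c0,r1-r0),interpolation=cv2.INTER_AREA)
def cost(p,box,I,parts,pose):
    a=cv2.GaussianBlur(alpha(p,box,parts,pose),(0,0),.6).ravel(); i=I.ravel(); A=np.c_[a,np.ones_like(a)]
    k,res,_,_=np.linalg.lstsq(A,i,rcond=None); return ((i-A@k)**2).mean()/i.var()
def boxof(p,X,h=14):
    u=proj(p,X)[0].round().astype(int); return (u[0]-h,u[1]-h,u[0]+h,u[1]+h)
def fit(ps,parts,pose0,h=14,chan=sat):
    bs=[boxof(p,[pose0[0],pose0[1],.01],h) for p in ps]; Is=[chan(p,b) for p,b in zip(ps,bs)]
    f=lambda v:sum(cost(p,b,I,parts,(v[0]/1000,v[1]/1000,v[2]/20)) for p,b,I in zip(ps,bs,Is))
    best=None
    for x0 in [np.array([pose0[0]*1000,pose0[1]*1000,(pose0[2]+d)*20]) for d in(-.25,0,.25)]:
        r=minimize(f,x0,method='Nelder-Mead',options=dict(initial_simplex=x0+np.array([[0,0,0],[5,0,0],[0,5,0],[0,0,5]]),xatol=.05,fatol=1e-5))
        if best is None or r.fun<best.fun: best=r
    return np.array([best.x[0]/1000,best.x[1]/1000,best.x[2]/20]),best.fun
BLP=[(BL,0,.012)]
CR=[([(-17,-17),(17,-17),(17,17),(-17,17)],0,.026),([(0,-8),(93,-8),(93,8),(0,8)],0,.010),([(80,-5),(90,-5),(90,5),(80,5)],0,.046)]
E
python3 - <<'E' 2>/dev/null
from fit import *
import pickle
P=pickle.load(open('P.pkl','rb')); t,s=P['top'],P['side']
cand={'A':((457,281),(-.0),(480,266)),'B':((551,269),0,(577,264)),'C':((530,190),0,(541,215)),'D':((657,277),0,(640,298))}
for k,(c,_,pk) in cand.items():
    f=lambda c:onz(t,[(180+c[0]/3-.33,130+c[1]/3-.33)],.012)[0]
    X=f(c);Y=f(pk); a=np.arctan2(Y[1]-X[1],Y[0]-X[0]); p0=(X[0],X[1],a)
    print(k,np.round(p0,3))
    for nm,ps in(('top',[t]),('side',[s]),('both',[t,s])):
        v,e=fit(ps,BLP,p0); v2,e2=fit(ps,BLP,(p0[0],p0[1],p0[2]+np.pi)); print('  ',nm,v.round(4),round(e,4),'flip',round(e2,4))
h=onz(t,[(180+455/3,130+142/3)],.026)[0]; g=onz(t,[(180+508/3,130+94/3)],.046)[0]
p0=(h[0],h[1],np.arctan2(g[1]-h[1],g[0]-h[0])); print('crank',p0)
for nm,ps in(('top',[t]),('side',[s]),('both',[t,s])): print('  ',nm,*fit(ps,CR,p0,30))
# knob
X=np.load('X.npy'); k=(X[:,2]>.066)&(abs(X[:,0]-.454)<.02)&(abs(X[:,1]-.191)<.03); Y=X[k][:,:2]
w,v=np.linalg.eigh(np.cov(Y.T)); print('bar dir',v[:,1],np.degrees(np.arctan2(*v[::-1,1])))
ax=np.array([.4545,.193]); mk=onz(t,[(227.95,203.5),(227.95,206)],.040); print('mark',mk,[np.arctan2(*(m[:2]-ax)[::-1])+.1915 for m in mk])
print('white line ends',onz(t,[(229,213),(232,213.2)],.075))
print('sh',onz(t,[(263.3,214.7)],.05),'tip',onz(t,[(262.3,214)],.071))
E
```

```text
A [ 0.424 -0.166 -1.005]
   top [ 0.4245 -0.1626 -1.0554] 0.0172 flip 0.173
   side [ 0.4263 -0.1598 -1.0557] 0.3357 flip 0.3707
   both [ 0.425  -0.1621 -1.057 ] 0.3763 flip 0.5562
B [ 0.436 -0.276 -1.394]
   top [ 0.4361 -0.2732 -1.3193] 0.0162 flip 0.1667
   side [ 0.4378 -0.2682 -1.3465] 0.3398 flip 0.383
   both [ 0.4366 -0.2721 -1.3229] 0.3914 flip 0.5665
C [ 0.531 -0.255 -2.762]
   top [ 0.5342 -0.2556 -2.835 ] 0.0139 flip 0.1837
   side [ 0.5363 -0.2524 -2.8523] 0.5386 flip 0.5744
   both [ 0.5346 -0.2551 -2.8367] 0.5722 flip 0.767
D [ 0.425 -0.4    2.431]
   top [ 0.4283 -0.3995  2.4964] 0.0096 flip 0.17
   side [ 0.4292 -0.397   2.4825] 0.0937 flip 0.1756
   both [ 0.4285 -0.3988  2.4772] 0.1285 flip 0.3955
crank (np.float64(0.5866338511452936), np.float64(-0.16732186244367828), np.float64(-0.880084360931905))
   top [ 0.59121555 -0.16379909 -0.91386328] 0.7210835040359895
   side [ 0.5925299  -0.16065721 -0.8977105 ] 0.8702929809364002
   both [ 0.59120509 -0.16330493 -0.9144219 ] 1.5986577797372679
bar dir [0.00590305 0.99998258] 89.66177803877763
mark [[0.4948538  0.19645947 0.04      ]
 [0.48599088 0.1961704  0.04      ]] [np.float64(0.2770192836597125), np.float64(0.2918385799543298)]
white line ends [[0.45574442 0.18238151 0.075     ]
 [0.45491571 0.17217842 0.075     ]]
sh [[0.45206283 0.07035243 0.05      ]] tip [[0.45133677 0.07017036 0.071     ]]
```

```bash
cat > plan.py <<'E'
from h import *
import json
def plan(x,y,z,hd,n=None,vmax=42,wmax=.14,s=None):
    """hd: desired heading (rad) of tool y in world, mod pi; prints jog rows"""
    s=s or sense(); r=R.from_rotvec(s['eef_rot']).as_matrix(); p=np.array(s['eef_pos'])
    h0=np.arctan2(r[1,1],r[0,1]); az=np.arctan2(y,x)
    d=np.array([x,y,z])-p
    rel0=(h0-np.arctan2(p[1],p[0])+np.pi)%(2*np.pi)-np.pi
    # rel heading desired, choose branch by closeness to rel0 & within limits
    c=[(hd-az+k*np.pi) for k in range(-4,5)]; c=[v for v in c if abs(v)<2.6]
    cc=min(c,key=lambda v:abs(v-rel0)); dh=cc+az-(rel0+np.arctan2(p[1],p[0]))
    n=n or int(max(np.ceil(np.linalg.norm(d)*1000/vmax),np.ceil(abs(dh)/wmax),1))
    rows=[]
    for i in range(n):
        h=h0+dh*i/n; ty=np.array([np.cos(h),np.sin(h),0]); tx=np.array([-np.sin(h),np.cos(h),0]) # x = y x z , z=down
        tx=np.cross(ty,[0,0,-1]); q=d/n*1000
        rows.append(dict(x=round(q@tx,1),y=round(q@ty,1),z=round(-q[2],1),yaw=round(-dh/n,4)))
    for i in range(0,n,10): print(json.dumps(rows[i:i+10]))
    print('n',n,'rel',rel0,'->',cc,'dh',dh)
E
python3 -c "
from plan import *
plan(.4545,.192,.13,-.006)"
```

```text
[{"x": -30.8, "y": -27.0, "z": 9.1, "yaw": 0.1045}, {"x": -33.5, "y": -23.6, "z": 9.1, "yaw": 0.1045}, {"x": -35.8, "y": -20.0, "z": 9.1, "yaw": 0.1045}, {"x": -37.7, "y": -16.2, "z": 9.1, "yaw": 0.1045}, {"x": -39.1, "y": -12.1, "z": 9.1, "yaw": 0.1045}, {"x": -40.2, "y": -8.0, "z": 9.1, "yaw": 0.1045}, {"x": -40.8, "y": -3.7, "z": 9.1, "yaw": 0.1045}, {"x": -41.0, "y": 0.5, "z": 9.1, "yaw": 0.1045}, {"x": -40.7, "y": 4.8, "z": 9.1, "yaw": 0.1045}, {"x": -40.0, "y": 9.0, "z": 9.1, "yaw": 0.1045}]
[{"x": -38.8, "y": 13.1, "z": 9.1, "yaw": 0.1045}, {"x": -37.2, "y": 17.1, "z": 9.1, "yaw": 0.1045}]
n 12 rel -2.8783157499656653e-05 -> -0.405702212115086 dh -1.2540168894874097
```

Emit:
jog_arm(steps=[{"x": -31,"y": -27,"z": 6,"yaw": 0.1045},{"x": -33.5,"y": -23.5,"z": 6,"yaw": 0.1045},{"x": -36,"y": -20,"z": 6,"yaw": 0.1045},{"x": -37.5,"y": -16,"z": 6,"yaw": 0.1045},{"x": -39,"y": -12,"z": 6,"yaw": 0.1045},{"x": -40,"y": -8,"z": 6,"yaw": 0.1045},{"x": -41,"y": -3.5,"z": 6,"yaw": 0.1045},{"x": -41,"y": 0.5,"z": 6,"yaw": 0.1045},{"x": -40.5,"y": 5,"z": 6,"yaw": 0.1045},{"x": -40,"y": 9,"z": 6,"yaw": 0.1045}], jaw=60)

```text
t: 2.7
eef_pos: [0.412, 0.2558, 0.1766]
eef_rot: [-2.016, -2.401, -0.014]
ft_force: [1.0, 0.4, 0.2]
opening: 0.0601
```

Emit:
jog_arm(steps=[{"x": -39,"y": 13,"z": 6,"yaw": 0.1045},{"x": -37,"y": 17,"z": 6,"yaw": 0.1045},{"x": 0}])

```text
$.steps[2]: bad value
```

```bash
python3 -c "
from plan import *
st()
plan(.4545,.192,.10,-.006)"
```

```text
t 2.7 tcp [0.412  0.2558 0.1766] toolx [-0.173  0.985  0.011] tooly [0.985 0.173 0.003] z [ 0.001  0.011 -1.   ] F [1.  0.4 0.2] op 0.0601 q7 [-0.9   0.35  0.31  2.04 -0.17  0.77 -0.31]
[{"x": -23.4, "y": 10.3, "z": 25.5, "yaw": 0.0599}, {"x": -22.7, "y": 11.7, "z": 25.5, "yaw": 0.0599}, {"x": -22.0, "y": 13.0, "z": 25.5, "yaw": 0.0599}]
n 3 rel -0.3819354662871901 -> -0.405702212115086 dh -0.17973513406233077
```

Emit:
jog_arm(steps=[{"x": -23.5,"y": 10.5,"z": 25.5,"yaw": 0.06},{"x": -22.5,"y": 11.5,"z": 25.5,"yaw": 0.06},{"x": -22,"y": 13,"z": 25.5,"yaw": 0.06},{"x": 0,"y": 0,"z": 0,"yaw": 0}])

```text
t: 3.1
eef_pos: [0.4599, 0.1849, 0.0984]
eef_rot: [-2.247, -2.19, -0.02]
ft_force: [-0.9, -0.3, -0.5]
opening: 0.06
```

```bash
python3 - <<'E' 2>/dev/null
from plan import *
st()
p=read_camera('top');q=read_camera('side')
plan(.4545,.192,.05,-.006)
def crop(p,c,r,w,h,S=(400,300)): return cv2.resize(p['image'][r:r+h,c:c+w,::-1],S,interpolation=cv2.INTER_CUBIC)
cv2.imwrite('pics/m2.png',np.hstack([crop(p,200,185,60,45),crop(q,255,150,60,45)]))
E
```

```text
t 3.1 tcp [0.4599 0.1849 0.0984] toolx [0.026 1.    0.011] tooly [ 1.    -0.026  0.006] z [ 0.007  0.011 -1.   ] F [-0.9 -0.3 -0.5] op 0.06 q7 [-0.72  0.51  0.32  2.06 -0.29  0.6  -0.23]
[{"x": 1.6, "y": -2.6, "z": 25.2, "yaw": -0.0069}, {"x": 1.6, "y": -2.6, "z": 25.2, "yaw": -0.0069}]
n 2 rel -0.4094341455338899 -> -0.405702212115086 dh 0.01377086332255506
```

View pics/m2.png

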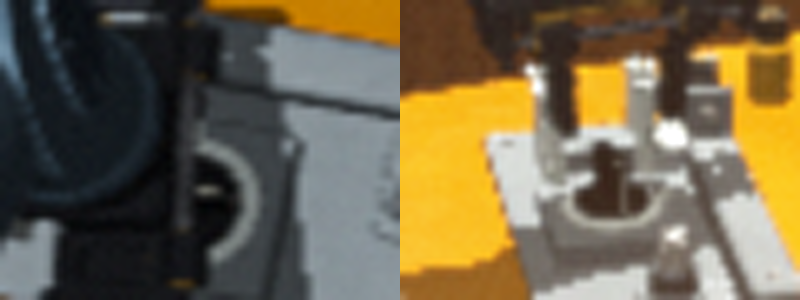

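Emit:
jog_arm(steps=[{"x": 7,"y": -5.5,"z": 5,"yaw": -0.014},{"x": 0,"y": 0,"z": 0,"yaw": 0}])

```text
t: 3.4
eef_pos: [0.4539, 0.1994, 0.0966]
eef_rot: [-2.218, -2.217, -0.03]
ft_force: [-0.5, 0.0, -0.4]
opening: 0.0599
```

```bash
python3 -c "
from plan import *
st()
plan(.4545,.192,.05,-.006)"
```

```text
t 3.4 tcp [0.4539 0.1994 0.0966] toolx [0.    1.    0.017] tooly [ 1.   -0.    0.01] z [ 0.01   0.017 -1.   ] F [-0.5  0.  -0.4] op 0.0599 q7 [-0.74  0.51  0.31  2.07 -0.29  0.59 -0.23]
[{"x": -3.7, "y": 0.3, "z": 23.3, "yaw": 0.0028}, {"x": -3.7, "y": 0.3, "z": 23.3, "yaw": 0.0028}]
n 2 rel -0.4143297341302872 -> -0.405702212115086 dh -0.005625088185357396
```

Emit:
jog_arm(steps=[{"x": -3.5,"y": 0.3,"z": 12,"yaw": 0.003},{"x": -2,"y": 0.3,"z": 12,"yaw": 0.003},{"x": -1,"y": 0,"z": 10,"yaw": 0},{"x": 0,"y": 0,"z": 5,"yaw": 0},{"x": 0,"y": 0,"z": 2,"yaw": 0}])

```text
t: 3.9
eef_pos: [0.4543, 0.1962, 0.053]
eef_rot: [-2.219, -2.216, -0.034]
ft_force: [0.0, -0.3, -0.4]
opening: 0.0599
```

```bash
python3 -c "
from plan import *
st()
plan(.4545,.192,.05,-.006)"
```

```text
t 3.9 tcp [0.4543 0.1962 0.053 ] toolx [0.001 1.    0.019] tooly [ 1.    -0.001  0.011] z [ 0.011  0.019 -1.   ] F [ 0.  -0.3 -0.4] op 0.0599 q7 [-0.7   0.59  0.26  2.08 -0.33  0.49 -0.19]
[{"x": -4.2, "y": 0.2, "z": 3.0, "yaw": 0.0045}]
n 1 rel -0.40904233352063324 -> -0.405702212115086 dh -0.004547987255512809
```

Emit:
jog_arm(steps=[{"x": -3,"y": 0.2,"z": 2,"yaw": 0.004},{"x": -1.2,"y": 0,"z": 0.5,"yaw": 0},{"x": 0,"y": 0,"z": 0,"yaw": 0}])

```text
t: 4.2
eef_pos: [0.4546, 0.1912, 0.0498]
eef_rot: [-2.224, -2.21, -0.033]
ft_force: [0.3, 0.0, 0.6]
opening: 0.0601
```

Emit:
jog_arm(steps=[{"x": 0,"y": 0,"z": 0,"yaw": 0},{"x": 0,"y": 0,"z": 0,"yaw": 0},{"x": 0,"y": 0,"z": 0,"yaw": 0},{"x": 0,"y": 0,"z": 0,"yaw": 0},{"x": 0,"y": 0,"z": 0,"yaw": 0}], jaw=8, newtons=12)

```text
t: 4.7
eef_pos: [0.4553, 0.1916, 0.0507]
eef_rot: [-2.225, -2.21, -0.036]
ft_force: [-1.1, 0.5, 0.3]
opening: 0.0219
```

```bash
python3 -c "
from plan import *
st()
print(sense()['moment'])"
```

```text
t 4.7 tcp [0.4553 0.1916 0.0507] toolx [0.006 1.    0.02 ] tooly [ 1.    -0.007  0.012] z [ 0.012  0.02  -1.   ] F [-1.1  0.5  0.3] op 0.0219 q7 [-0.69  0.59  0.26  2.08 -0.34  0.48 -0.18]
[-0.13088055  0.0732964   0.03436613]
```

Still closing.

Emit:
jog_arm(steps=[{"x": 0,"y": 0,"z": 0,"yaw": 0},{"x": 0,"y": 0,"z": 0,"yaw": 0},{"x": 0,"y": 0,"z": 0,"yaw": 0},{"x": 0,"y": 0,"z": 0,"yaw": 0}])

```text
t: 5.1
eef_pos: [0.4569, 0.1917, 0.0509]
eef_rot: [-2.226, -2.211, -0.039]
ft_force: [1.5, -0.1, -0.3]
opening: 0.0119
```

```bash
python3 -c "
from plan import *
st()
print(sense()['moment'])"
```

```text
t 5.1 tcp [0.4569 0.1917 0.0509] toolx [0.007 1.    0.02 ] tooly [ 1.    -0.007  0.015] z [ 0.015  0.02  -1.   ] F [ 1.5 -0.1 -0.3] op 0.0119 q7 [-0.69  0.59  0.26  2.08 -0.34  0.48 -0.18]
[-0.12650528 -0.06807106  0.05286018]
```

Emit:
jog_arm(steps=[{"x": 0,"y": 0,"z": 0,"yaw": -0.08},{"x": 0,"y": 0,"z": 0,"yaw": -0.13},{"x": 0,"y": 0,"z": 0,"yaw": -0.13},{"x": 0,"y": 0,"z": 0,"yaw": -0.13},{"x": 0,"y": 0,"z": 0,"yaw": -0.13},{"x": 0,"y": 0,"z": 0,"yaw": -0.13},{"x": 0,"y": 0,"z": 0,"yaw": -0.13},{"x": 0,"y": 0,"z": 0,"yaw": -0.13}])

```text
t: 5.9
eef_pos: [0.4588, 0.1927, 0.051]
eef_rot: [0.851, 3.011, 0.04]
ft_force: [2.4, 1.2, -3.5]
opening: 0.0121
```

```bash
python3 - <<'E'
from plan import *
st()
print(sense()['moment'])
import pickle
from fit import *
P=pickle.load(open('P.pkl','rb')); t=P['top']
# ring fit: annulus + refine centre via brightness-weighted model
im=t['image'].clip(0,255).astype(np.uint8)
g=im.min(2).astype(float)
from scipy.ndimage import map_coordinates
from scipy.optimize import least_squares
# radial edge search: bright->grey outer edge of ring, for angles away from tab & bar
def edges(ctr,z,r0,r1,sel):
    out=[]
    for a in np.radians(np.arange(0,360,4)):
        d=(a-sel+np.pi)%(2*np.pi)-np.pi
        rr=np.arange(r0,r1,.1)
        X=np.c_[ctr[0]+rr/1000*np.cos(a),ctr[1]+rr/1000*np.sin(a),np.full(len(rr),z)]
        uv=proj(t,X); v=map_coordinates(g,[uv[:,1],uv[:,0]],order=1)
        pk=v.argmax()
        if v[pk]<190: continue
        # centroid of brightness
        w=(v-145).clip(0); out.append((a,(w*rr).sum()/w.sum()))
    return np.array(out)
c=np.array([.4545,.193])
for it in range(4):
    e=edges(c,.036,24,40,0); a,r=e.T
    k=(abs((a-.09+np.pi)%(2*np.pi)-np.pi)>.4)&(abs((a-np.pi/2+np.pi)%(2*np.pi)-np.pi)>.35)
    A=np.c_[np.cos(a[k]),np.sin(a[k]),np.ones(k.sum())]; s=np.linalg.lstsq(A,r[k],rcond=None)[0]
    c=c+s[:2]/1000; print(c,s,k.sum(),np.std(r[k]-A@s))
for rr in np.arange(30,46,2):
    a=np.radians(np.arange(-20,31,1.)); X=np.c_[c[0]+rr/1000*np.cos(a),c[1]+rr/1000*np.sin(a),np.full(len(a),.04)]
    uv=proj(t,X); v=map_coordinates(g,[uv[:,1],uv[:,0]],order=3); print(rr,*v[::2].astype(int))
E
```

```text
t 5.9 tcp [0.4588 0.1927 0.051 ] toolx [-0.852  0.524 -0.005] tooly [0.523 0.852 0.028] z [ 0.019  0.021 -1.   ] F [ 2.4  1.2 -3.5] op 0.0121 q7 [-0.48  0.58 -0.    2.07 -0.02  0.47  0.55]
[ 0.07316334 -0.1271489  -0.013345  ]
[0.45496124 0.19393205] [ 0.46123903  0.9320496  30.48710136] 66 0.2600535740918555
[0.4549563  0.19393944] [-4.94320006e-03  7.39379739e-03  3.04946040e+01] 66 0.25601444395934736
[0.45495636 0.19393952] [6.56842064e-05 8.08568765e-05 3.04946169e+01] 66 0.25601110611328637
[0.45495636 0.19393952] [-2.67634714e-07  4.84526623e-08  3.04946162e+01] 66 0.25601080796325937
30 219 222 225 224 219 212 203 193 183 175 168 165 166 173 183 193 201 207 210 212 214 216 218 219 218 216
32 194 198 200 198 192 185 178 170 161 150 137 127 124 130 142 154 165 172 177 179 180 181 183 184 185 184
34 156 157 157 157 158 162 167 171 172 164 147 130 121 126 138 150 155 156 154 150 145 141 141 142 144 145
36 129 128 126 127 133 143 156 168 175 171 154 134 125 132 146 156 158 153 145 136 128 123 121 121 122 124
38 126 125 123 123 126 135 146 159 168 167 153 135 128 137 153 161 160 152 141 130 123 120 120 120 120 121
40 124 121 117 115 117 125 137 150 162 165 155 142 139 151 165 170 165 153 140 129 122 121 121 121 121 121
42 101 96 93 96 103 114 126 138 148 151 145 137 137 150 164 168 162 151 138 128 123 121 122 122 121 121
44 84 84 89 96 105 114 121 125 125 121 115 111 111 118 126 130 131 130 127 123 121 121 122 122 122 121
```

```bash
python3 - <<'E'
from h import *
import pickle
P=pickle.load(open('P.pkl','rb')); t=P['top']
print((depth_pts(t,[(u,v) for v in range(202,208) for u in range(225,232)])[:,2].reshape(6,7)*1000).round(1))
print((depth_pts(t,[(u,v) for v in range(219,222) for u in range(225,232)])[:,2].reshape(3,7)*1000).round(1))
print((depth_pts(t,[(u,v) for v in (205,212,216) for u in range(239,246)])[:,2].reshape(3,7)*1000).round(1))
E
```

```text
[[29.8 28.  31.  29.  12.1 15.4 14.2]
 [34.7 33.  40.7 38.6 40.3 39.4 32. ]
 [32.7 33.4 38.8 38.8 37.3 39.5 34.2]
 [33.4 31.9 39.  40.3 39.6 39.4 33.7]
 [35.2 34.2 36.1 38.1 39.2 33.9 33.9]
 [33.8 33.6 35.6 37.8 37.9 37.3 36.6]]
[[42.2 44.4 41.2 42.5 41.5 44.6 44.6]
 [43.8 43.5 45.8 41.1 42.4 40.9 43.2]
 [42.5 43.6 43.6 42.1 45.8 41.5 42.6]]
[[33.9 33.7 33.9 33.  33.  33.1 13.4]
 [35.  32.5 34.3 32.9 32.7 19.8 13.1]
 [33.7 32.2 33.4 31.3 18.2 13.8 11.1]]
```

Emit:
jog_arm(steps=[{"x": 0,"y": 0,"z": 0,"yaw": -0.13},{"x": 0,"y": 0,"z": 0,"yaw": -0.13},{"x": 0,"y": 0,"z": 0,"yaw": -0.12},{"x": 0,"y": 0,"z": 0,"yaw": -0.1},{"x": 0,"y": 0,"z": 0,"yaw": -0.06},{"x": 0,"y": 0,"z": 0,"yaw": 0}])

```text
t: 6.5
eef_pos: [0.4591, 0.1939, 0.051]
eef_rot: [-0.023, 3.122, 0.036]
ft_force: [1.9, -0.1, -1.5]
opening: 0.0122
```

```bash
python3 - <<'E'
from h import *
st();r=R.from_rotvec(sense()['eef_rot']).as_matrix(); print(np.degrees(np.arctan2(r[1,1],r[0,1])))
E
```

```text
t 6.5 tcp [0.4591 0.1939 0.051 ] toolx [-1.    -0.015 -0.02 ] tooly [-0.015  1.     0.023] z [ 0.019  0.023 -1.   ] F [ 1.9 -0.1 -1.5] op 0.0122 q7 [-0.36  0.58 -0.15  2.06  0.15  0.48  0.96]
90.86509928801543
```

Emit:
jog_arm(steps=[{"x": 0,"y": 0,"z": 0,"yaw": -0.05},{"x": 0,"y": 0,"z": 0,"yaw": -0.015},{"x": 0,"y": 0,"z": 0,"yaw": 0}])

```text
t: 6.8
eef_pos: [0.4591, 0.194, 0.051]
eef_rot: [-0.12, 3.119, 0.035]
ft_force: [1.8, 0.9, -2.2]
opening: 0.0119
```

```bash
python3 - <<'E'
from h import *
st();r=R.from_rotvec(sense()['eef_rot']).as_matrix(); print(np.degrees(np.arctan2(r[1,1],r[0,1])),sense()['moment'])
E
```

```text
t 6.8 tcp [0.4591 0.194  0.051 ] toolx [-0.997 -0.076 -0.021] tooly [-0.077  0.997  0.022] z [ 0.019  0.023 -1.   ] F [ 1.8  0.9 -2.2] op 0.0119 q7 [-0.35  0.58 -0.16  2.06  0.17  0.48  1.01]
94.41111396812592 [ 0.02521994 -0.14743342 -0.04160767]
```

Emit:
jog_arm(steps=[{"x": 0,"y": 0,"z": 0,"yaw": 0},{"x": 0,"y": 0,"z": 0,"yaw": 0},{"x": 0,"y": 0,"z": 0,"yaw": 0},{"x": 0,"y": 0,"z": -15,"yaw": 0},{"x": 0,"y": 0,"z": -30,"yaw": 0},{"x": 0,"y": 0,"z": -40,"yaw": 0},{"x": 0,"y": -30,"z": -30,"yaw": 0},{"x": 0,"y": -40,"z": 0,"yaw": 0},{"x": 0,"y": -45,"z": 0,"yaw": 0},{"x": 0,"y": -45,"z": 0,"yaw": 0}], jaw=50)

```text
t: 7.8
eef_pos: [0.4674, 0.0338, 0.1677]
eef_rot: [-0.134, 3.12, 0.036]
ft_force: [1.1, 0.5, -0.8]
opening: 0.0498
```

Emit:
jog_arm(steps=[{"x": 0,"y": -45,"z": 0,"yaw": 0},{"x": 0,"y": -45,"z": 0,"yaw": 0},{"x": 0,"y": -45,"z": 0,"yaw": 0},{"x": 0,"y": -40,"z": 0,"yaw": 0},{"x": 0,"y": -30,"z": 0,"yaw": 0},{"x": 0,"y": -10,"z": 0,"yaw": 0},{"x": 0,"y": 0,"z": 0,"yaw": 0}])

```text
t: 8.5
eef_pos: [0.4829, -0.1954, 0.1634]
eef_rot: [-0.115, 3.121, 0.033]
ft_force: [0.6, 0.2, -0.4]
opening: 0.0495
```

```bash
cat > grab.py <<'E'
from h import *
import pickle,sys
def grab(n=3):
    P={}
    for c in('top','side'):
        fs=[read_camera(c) for _ in range(n)]
        p=dict(fs[0]); p['image']=np.mean([f['image'] for f in fs],0).astype(np.float32)
        z=np.array([f['z_map'] for f in fs]); p['z_map']=np.median(z,0); P[c]=p
    pickle.dump(P,open('P2.pkl','wb')); return P['top'],P['side']
def crop(p,c,r,w,h,S=(400,300)): return cv2.resize(p['image'][r:r+h,c:c+w,::-1],S,interpolation=cv2.INTER_CUBIC).clip(0,255).astype(np.uint8)
E
python3 - <<'E'
from grab import *
st()
t,s=grab(4)
cv2.imwrite('pics/m3.png',np.vstack([np.hstack([crop(t,213,200,32,24),crop(s,269,166,32,24)]),np.hstack([crop(t,300,165,80,60),crop(t,253,207,20,15)])]))
E
```

```text
t 8.5 tcp [ 0.4829 -0.1954  0.1634] toolx [-0.997 -0.074 -0.019] tooly [-0.074  0.997  0.02 ] z [ 0.018  0.021 -1.   ] F [ 0.6  0.2 -0.4] op 0.0495 q7 [ 0.4   0.42 -0.1   1.94  0.02  0.77  1.93]
```

View pics/m3.png

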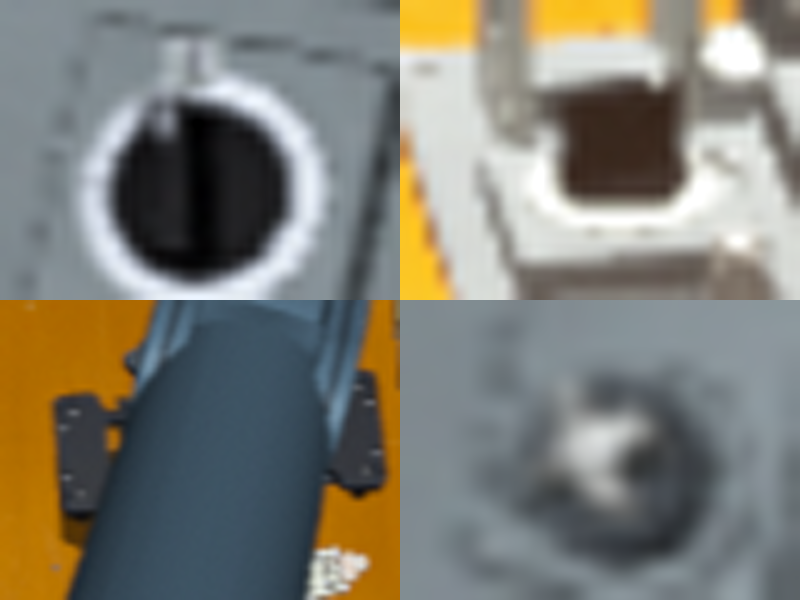

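```bash
python3 - <<'E'
from fit import *
import pickle
from scipy.ndimage import map_coordinates
P=pickle.load(open('P2.pkl','rb'));P1=pickle.load(open('P.pkl','rb')); t=P['top']
vv,uu=np.mgrid[195:230,212:245]; X=depth_pts(t,np.c_[uu.ravel(),vv.ravel()])
k=(X[:,2]>.062)&(X[:,2]<.085)&(abs(X[:,0]-.455)<.03)&(abs(X[:,1]-.193)<.03); Y=X[k]; w,v=np.linalg.eigh(np.cov(Y[:,:2].T)); print('bar',np.degrees(np.arctan2(v[1,1],v[0,1])),Y.mean(0),k.sum())
for t in (P1['top'],P['top']):
  g=t['image'].min(2).astype(float)
  for zr in(.0355,.0368):
    c=np.array([.455,.194])
    for it in range(3):
        out=[]
        for a in np.radians(np.arange(0,360,3)):
            rr=np.arange(24,40,.1); uv=proj(t,np.c_[c[0]+rr/1000*np.cos(a),c[1]+rr/1000*np.sin(a),np.full(len(rr),zr)])
            q=map_coordinates(g,[uv[:,1],uv[:,0]],order=1)
            if q.max()<190: continue
            w=(q-145).clip(0); out.append((a,(w*rr).sum()/w.sum()))
        a,r=np.array(out).T; k=(abs((a-.09+np.pi)%(2*np.pi)-np.pi)>.4)&(abs((a-np.pi/2+np.pi)%(2*np.pi)-np.pi)>.35)
        A=np.c_[np.cos(a[k]),np.sin(a[k]),np.ones(k.sum())]; sol=np.linalg.lstsq(A,r[k],rcond=None)[0]; c=c+sol[:2]/1000
    aa=np.radians(np.arange(-20,31,.5)); res=[]
    for rr in (33,35,37,39):
        uv=proj(t,np.c_[c[0]+rr/1000*np.cos(aa),c[1]+rr/1000*np.sin(aa),np.full(len(aa),.0393)]); q=map_coordinates(g,[uv[:,1],uv[:,0]],order=3)
        m=(np.degrees(aa)>-3)&(np.degrees(aa)<12); res.append(np.degrees(aa[m][q[m].argmin()]))
    print(zr,c,res)
E
```

```text
bar -176.4458791827565 [0.45310007 0.19059118 0.07310906] 57
0.0355 [0.45503281 0.19407717] [np.float64(4.0), np.float64(4.0), np.float64(4.0), np.float64(3.5)]
0.0368 [0.45483588 0.19372991] [np.float64(4.5), np.float64(5.0), np.float64(4.5), np.float64(4.0)]
0.0355 [0.45505665 0.19406449] [np.float64(4.0), np.float64(4.0), np.float64(4.0), np.float64(3.5)]
0.0368 [0.45485972 0.19371724] [np.float64(4.5), np.float64(5.0), np.float64(4.5), np.float64(4.0)]
```

```bash
sed -i 's/s=None):/s=None,exact=True):/; s/    cc=min(c/    if exact: c=[v for v in ((hd-az+np.pi)%(2*np.pi)-np.pi,)]\n    cc=min(c/' plan.py
python3 - <<'E'
from plan import *
from fit import *
import pickle
P=pickle.load(open('P2.pkl','rb')); t=P['top']
RECT=[([(-85,-180),(85,-180),(85,180),(-85,180)],0,.012)]
b=(165,160,305,255)
I=sat(t,b); im=t['image'][b[1]:b[3],b[0]:b[2]].clip(0,255).astype(np.uint8)
I=np.minimum(I,200); f=lambda v:cost(t,b,I,RECT,(v[0]/1000,v[1]/1000,v[2]/50))
x0=np.array([475.6,188.9,-.1915*50]); r=minimize(f,x0,method='Nelder-Mead',options=dict(initial_simplex=x0+np.array([[0,0,0],[5,0,0],[0,5,0],[0,0,2]]),xatol=.02,fatol=1e-6)); print(r.x[:2],r.x[2]/50,r.fun)
plan(.4265,-.162,.06,.514)
E
```

```text
[474.54914108 190.5754965 ] -0.1895812935564105 0.09227514607928451
[{"x": 6.0, "y": 4.0, "z": 11.5, "yaw": 0.1262}, {"x": 6.5, "y": 3.2, "z": 11.5, "yaw": 0.1262}, {"x": 6.8, "y": 2.3, "z": 11.5, "yaw": 0.1262}, {"x": 7.1, "y": 1.4, "z": 11.5, "yaw": 0.1262}, {"x": 7.2, "y": 0.5, "z": 11.5, "yaw": 0.1262}, {"x": 7.2, "y": -0.4, "z": 11.5, "yaw": 0.1262}, {"x": 7.1, "y": -1.3, "z": 11.5, "yaw": 0.1262}, {"x": 6.9, "y": -2.2, "z": 11.5, "yaw": 0.1262}, {"x": 6.6, "y": -3.0, "z": 11.5, "yaw": 0.1262}]
n 9 rel 2.029681810500681 -> 0.8770035849584286 dh -1.1354174214987904
```

Emit:
jog_arm(steps=[{"x": 6,"y": 4,"z": 11,"yaw": 0.126},{"x": 6.5,"y": 3,"z": 11,"yaw": 0.126},{"x": 7,"y": 2.3,"z": 11,"yaw": 0.126},{"x": 7,"y": 1.4,"z": 11,"yaw": 0.126},{"x": 7.2,"y": 0.5,"z": 11,"yaw": 0.126},{"x": 7.2,"y": -0.4,"z": 11,"yaw": 0.126},{"x": 7,"y": -1.3,"z": 11,"yaw": 0.126},{"x": 6,"y": -2,"z": 11,"yaw": 0.126},{"x": 4,"y": -2,"z": 6,"yaw": 0.1},{"x": 0,"y": 0,"z": 0,"yaw": 0}])

```text
t: 9.9
eef_pos: [0.4323, -0.1553, 0.0673]
eef_rot: [1.593, 2.699, 0.048]
ft_force: [0.4, -0.1, 0.4]
opening: 0.0503
```

```bash
python3 - <<'E'
from plan import *
st()
plan(.4265,-.162,.05,.514)
E
```

```text
t 9.9 tcp [ 0.4323 -0.1553  0.0673] toolx [-0.483  0.875  0.009] tooly [0.875 0.483 0.03 ] z [ 0.022  0.022 -1.   ] F [ 0.4 -0.1  0.4] op 0.0503 q7 [ 0.15  0.51  0.15  2.16 -0.22  0.47  0.97]
[{"x": -3.1, "y": -8.3, "z": 17.3, "yaw": -0.0098}]
n 1 rel 0.8490037607236305 -> 0.8770035849584286 dh 0.00982072159727776
```

Emit:
jog_arm(steps=[{"x": -2,"y": -5,"z": 15,"yaw": -0.01},{"x": -1,"y": -3,"z": 15,"yaw": 0},{"x": 0,"y": 0,"z": 14,"yaw": 0},{"x": 0,"y": 0,"z": 9,"yaw": 0},{"x": 0,"y": 0,"z": 4,"yaw": 0},{"x": 0,"y": 0,"z": 0,"yaw": 0}])

```text
t: 10.5
eef_pos: [0.4324, -0.1599, 0.0105]
eef_rot: [1.552, 2.715, 0.052]
ft_force: [-0.1, 0.8, -0.3]
opening: 0.0502
```

```bash
python3 - <<'E'
from plan import *
st()
plan(.4265,-.162,.003,.514)
E
```

```text
t 10.5 tcp [ 0.4324 -0.1599  0.0105] toolx [-0.508  0.862  0.005] tooly [0.861 0.507 0.036] z [ 0.028  0.022 -0.999] F [-0.1  0.8 -0.3] op 0.0502 q7 [ 0.21  0.63  0.09  2.16 -0.24  0.34  1.04]
[{"x": 1.2, "y": -6.1, "z": 7.5, "yaw": 0.0183}]
n 1 rel 0.8865112544073588 -> 0.8770035849584286 dh -0.018319172735006273
```

```bash
python3 - <<'E'
s=open('plan.py').read()
a=s.index("        h=h0+dh"); b=s.index("    for i in range(0,n,10)")
s=s[:a]+"""        q=(R.from_euler('z',dh*i/n).as_matrix()@r).T@(d/n*1000)
        rows.append(dict(x=round(q[0],1),y=round(q[1],1),z=round(q[2],1),yaw=round(-dh/n,4)))
"""+s[b:]
open('plan.py','w').write(s)
E
python3 -c "
from plan import *
plan(.4265,-.162,.004,.514)"
```

```text
[{"x": 1.2, "y": -6.4, "z": 6.3, "yaw": 0.0183}]
n 1 rel 0.8865112544073588 -> 0.8770035849584286 dh -0.018319172735006273
```

Emit:
jog_arm(steps=[{"x": 0.8,"y": -4,"z": 4,"yaw": 0.018},{"x": 0.4,"y": -2,"z": 2,"yaw": 0},{"x": 0,"y": 0,"z": 0.5,"yaw": 0},{"x": 0,"y": 0,"z": 0,"yaw": 0}])

```text
t: 10.9
eef_pos: [0.4272, -0.1622, 0.0045]
eef_rot: [1.576, 2.699, 0.053]
ft_force: [-0.9, -0.5, 0.9]
opening: 0.0497
```

Emit:
jog_arm(steps=[{"x": 0,"y": 0,"z": 0,"yaw": 0},{"x": 0,"y": 0,"z": 0,"yaw": 0},{"x": 0,"y": 0,"z": 0,"yaw": 0},{"x": 0,"y": 0,"z": 0,"yaw": 0},{"x": 0,"y": 0,"z": 0,"yaw": 0}], jaw=25, newtons=15)

```text
t: 11.4
eef_pos: [0.4277, -0.1622, 0.005]
eef_rot: [1.575, 2.699, 0.053]
ft_force: [0.3, -0.4, 0.1]
opening: 0.0318
```

```bash
python3 -c "
from plan import *
st()
plan(.4775,.3016,.14,-.190+np.pi/2)"
```

```text
t 11.4 tcp [ 0.4277 -0.1622  0.005 ] toolx [-0.492  0.871  0.003] tooly [0.87  0.492 0.038] z [ 0.031  0.021 -0.999] F [ 0.3 -0.4  0.1] op 0.0318 q7 [ 0.22  0.64  0.08  2.17 -0.25  0.32  1.04]
[{"x": 31.6, "y": 23.0, "z": -10.3, "yaw": -0.0722}, {"x": 29.9, "y": 25.3, "z": -10.2, "yaw": -0.0722}, {"x": 28.1, "y": 27.3, "z": -10.1, "yaw": -0.0722}, {"x": 26.0, "y": 29.3, "z": -10.1, "yaw": -0.0722}, {"x": 23.9, "y": 31.1, "z": -10.0, "yaw": -0.0722}, {"x": 21.6, "y": 32.7, "z": -10.0, "yaw": -0.0722}, {"x": 19.2, "y": 34.2, "z": -9.9, "yaw": -0.0722}, {"x": 16.7, "y": 35.5, "z": -9.9, "yaw": -0.0722}, {"x": 14.2, "y": 36.6, "z": -9.8, "yaw": -0.0722}, {"x": 11.5, "y": 37.5, "z": -9.8, "yaw": -0.0722}]
[{"x": 8.8, "y": 38.3, "z": -9.8, "yaw": -0.0722}, {"x": 6.0, "y": 38.8, "z": -9.8, "yaw": -0.0722}]
n 12 rel 0.8768632572403217 -> 0.8174485486424441 dh 0.8664404654135784
```

Emit:
jog_arm(steps=[{"x": 0,"y": 0,"z": -20,"yaw": 0},{"x": 0,"y": 0,"z": -35,"yaw": 0},{"x": 0,"y": 0,"z": -35,"yaw": 0},{"x": 30,"y": 21,"z": -28,"yaw": -0.07},{"x": 30,"y": 25,"z": -15,"yaw": -0.072},{"x": 28,"y": 27,"z": 0,"yaw": -0.072},{"x": 26,"y": 29,"z": 0,"yaw": -0.072},{"x": 24,"y": 31,"z": 0,"yaw": -0.072},{"x": 21.5,"y": 32.5,"z": 0,"yaw": -0.072},{"x": 19,"y": 34,"z": 0,"yaw": -0.072}])

```text
t: 12.4
eef_pos: [0.4534, 0.1078, 0.151]
eef_rot: [0.843, 2.997, 0.045]
ft_force: [-0.3, -0.3, -0.5]
opening: 0.0314
```

Emit:
jog_arm(steps=[{"x": 17,"y": 35.5,"z": 0,"yaw": -0.072},{"x": 14,"y": 36.5,"z": 0,"yaw": -0.072},{"x": 11.5,"y": 37.5,"z": 0,"yaw": -0.072},{"x": 8,"y": 32,"z": 0,"yaw": -0.072},{"x": 4,"y": 20,"z": 0,"yaw": -0.06},{"x": 0,"y": 5,"z": 0,"yaw": 0},{"x": 0,"y": 0,"z": 0,"yaw": 0}])

```text
t: 13.1
eef_pos: [0.4677, 0.2962, 0.1552]
eef_rot: [0.276, 3.097, 0.04]
ft_force: [-0.2, -0.0, -0.4]
opening: 0.0318
```

```bash
python3 -c "
from plan import *
st()
plan(.4775,.3016,.11,-.190+np.pi/2)"
```

```text
t 13.1 tcp [0.4677 0.2962 0.1552] toolx [-0.984  0.177 -0.03 ] tooly [0.177 0.984 0.029] z [ 0.034  0.023 -0.999] F [-0.2 -0.  -0.4] op 0.0318 q7 [-0.58  0.46 -0.09  1.9   0.06  0.74  0.69]
[{"x": -3.7, "y": 2.9, "z": 22.8, "yaw": 0.0062}, {"x": -3.7, "y": 2.9, "z": 22.8, "yaw": 0.0062}]
n 2 rel 0.8287184179143798 -> 0.8174485486424441 dh -0.01247128666984132
```

Emit:
jog_arm(steps=[{"x": -4,"y": 3,"z": 18,"yaw": 0.006},{"x": -3,"y": 2,"z": 16,"yaw": 0.006},{"x": -1,"y": 0.5,"z": 10,"yaw": 0},{"x": 0,"y": 0,"z": 4,"yaw": 0},{"x": 0,"y": 0,"z": 0,"yaw": 0}])

```text
t: 13.6
eef_pos: [0.4792, 0.2945, 0.1049]
eef_rot: [0.312, 3.094, 0.034]
ft_force: [-0.7, -0.1, -0.3]
opening: 0.0315
```

```bash
python3 - <<'E'
from plan import *
from grab import *
st()
plan(.4775,.3016,.10,-.190+np.pi/2)
t,s=grab(2)
cv2.imwrite('pics/m4.png',np.hstack([crop(t,180,175,48,48,(400,400)),crop(s,255,140,48,48,(400,400))]))
E
```

```text
t 13.6 tcp [0.4792 0.2945 0.1049] toolx [-0.979  0.2   -0.029] tooly [0.199 0.98  0.025] z [ 0.033  0.018 -0.999] F [-0.7 -0.1 -0.3] op 0.0315 q7 [-0.58  0.56 -0.07  1.9   0.07  0.65  0.68]
[{"x": 3.3, "y": 6.4, "z": 5.0, "yaw": -0.0107}]
n 1 rel 0.8189853656419053 -> 0.8174485486424441 dh 0.010718943685968485
```

View pics/m4.png

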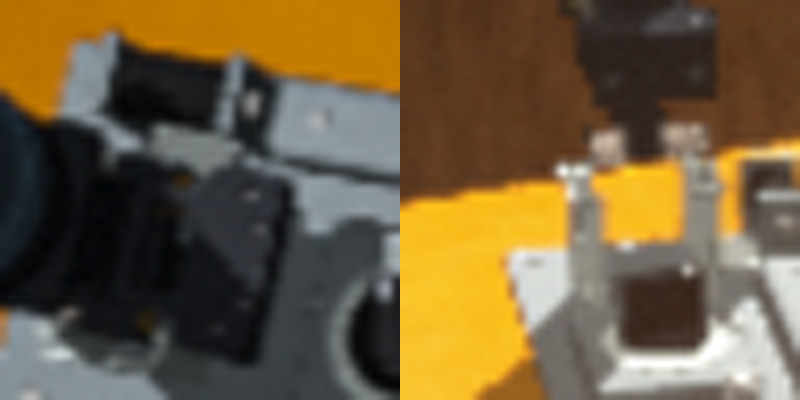

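```bash
python3 - <<'E'
from fit import *
import pickle
P=pickle.load(open('P2.pkl','rb')); t,s=P['top'],P['side']
def W(c,yaw,l): l=np.atleast_2d(l)/1000; return np.c_[c[0]+np.cos(yaw)*l[:,0]-np.sin(yaw)*l[:,1],c[1]+np.sin(yaw)*l[:,0]+np.cos(yaw)*l[:,1]]
c=(.4775,.3016)
G=W(c,-.19,[(-31,-19),(43,-19),(-31,19),(43,19)])
print('guides side mm4 px',((proj(s,np.c_[G,[.08]*4])-[255,140]+.5)*8.33+[400,0]).round(0))
print('guides top px in m4',((proj(t,np.c_[G,[.086]*4])-[180,175]+.5)*8.33).round(0))
B=W((.4795,.2946),-.20,[(-26,-16),(20,-16),(38,0),(-26,16)])
print('blank side',((proj(s,np.c_[B,[.109]*4])-[255,140]+.5)*8.33+[400,0]).round(0))
P=pickle.load(open('P.pkl','rb')); t,s=P['top'],P['side']
out=np.hstack([crop for crop in [cv2.resize(p['image'][r:r+36,c0:c0+36,::-1],(400,400),interpolation=cv2.INTER_CUBIC).clip(0,255).astype(np.uint8) for p,c0,r in((t,180,180),(s,266,152))]])
def dot(p,X,c0,r0,ox,col):
    for u in (proj(p,X)-[c0,r0]+.5)*400/36+[ox,0]: cv2.circle(out,tuple(int(v) for v in u),3,col,-1)
for z,col in((.078,(0,0,255)),(.034,(0,255,0))):
    X=np.c_[G,[z]*4]; dot(t,X,180,180,0,col); dot(s,X,266,152,400,col)
cv2.imwrite('pics/m5.png',out)
E
```

```text
guides side mm4 px [[583. 204.]
 [716. 194.]
 [574. 177.]
 [705. 167.]]
guides top px in m4 [[141. 350.]
 [183. 173.]
 [ 49. 334.]
 [ 93. 157.]]
blank side [[597. 157.]
 [681. 151.]
 [709. 137.]
 [590. 134.]]
```

View pics/m5.png

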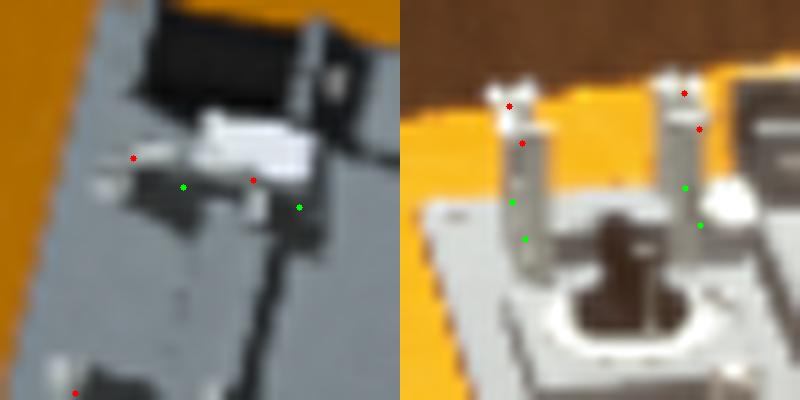

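```bash
python3 - <<'E'
from plan import *
plan(.4765,.3016,.10,-.190+np.pi/2)
E
```

```text
[{"x": 4.6, "y": 4.9, "z": 6.2, "yaw": -0.0097}]
n 1 rel 0.8187475296089506 -> 0.8165015843128756 dh 0.009699956816152433
```

Emit:
jog_arm(steps=[{"x": 3,"y": 5,"z": 2,"yaw": -0.01},{"x": 1,"y": 2,"z": 0,"yaw": 0},{"x": 0,"y": 0,"z": 0,"yaw": 0},{"x": 0,"y": 0,"z": 0,"yaw": 0}])

```text
t: 14.2
eef_pos: [0.4774, 0.3053, 0.1054]
eef_rot: [0.292, 3.093, 0.039]
ft_force: [0.4, -0.6, -0.3]
opening: 0.0319
```

```bash
python3 - <<'E'
from plan import *
st()
plan(.4765,.3016,.085,-.190+np.pi/2)
E
```

```text
t 14.2 tcp [0.4774 0.3053 0.1054] toolx [-0.982  0.187 -0.032] tooly [0.187 0.982 0.029] z [ 0.037  0.022 -0.999] F [ 0.4 -0.6 -0.3] op 0.0319 q7 [-0.59  0.56 -0.07  1.89  0.07  0.65  0.67]
[{"x": 0.9, "y": -4.4, "z": 20.3, "yaw": 0.0022}]
n 1 rel 0.8141044793438379 -> 0.8165015843128756 dh -0.002231406286191895
```

Emit:
jog_arm(steps=[{"x": 0.7,"y": -2.5,"z": 6,"yaw": 0.002},{"x": 0.2,"y": -1,"z": 6,"yaw": 0},{"x": 0,"y": 0,"z": 2,"yaw": 0},{"x": 0,"y": 0,"z": 0,"yaw": 0}])

```text
t: 14.6
eef_pos: [0.4762, 0.3016, 0.0898]
eef_rot: [0.296, 3.093, 0.039]
ft_force: [-0.2, -0.8, 1.1]
opening: 0.0319
```

```bash
python3 - <<'E'
from plan import *
st()
plan(.4765,.3016,.040,-.190+np.pi/2)
E
```

```text
t 14.6 tcp [0.4762 0.3016 0.0898] toolx [-0.981  0.19  -0.032] tooly [0.189 0.982 0.028] z [ 0.037  0.021 -0.999] F [-0.2 -0.8  1.1] op 0.0319 q7 [-0.59  0.58 -0.07  1.9   0.08  0.62  0.67]
[{"x": 0.6, "y": -0.7, "z": 24.9, "yaw": -0.0001}, {"x": 0.6, "y": -0.7, "z": 24.9, "yaw": -0.0001}]
n 2 rel 0.8159172881131536 -> 0.8165015843128756 dh 0.00022840157782444415
```

Emit:
jog_arm(steps=[{"x": 0.2,"y": -0.3,"z": 8,"yaw": 0},{"x": 0.2,"y": -0.3,"z": 8,"yaw": 0},{"x": 0.2,"y": -0.3,"z": 8,"yaw": 0},{"x": 0.2,"y": -0.2,"z": 7,"yaw": 0},{"x": 0.1,"y": -0.2,"z": 5,"yaw": 0}])

```text
t: 15.1
eef_pos: [0.4766, 0.3013, 0.0508]
eef_rot: [0.296, 3.092, 0.039]
ft_force: [0.6, -0.4, -0.5]
opening: 0.0315
```

```bash
python3 - <<'E'
from plan import *
st()
plan(.4765,.3016,.0395,-.190+np.pi/2)
E
```

```text
t 15.1 tcp [0.4766 0.3013 0.0508] toolx [-0.981  0.19  -0.032] tooly [0.189 0.982 0.028] z [ 0.037  0.022 -0.999] F [ 0.6 -0.4 -0.5] op 0.0315 q7 [-0.6   0.65 -0.06  1.91  0.09  0.54  0.66]
[{"x": 0.5, "y": 0.0, "z": 11.3, "yaw": -0.0005}]
n 1 rel 0.8166502381747276 -> 0.8165015843128756 dh 0.00045151578684565763
```

Free inside the guides. Set it down, then release slightly and rise.

Emit:
jog_arm(steps=[{"x": 0.2,"y": -0.2,"z": 5,"yaw": 0},{"x": 0.1,"y": -0.1,"z": 4,"yaw": 0},{"x": 0,"y": 0,"z": 1,"yaw": 0},{"x": 0,"y": 0,"z": 0,"yaw": 0}])

```text
t: 15.5
eef_pos: [0.4764, 0.301, 0.0393]
eef_rot: [0.296, 3.093, 0.038]
ft_force: [-1.3, -0.7, 2.8]
opening: 0.0317
```

Emit:
jog_arm(steps=[{"x": 0,"y": 0,"z": 0,"yaw": 0},{"x": 0,"y": 0,"z": 0,"yaw": 0},{"x": 0,"y": 0,"z": 0,"yaw": 0}], jaw=46)

```text
t: 15.8
eef_pos: [0.4769, 0.3015, 0.0399]
eef_rot: [0.296, 3.092, 0.039]
ft_force: [0.2, -0.0, -0.7]
opening: 0.046
```

```bash
python3 - <<'E'
from plan import *
st()
plan(.438,-.2725,.14,-1.3225+np.pi/2)
E
```

```text
t 15.8 tcp [0.4769 0.3015 0.0399] toolx [-0.981  0.19  -0.033] tooly [0.189 0.982 0.028] z [ 0.037  0.022 -0.999] F [ 0.2 -0.  -0.7] op 0.046 q7 [-0.6   0.67 -0.06  1.91  0.09  0.52  0.66]
[{"x": -5.3, "y": -40.6, "z": -8.1, "yaw": 0.0809}, {"x": -8.6, "y": -40.0, "z": -8.0, "yaw": 0.0809}, {"x": -11.8, "y": -39.2, "z": -7.9, "yaw": 0.0809}, {"x": -14.9, "y": -38.2, "z": -7.8, "yaw": 0.0809}, {"x": -18.0, "y": -36.8, "z": -7.6, "yaw": 0.0809}, {"x": -20.9, "y": -35.3, "z": -7.5, "yaw": 0.0809}, {"x": -23.7, "y": -33.5, "z": -7.3, "yaw": 0.0809}, {"x": -26.4, "y": -31.5, "z": -7.2, "yaw": 0.0809}, {"x": -28.8, "y": -29.3, "z": -7.1, "yaw": 0.0809}, {"x": -31.1, "y": -26.9, "z": -6.9, "yaw": 0.0809}]
[{"x": -33.2, "y": -24.3, "z": -6.8, "yaw": 0.0809}, {"x": -35.1, "y": -21.6, "z": -6.6, "yaw": 0.0809}, {"x": -36.7, "y": -18.7, "z": -6.5, "yaw": 0.0809}, {"x": -38.1, "y": -15.7, "z": -6.4, "yaw": 0.0809}]
n 14 rel 0.8166675307511913 -> 0.80484078013802 dh -1.132099318766329
```

Emit:
jog_arm(steps=[{"x": -0.5,"y": 0.4,"z": -15,"yaw": 0},{"x": -0.8,"y": 0.7,"z": -25,"yaw": 0},{"x": -1,"y": 0.8,"z": -30,"yaw": 0},{"x": -1,"y": -10,"z": -30,"yaw": 0},{"x": -5.3,"y": -40.5,"z": 0,"yaw": 0.081},{"x": -8.6,"y": -40,"z": 0,"yaw": 0.081},{"x": -12,"y": -39,"z": 0,"yaw": 0.081},{"x": -15,"y": -38,"z": 0,"yaw": 0.081},{"x": -18,"y": -37,"z": 0,"yaw": 0.081},{"x": -21,"y": -35,"z": 0,"yaw": 0.081}], jaw=50)

```text
t: 16.8
eef_pos: [0.4626, 0.0465, 0.1478]
eef_rot: [1.039, 2.925, 0.075]
ft_force: [0.7, -0.3, 0.1]
opening: 0.0501
```

Emit:
jog_arm(steps=[{"x": -24,"y": -33.5,"z": 0,"yaw": 0.081},{"x": -26,"y": -31.5,"z": 0,"yaw": 0.081},{"x": -29,"y": -29,"z": 0,"yaw": 0.081},{"x": -31,"y": -27,"z": 0,"yaw": 0.081},{"x": -33,"y": -24,"z": 0,"yaw": 0.081},{"x": -32,"y": -18,"z": 5,"yaw": 0.081},{"x": -24,"y": -11,"z": 5,"yaw": 0.081},{"x": -8,"y": -4,"z": 5,"yaw": 0.04},{"x": 0,"y": 0,"z": 0,"yaw": 0}])

```text
t: 17.7
eef_pos: [0.4448, -0.2455, 0.1326]
eef_rot: [1.909, 2.45, 0.104]
ft_force: [-0.2, -0.6, -0.7]
opening: 0.05
```

```bash
python3 - <<'E'
from plan import *
from fit import *
st()
plan(.438,-.2725,.05,-1.3225+np.pi/2)
t=read_camera('top')
for k,p0 in (('C',(.534,-.2556,-2.835)),('D',(.428,-.3995,2.49)),('B',(.436,-.273,-1.32))): print(k,*fit([t],BLP,p0))
E
```

```text
t 17.7 tcp [ 0.4448 -0.2455  0.1326] toolx [-0.245  0.969  0.014] tooly [0.967 0.244 0.074] z [ 0.068  0.032 -0.997] F [-0.2 -0.6 -0.7] op 0.05 q7 [ 0.26  0.44  0.24  2.04 -0.27  0.64  0.94]
[{"x": -8.6, "y": -6.4, "z": 27.0, "yaw": -0.0005}, {"x": -8.6, "y": -6.4, "z": 27.0, "yaw": -0.0005}, {"x": -8.6, "y": -6.4, "z": 27.0, "yaw": -0.0005}]
n 3 rel 0.7510839287121711 -> 0.80484078013802 dh 0.0014622966060808817
C [ 0.55459324 -0.24059947 -3.67357972] 0.7714965746731732
D [ 0.42821797 -0.39956084  2.49422001] 0.3599724867603558
B [ 0.45618626 -0.31028806 -0.42580362] 0.98890501944058
```

Emit:
jog_arm(steps=[{"x": 0,"y": 0,"z": 0,"yaw": -0.12},{"x": 0,"y": 0,"z": 0,"yaw": -0.12},{"x": 0,"y": 0,"z": 0,"yaw": -0.12},{"x": 0,"y": 0,"z": 0,"yaw": -0.12},{"x": 0,"y": 0,"z": 0,"yaw": 0}])

```text
t: 18.25
eef_pos: [0.4479, -0.2335, 0.1349]
eef_rot: [1.206, 2.846, 0.096]
ft_force: [-0.5, -0.7, -0.0]
opening: 0.0498
```

Emit:
jog_arm(steps=[{"x": 0,"y": 0,"z": 0,"yaw": 0.12},{"x": 0,"y": 0,"z": 0,"yaw": 0.12},{"x": 0,"y": 0,"z": 0,"yaw": 0.12},{"x": 0,"y": 0,"z": 0,"yaw": 0.12},{"x": 0,"y": 0,"z": 0,"yaw": 0}])

```text
t: 18.75
eef_pos: [0.4499, -0.2252, 0.1365]
eef_rot: [1.883, 2.474, 0.12]
ft_force: [0.4, 0.2, -0.9]
opening: 0.0495
```

Emit:
jog_arm(steps=[{"x": 0,"y": 0,"z": -30,"yaw": 0},{"x": 0,"y": 0,"z": -30,"yaw": 0},{"x": 0,"y": 0,"z": 0,"yaw": 0}])

```text
t: 19.05
eef_pos: [0.4457, -0.2242, 0.1978]
eef_rot: [1.873, 2.486, 0.12]
ft_force: [1.3, 0.6, 0.5]
opening: 0.0497
```

Emit:
jog_arm(steps=[{"x": 0,"y": 0,"z": 30,"yaw": 0},{"x": 0,"y": 0,"z": 30,"yaw": 0},{"x": 0,"y": 0,"z": 0,"yaw": 0}])

```text
t: 19.35
eef_pos: [0.4518, -0.2192, 0.1379]
eef_rot: [1.86, 2.49, 0.124]
ft_force: [-0.3, -0.3, 0.3]
opening: 0.0501
```

Emit:
jog_arm(steps=[{"x": 0,"y": -40,"z": 0,"yaw": 0},{"x": 0,"y": 0,"z": 0,"yaw": 0},{"x": 0,"y": 0,"z": 0,"yaw": 0}])

```text
t: 19.65
eef_pos: [0.4129, -0.2293, 0.1352]
eef_rot: [1.854, 2.497, 0.125]
ft_force: [0.6, -0.7, 0.4]
opening: 0.0502
```

Emit:
jog_arm(steps=[{"x": 0,"y": 40,"z": 0,"yaw": 0},{"x": 0,"y": 0,"z": 0,"yaw": 0},{"x": 0,"y": 0,"z": 0,"yaw": 0}])

```text
t: 19.95
eef_pos: [0.4532, -0.2174, 0.1405]
eef_rot: [1.852, 2.496, 0.125]
ft_force: [0.5, -0.4, 0.3]
opening: 0.0501
```

Emit:
jog_arm(steps=[{"x": -40,"y": 0,"z": 0,"yaw": 0},{"x": 0,"y": 0,"z": 0,"yaw": 0},{"x": 0,"y": 0,"z": 0,"yaw": 0}])

```text
t: 20.25
eef_pos: [0.4661, -0.2554, 0.1406]
eef_rot: [1.846, 2.499, 0.127]
ft_force: [0.3, 0.1, -0.5]
opening: 0.0502
```

Emit:
jog_arm(steps=[{"x": 40,"y": 0,"z": 0,"yaw": 0},{"x": 0,"y": 0,"z": 0,"yaw": 0},{"x": 0,"y": 0,"z": 0,"yaw": 0}])

```text
t: 20.55
eef_pos: [0.4532, -0.216, 0.142]
eef_rot: [1.847, 2.498, 0.127]
ft_force: [-0.2, 0.1, -0.5]
opening: 0.0501
```

```bash
python3 - <<'E'
from h import *
for v in ([1.909,2.45,.104],[1.206,2.846,.096],[1.883,2.474,.12],[1.873,2.486,.12],[1.86,2.49,.124],[1.854,2.497,.125],[1.852,2.496,.125],[1.846,2.499,.127],[1.847,2.498,.127]):
    r=R.from_rotvec(v).as_matrix(); print(np.round(r[:2,2],4), 'toolframe',np.round(r[2,:2],4))
s=sense();print(np.round(s['joint_pos'],3))
E
```

```text
[0.0678 0.0319] toolframe [0.0144 0.0736]
[0.0694 0.038 ] toolframe [-0.021   0.0763]
[0.0707 0.043 ] toolframe [0.0227 0.0796]
[0.0676 0.0454] toolframe [0.025  0.0775]
[0.0726 0.0452] toolframe [0.0228 0.0824]
[0.0711 0.0471] toolframe [0.0245 0.0817]
[0.0727 0.046 ] toolframe [0.0229 0.083 ]
[0.0743 0.0466] toolframe [0.0227 0.0847]
[0.0745 0.0464] toolframe [0.0225 0.0848]
[ 0.22   0.413  0.223  2.05  -0.268  0.656  0.93 ]
```

```bash
python3 -c "
from plan import *
plan(.43,-.18,.015,.25)"
```

```text
[{"x": 9.6, "y": -5.6, "z": 31.6, "yaw": 0.0116}, {"x": 9.5, "y": -5.7, "z": 31.6, "yaw": 0.0116}, {"x": 9.5, "y": -5.8, "z": 31.6, "yaw": 0.0116}, {"x": 9.5, "y": -6.0, "z": 31.6, "yaw": 0.0116}]
n 4 rel 0.7412109073190507 -> 0.6464412832184414 dh -0.0465538567658389
```

Emit:
jog_arm(steps=[{"x": 9.5,"y": -5.5,"z": 31,"yaw": 0},{"x": 9.5,"y": -6,"z": 31,"yaw": 0},{"x": 9.5,"y": -6,"z": 28,"yaw": 0},{"x": 5,"y": -6,"z": 15,"yaw": 0},{"x": 0,"y": 0,"z": 8,"yaw": 0},{"x": 0,"y": 0,"z": 3,"yaw": 0}], jaw=88)

```text
t: 21.15
eef_pos: [0.4321, -0.1863, 0.0237]
eef_rot: [1.842, 2.493, 0.129]
ft_force: [0.4, 0.7, 0.8]
opening: 0.0877
```

Emit:
jog_arm(steps=[{"x": 0,"y": 0,"z": 2,"yaw": 0},{"x": 0,"y": 0,"z": 2,"yaw": 0},{"x": 0,"y": 0,"z": 2,"yaw": 0}])

```text
t: 21.45
eef_pos: [0.4349, -0.1876, 0.0189]
eef_rot: [1.841, 2.49, 0.13]
ft_force: [-0.4, -1.3, 0.0]
opening: 0.088
```

Emit:
jog_arm(steps=[{"x": 0,"y": 0,"z": 2,"yaw": 0},{"x": 0,"y": 0,"z": 2,"yaw": 0},{"x": 0,"y": 0,"z": 2,"yaw": 0}])

```text
t: 21.75
eef_pos: [0.4367, -0.188, 0.0135]
eef_rot: [1.839, 2.488, 0.131]
ft_force: [0.7, 0.3, 0.1]
opening: 0.0883
```

```bash
python3 -c "
from plan import *
st()"
```

```text
t 21.75 tcp [ 0.4367 -0.188   0.0135] toolx [-0.294  0.956  0.014] tooly [0.952 0.291 0.095] z [ 0.087  0.041 -0.995] F [0.7 0.3 0.1] op 0.0883 q7 [ 0.29  0.63  0.08  2.16 -0.39  0.31  1.02]
```

Emit:
jog_arm(steps=[{"x": 0,"y": 0,"z": 3,"yaw": 0},{"x": 0,"y": 0,"z": 3,"yaw": 0},{"x": 0,"y": 0,"z": 2,"yaw": 0}])

```text
t: 22.05
eef_pos: [0.4375, -0.1876, 0.0051]
eef_rot: [1.839, 2.488, 0.131]
ft_force: [-3.0, 1.1, 23.8]
opening: 0.088
```

Emit:
jog_arm(steps=[{"x": 0,"y": 0,"z": 2,"yaw": 0},{"x": 0,"y": 0,"z": 2,"yaw": 0},{"x": 0,"y": 0,"z": 2,"yaw": 0}])

```text
t: 22.35
eef_pos: [0.4376, -0.1878, 0.0049]
eef_rot: [1.843, 2.487, 0.136]
ft_force: [-7.4, 2.1, 40.4]
opening: 0.0883
```

```bash
python3 -c "
from plan import *
st()"
```

```text
t 22.35 tcp [ 0.4376 -0.1878  0.0049] toolx [-0.292  0.956  0.017] tooly [0.953 0.289 0.096] z [ 0.087  0.045 -0.995] F [-7.4  2.1 40.4] op 0.0883 q7 [ 0.31  0.65  0.07  2.15 -0.4   0.3   1.03]
```

```bash
python3 -c "
from plan import *
plan(.4,-.17,.05,.25); plan(.34,-.145,.05,.25)"
```

```text
[{"x": 14.4, "y": -13.2, "z": -23.7, "yaw": 0.0221}, {"x": 14.1, "y": -13.5, "z": -23.7, "yaw": 0.0221}]
n 2 rel 0.69957111402476 -> 0.6518706474404565 dh -0.044196375317064884
[{"x": 23.4, "y": -25.4, "z": -17.1, "yaw": 0.0147}, {"x": 23.0, "y": -25.8, "z": -17.2, "yaw": 0.0147}, {"x": 22.6, "y": -26.1, "z": -17.2, "yaw": 0.0147}]
n 3 rel 0.69957111402476 -> 0.6531155892186988 dh -0.044196375317064995
```

Emit:
jog_arm(steps=[{"x": 0,"y": 0,"z": -10,"yaw": 0},{"x": 0,"y": 0,"z": -15,"yaw": 0},{"x": 9,"y": -18,"z": -8,"yaw": 0},{"x": 9,"y": -18,"z": 0,"yaw": 0}], jaw=50)

```text
t: 22.75
eef_pos: [0.3975, -0.1832, 0.0369]
eef_rot: [1.839, 2.484, 0.138]
ft_force: [0.3, -0.5, -0.3]
opening: 0.058
```

```bash
python3 -c "
from plan import *
st()"
```

```text
t 22.75 tcp [ 0.3975 -0.1832  0.0369] toolx [-0.292  0.956  0.014] tooly [0.952 0.29  0.1  ] z [ 0.092  0.043 -0.995] F [ 0.3 -0.5 -0.3] op 0.058 q7 [ 0.32  0.54  0.08  2.25 -0.39  0.3   1.05]
```

Emit:
jog_arm(steps=[{"x": 9,"y": -18,"z": 3,"yaw": 0},{"x": 9,"y": -18,"z": 3,"yaw": 0},{"x": 9,"y": -18,"z": 3,"yaw": 0}])

```text
t: 23.05
eef_pos: [0.3379, -0.1728, 0.0235]
eef_rot: [1.836, 2.482, 0.139]
ft_force: [5.1, -7.8, -1.5]
opening: 0.0499
```

```bash
python3 -c "
from plan import *
st()"
```

```text
t 23.05 tcp [ 0.3379 -0.1728  0.0235] toolx [-0.293  0.956  0.013] tooly [0.951 0.291 0.102] z [ 0.094  0.042 -0.995] F [ 5.1 -7.8 -1.5] op 0.0499 q7 [ 0.37  0.53  0.06  2.38 -0.6   0.19  1.3 ]
```

Emit:
jog_arm(steps=[{"x": 6,"y": -18,"z": -1,"yaw": 0},{"x": 6,"y": -18,"z": -1,"yaw": 0},{"x": 6,"y": -18,"z": -1,"yaw": 0}])

```text
t: 23.35
eef_pos: [0.3108, -0.1764, 0.0207]
eef_rot: [1.858, 2.513, 0.138]
ft_force: [-0.4, -0.2, -0.4]
opening: 0.0499
```

```bash
python3 -c "
from plan import *
st()"
```

```text
t 23.35 tcp [ 0.3108 -0.1764  0.0207] toolx [-0.295  0.955  0.042] tooly [0.954 0.291 0.079] z [ 0.063  0.063 -0.996] F [-0.4 -0.2 -0.4] op 0.0499 q7 [ 0.59  0.53 -0.14  2.39 -0.08  0.19  0.85]
```

Emit:
jog_arm(steps=[{"x": 0,"y": 0,"z": -30,"yaw": 0},{"x": 0,"y": 20,"z": -40,"yaw": 0},{"x": 20,"y": 30,"z": -20,"yaw": 0},{"x": 40,"y": 20,"z": 0,"yaw": 0},{"x": 45,"y": 10,"z": 0,"yaw": 0},{"x": 45,"y": 0,"z": 0,"yaw": 0},{"x": 45,"y": 0,"z": 0,"yaw": 0},{"x": 45,"y": 0,"z": 0,"yaw": 0},{"x": 45,"y": 0,"z": 0,"yaw": 0}])

```text
t: 24.25
eef_pos: [0.3072, 0.0147, 0.1084]
eef_rot: [-1.807, -2.479, -0.025]
ft_force: [-1.2, -0.7, -0.8]
opening: 0.0501
```

```bash
python3 -c "
from plan import *
st(); plan(.29,.29,.06,.45)
p=read_camera('top'); print(onz(p,[(200,261),(300,262)],0))"
```

```text
t 24.25 tcp [0.3072 0.0147 0.1084] toolx [-0.304  0.95   0.069] tooly [ 0.951  0.307 -0.031] z [-0.05   0.056 -0.997] F [-1.2 -0.7 -0.8] op 0.0501 q7 [ 0.78  0.44 -1.03  2.39  0.55  0.62 -0.37]
[{"x": 37.6, "y": 9.9, "z": 9.2, "yaw": -0.0198}, {"x": 37.4, "y": 10.7, "z": 9.2, "yaw": -0.0198}, {"x": 37.2, "y": 11.4, "z": 9.2, "yaw": -0.0198}, {"x": 37.0, "y": 12.2, "z": 9.1, "yaw": -0.0198}, {"x": 36.8, "y": 12.9, "z": 9.1, "yaw": -0.0198}, {"x": 36.5, "y": 13.6, "z": 9.0, "yaw": -0.0198}, {"x": 36.2, "y": 14.4, "z": 9.0, "yaw": -0.0198}]
n 7 rel 0.26393292122095113 -> -0.3353981633974481 dh 0.1383256121549607
[[ 0.29854021  0.29910676  0.        ]
 [ 0.29086064 -0.05212093  0.        ]]
```

Emit:
jog_arm(steps=[{"x": 10,"y": 40,"z": -10,"yaw": 0},{"x": 10,"y": 40,"z": -10,"yaw": 0},{"x": 30,"y": 30,"z": -10,"yaw": 0},{"x": 40,"y": 10,"z": 0,"yaw": 0},{"x": 40,"y": 0,"z": 0,"yaw": 0},{"x": 30,"y": 0,"z": 0,"yaw": 0}])

```text
t: 24.9
eef_pos: [0.3756, 0.2098, 0.1458]
eef_rot: [-1.81, -2.459, -0.03]
ft_force: [0.0, 0.5, 0.2]
opening: 0.0497
```

```bash
python3 -c "
from plan import *
st(); plan(.2,.4,.14,.25)"
```

```text
t 24.9 tcp [0.3756 0.2098 0.1458] toolx [-0.295  0.952  0.082] tooly [ 0.954  0.298 -0.036] z [-0.059  0.068 -0.996] F [0.  0.5 0.2] op 0.0497 q7 [ 0.27  0.53 -1.    2.11  0.5   0.79 -0.73]
[{"x": 33.2, "y": -15.8, "z": 4.2, "yaw": 0.0076}, {"x": 33.1, "y": -16.0, "z": 4.2, "yaw": 0.0076}, {"x": 32.9, "y": -16.3, "z": 4.2, "yaw": 0.0076}, {"x": 32.8, "y": -16.5, "z": 4.2, "yaw": 0.0076}, {"x": 32.7, "y": -16.8, "z": 4.2, "yaw": 0.0076}, {"x": 32.6, "y": -17.0, "z": 4.2, "yaw": 0.0076}, {"x": 32.4, "y": -17.3, "z": 4.2, "yaw": 0.0076}]
n 7 rel -0.20630192805153813 -> -0.8571487177940904 dh -0.05321687856322044
```

Emit:
jog_arm(steps=[{"x": 40,"y": -22,"z": 0,"yaw": 0},{"x": 40,"y": -24,"z": 0,"yaw": 0},{"x": 38,"y": -30,"z": 15,"yaw": 0},{"x": 30,"y": -40,"z": 25,"yaw": 0},{"x": 20,"y": -40,"z": 25,"yaw": 0},{"x": 5,"y": -40,"z": 25,"yaw": 0}])

```text
t: 25.5
eef_pos: [0.1399, 0.3318, 0.0823]
eef_rot: [-1.815, -2.447, -0.055]
ft_force: [1.1, 1.0, -0.4]
opening: 0.0498
```

```bash
python3 -c "
from plan import *
st()"
```

```text
t 25.5 tcp [0.1399 0.3318 0.0823] toolx [-0.288  0.953  0.097] tooly [ 0.956  0.291 -0.028] z [-0.055  0.085 -0.995] F [ 1.1  1.  -0.4] op 0.0498 q7 [-0.48  0.49 -0.85  2.37  0.68  0.46 -1.58]
```

Emit:
jog_arm(steps=[{"x": -15,"y": -13,"z": 5,"yaw": 0},{"x": -15,"y": -13,"z": 5,"yaw": 0}])

```text
t: 25.7
eef_pos: [0.1137, 0.3066, 0.0656]
eef_rot: [-1.752, -2.529, 0.032]
ft_force: [0.9, 1.4, -4.3]
opening: 0.0499
```

```bash
python3 -c "
from plan import *
st()"
```

```text
t 25.7 tcp [0.1137 0.3066 0.0656] toolx [-0.35   0.936  0.041] tooly [ 0.934  0.352 -0.054] z [-0.065  0.02  -0.998] F [ 0.9  1.4 -4.3] op 0.0499 q7 [-0.26  0.78 -1.25  2.4   1.08  0.77 -1.95]
```

Emit:
jog_arm(steps=[{"x": -15,"y": -13,"z": 3,"yaw": 0},{"x": -15,"y": -13,"z": 3,"yaw": 0}])

```text
t: 25.9
eef_pos: [0.1071, 0.2961, 0.0604]
eef_rot: [-1.739, -2.533, 0.096]
ft_force: [-0.9, 0.3, 0.6]
opening: 0.0497
```

```bash
python3 -c "
from plan import *
st()"
```

```text
t 25.9 tcp [0.1071 0.2961 0.0604] toolx [-0.358  0.933  0.02 ] tooly [ 0.929  0.358 -0.09 ] z [-0.091 -0.013 -0.996] F [-0.9  0.3  0.6] op 0.0497 q7 [-0.24  0.83 -1.27  2.4   1.07  0.81 -1.94]
```

Emit:
jog_arm(steps=[{"x": -7,"y": 40,"z": -20,"yaw": 0},{"x": -7,"y": 40,"z": -20,"yaw": 0},{"x": -7,"y": 40,"z": -15,"yaw": 0},{"x": -7,"y": 40,"z": 0,"yaw": 0},{"x": -37,"y": 7,"z": 0,"yaw": 0},{"x": -37,"y": 7,"z": 0,"yaw": 0},{"x": -37,"y": 7,"z": 0,"yaw": 0},{"x": -37,"y": 7,"z": 0,"yaw": 0},{"x": -37,"y": 0,"z": 0,"yaw": 0}])

```text
t: 26.8
eef_pos: [0.3789, 0.1616, 0.0998]
eef_rot: [-1.74, -2.54, 0.086]
ft_force: [0.0, 0.8, 0.4]
opening: 0.0502
```

```bash
python3 -c "
from plan import *
st(); plan(.32,.03,.11,.37)"
```

```text
t 26.8 tcp [0.3789 0.1616 0.0998] toolx [-0.36   0.933  0.019] tooly [ 0.929  0.36  -0.08 ] z [-0.082 -0.011 -0.997] F [0.  0.8 0.4] op 0.0502 q7 [ 0.44  0.8  -1.22  2.13  0.88  0.98 -0.93]
[{"x": -25.3, "y": -25.7, "z": -1.0, "yaw": 0.0}, {"x": -25.3, "y": -25.7, "z": -1.0, "yaw": 0.0}, {"x": -25.3, "y": -25.7, "z": -1.0, "yaw": 0.0}, {"x": -25.3, "y": -25.7, "z": -1.0, "yaw": 0.0}]
n 4 rel -0.03305659193151289 -> 0.2765232188414104 dh -5.691223609877172e-05
```

Emit:
jog_arm(steps=[{"x": -25,"y": -26,"z": 0,"yaw": 0},{"x": -25,"y": -26,"z": 0,"yaw": 0},{"x": -28,"y": -24,"z": 0,"yaw": 0},{"x": -30,"y": -22,"z": 0,"yaw": 0}])

```text
t: 27.2
eef_pos: [0.3291, 0.0173, 0.1073]
eef_rot: [-1.758, -2.535, 0.083]
ft_force: [0.3, -0.3, -0.1]
opening: 0.0498
```

```bash
python3 -c "
from plan import *
st()"
```

```text
t 27.2 tcp [0.3291 0.0173 0.1073] toolx [-0.35   0.937  0.015] tooly [ 0.934  0.35  -0.076] z [-0.076 -0.013 -0.997] F [ 0.3 -0.3 -0.1] op 0.0498 q7 [ 0.84  0.64 -1.24  2.32  0.82  0.86 -0.62]
```

Emit:
jog_arm(steps=[{"x": -37,"y": -16,"z": 0,"yaw": 0},{"x": -37,"y": -16,"z": 0,"yaw": 0}])

```text
t: 27.4
eef_pos: [0.3238, -0.068, 0.11]
eef_rot: [-1.761, -2.538, 0.088]
ft_force: [2.0, -0.2, -0.9]
opening: 0.0496
```

```bash
python3 -c "
from plan import *
st()"
```

```text
t 27.4 tcp [ 0.3238 -0.068   0.11  ] toolx [-0.35   0.937  0.01 ] tooly [ 0.934  0.349 -0.076] z [-0.075 -0.017 -0.997] F [ 2.  -0.2 -0.9] op 0.0496 q7 [ 1.08  0.63 -1.24  2.32  0.82  0.87 -0.39]
```

Emit:
jog_arm(steps=[{"x": -14,"y": 40,"z": -20,"yaw": 0},{"x": -14,"y": 40,"z": -20,"yaw": 0},{"x": -14,"y": 40,"z": -20,"yaw": 0},{"x": -14,"y": 40,"z": -20,"yaw": 0},{"x": -14,"y": 40,"z": -10,"yaw": 0},{"x": -14,"y": 40,"z": 0,"yaw": 0},{"x": -14,"y": 40,"z": 0,"yaw": 0},{"x": -14,"y": 40,"z": 0,"yaw": 0}])

```text
t: 28.2
eef_pos: [0.6725, -0.0881, 0.1816]
eef_rot: [-1.804, -2.518, 0.108]
ft_force: [1.2, -0.7, 1.0]
opening: 0.0501
```

```bash
python3 -c "
from plan import *
st()"
```

```text
t 28.2 tcp [ 0.6725 -0.0881  0.1816] toolx [-0.322  0.947 -0.007] tooly [ 0.944  0.321 -0.081] z [-0.075 -0.032 -0.997] F [ 1.2 -0.7  1. ] op 0.0501 q7 [ 0.63  0.93 -1.06  1.39  0.81  1.37 -0.14]
```

Emit:
jog_arm(steps=[{"x": -14,"y": 40,"z": 0,"yaw": 0},{"x": -14,"y": 40,"z": 0,"yaw": 0},{"x": -14,"y": 40,"z": 0,"yaw": 0}])

```text
t: 28.5
eef_pos: [0.8052, -0.0931, 0.1775]
eef_rot: [-1.808, -2.526, 0.105]
ft_force: [1.1, 0.5, -0.4]
opening: 0.0496
```

```bash
python3 -c "
from plan import *
st()"
```

```text
t 28.5 tcp [ 0.8052 -0.0931  0.1775] toolx [-0.323  0.946 -0.012] tooly [ 0.944  0.321 -0.074] z [-0.067 -0.035 -0.997] F [ 1.1  0.5 -0.4] op 0.0496 q7 [ 0.41  1.11 -0.98  0.92  0.86  1.52  0.01]
```

Emit:
jog_arm(steps=[{"x": -14,"y": 40,"z": 0,"yaw": 0},{"x": -14,"y": 40,"z": 0,"yaw": 0}])

```text
t: 28.7
eef_pos: [0.8836, -0.096, 0.1772]
eef_rot: [-1.809, -2.533, 0.099]
ft_force: [2.1, -0.4, 0.9]
opening: 0.0498
```

```bash
python3 -c "
from plan import *
st()"
```

```text
t 28.7 tcp [ 0.8836 -0.096   0.1772] toolx [-0.325  0.946 -0.015] tooly [ 0.944  0.323 -0.067] z [-0.059 -0.036 -0.998] F [ 2.1 -0.4  0.9] op 0.0498 q7 [ 0.24  1.25 -0.94  0.48  0.9   1.66  0.19]
```

Emit:
jog_arm(steps=[{"x": -10,"y": 28,"z": 0,"yaw": 0}])

```text
t: 28.8
eef_pos: [0.9075, -0.0971, 0.1756]
eef_rot: [-1.811, -2.537, 0.091]
ft_force: [1.1, -2.4, -3.0]
opening: 0.0499
```

```bash
python3 -c "
from plan import *
st()"
```

```text
t 28.8 tcp [ 0.9075 -0.0971  0.1756] toolx [-0.325  0.945 -0.015] tooly [ 0.944  0.324 -0.061] z [-0.052 -0.034 -0.998] F [ 1.1 -2.4 -3. ] op 0.0499 q7 [ 0.14  1.31 -0.8   0.26  0.8   1.71  0.29]
```

Emit:
jog_arm(steps=[{"x": -7,"y": 20,"z": 0,"yaw": 0},{"x": -7,"y": 20,"z": 0,"yaw": 0}])

```text
t: 29.0
eef_pos: [0.9115, -0.0904, 0.1658]
eef_rot: [-1.797, -2.546, 0.087]
ft_force: [-0.7, -0.1, -0.7]
opening: 0.0497
```

```bash
python3 -c "
from plan import *
st()"
```

```text
t 29.0 tcp [ 0.9115 -0.0904  0.1658] toolx [-0.335  0.942 -0.012] tooly [ 0.941  0.334 -0.059] z [-0.052 -0.031 -0.998] F [-0.7 -0.1 -0.7] op 0.0497 q7 [ 0.08  1.3  -0.35  0.25  0.37  1.66  0.34]
```

Emit:
jog_arm(steps=[{"x": -7,"y": 20,"z": 0,"yaw": 0},{"x": -7,"y": 20,"z": 0,"yaw": 0}])

```text
t: 29.2
eef_pos: [0.9147, -0.0906, 0.16]
eef_rot: [-1.797, -2.548, 0.083]
ft_force: [-0.2, -0.6, -0.8]
opening: 0.05
```

```bash
python3 -c "
from plan import *
st()"
```

```text
t 29.2 tcp [ 0.9147 -0.0906  0.16  ] toolx [-0.336  0.942 -0.012] tooly [ 0.941  0.335 -0.056] z [-0.049 -0.03  -0.998] F [-0.2 -0.6 -0.8] op 0.05 q7 [ 0.03  1.31  0.09  0.25 -0.05  1.63  0.39]
```

Emit:
jog_arm(steps=[{"x": -16,"y": 47,"z": -20,"yaw": 0},{"x": -16,"y": 47,"z": -20,"yaw": 0},{"x": -16,"y": 47,"z": -20,"yaw": 0}])

```text
t: 29.5
eef_pos: [0.9165, -0.097, 0.1603]
eef_rot: [-1.819, -2.533, 0.075]
ft_force: [-0.3, -1.0, -0.1]
opening: 0.0501
```

```bash
python3 -c "
from plan import *
st()"
```

```text
t 29.5 tcp [ 0.9165 -0.097   0.1603] toolx [-0.32   0.947 -0.01 ] tooly [ 0.946  0.319 -0.052] z [-0.046 -0.026 -0.999] F [-0.3 -1.  -0.1] op 0.0501 q7 [-0.03  1.35  0.75  0.25 -0.69  1.65  0.47]
```

Emit:
jog_arm(steps=[{"x": 0,"y": 0,"z": -50,"yaw": 0},{"x": 0,"y": 0,"z": -50,"yaw": 0}])

```text
t: 29.7
eef_pos: [0.9032, -0.0947, 0.2509]
eef_rot: [-1.825, -2.542, 0.063]
ft_force: [-0.5, 0.2, 1.0]
opening: 0.0504
```

```bash
python3 -c "
from plan import *
st()"
```

```text
t 29.7 tcp [ 0.9032 -0.0947  0.2509] toolx [-0.32   0.947 -0.014] tooly [ 0.947  0.319 -0.04 ] z [-0.033 -0.026 -0.999] F [-0.5  0.2  1. ] op 0.0504 q7 [-0.05  1.28  1.04  0.25 -0.96  1.76  0.5 ]
```

Emit:
jog_arm(steps=[{"x": 30,"y": 15,"z": 0,"yaw": 0},{"x": 30,"y": 15,"z": 0,"yaw": 0}])

```text
t: 29.9
eef_pos: [0.9107, -0.0353, 0.2627]
eef_rot: [1.832, 2.541, -0.052]
ft_force: [0.2, -0.4, -0.5]
opening: 0.05
```

```bash
python3 -c "
from plan import *
st()"
```

```text
t 29.9 tcp [ 0.9107 -0.0353  0.2627] toolx [-0.316  0.948 -0.026] tooly [ 0.949  0.315 -0.022] z [-0.012 -0.032 -0.999] F [ 0.2 -0.4 -0.5] op 0.05 q7 [-0.12  1.27  1.08  0.25 -0.99  1.75  0.43]
```

```bash
python3 - <<'E'
from plan import *
from fit import *
from grab import *
t,s=grab(2)
for k,p0 in (('C',(.534,-.2556,-2.835)),('D',(.428,-.3995,2.49)),('B',(.436,-.273,-1.32))): print(k,*fit([t],BLP,p0))
plan(.438,-.2725,.10,-1.3225+np.pi/2)
cv2.imwrite('pics/m6.png',np.hstack([crop(t,300,150,120,90),crop(t,180,175,48,36)]))
E
```

```text
C [ 0.53412037 -0.2555608  -2.83673285] 0.013562614387966144
D [ 0.4282209  -0.39953209  2.49451835] 0.009923363753540634
B [ 0.43608232 -0.27315972 -1.3195975 ] 0.016272728464240906
[{"x": -5.1, "y": -37.1, "z": 12.5, "yaw": 0.0053}, {"x": -5.3, "y": -37.1, "z": 12.5, "yaw": 0.0053}, {"x": -5.5, "y": -37.0, "z": 12.5, "yaw": 0.0053}, {"x": -5.7, "y": -37.0, "z": 12.5, "yaw": 0.0053}, {"x": -5.9, "y": -37.0, "z": 12.5, "yaw": 0.0053}, {"x": -6.1, "y": -36.9, "z": 12.5, "yaw": 0.0053}, {"x": -6.3, "y": -36.9, "z": 12.6, "yaw": 0.0053}, {"x": -6.5, "y": -36.9, "z": 12.6, "yaw": 0.0053}, {"x": -6.7, "y": -36.8, "z": 12.6, "yaw": 0.0053}, {"x": -6.9, "y": -36.8, "z": 12.6, "yaw": 0.0053}]
[{"x": -7.1, "y": -36.8, "z": 12.6, "yaw": 0.0053}, {"x": -7.3, "y": -36.7, "z": 12.6, "yaw": 0.0053}, {"x": -7.5, "y": -36.7, "z": 12.6, "yaw": 0.0053}, {"x": -7.7, "y": -36.6, "z": 12.6, "yaw": 0.0053}]
n 14 rel 0.36042983793378447 -> 0.80484078013802 dh -0.07436301113992377
```

View pics/m6.png

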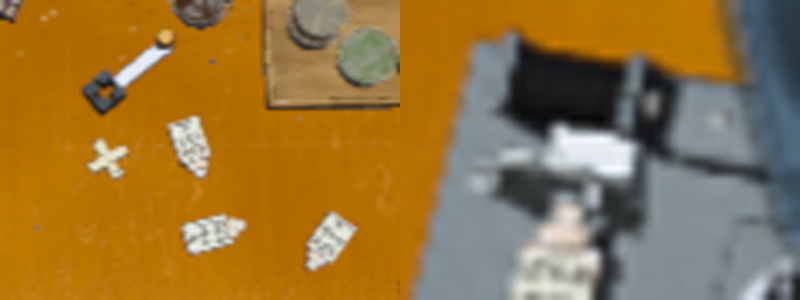

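Blank A sits squarely in the chute with its gable to the roller. B, C, D and the crank haven't moved. Next is B.

Emit:
jog_arm(steps=[{"x": -5,"y": -40,"z": 6,"yaw": 0.005},{"x": -5,"y": -40,"z": 6,"yaw": 0.005},{"x": -6,"y": -40,"z": 8,"yaw": 0.005},{"x": -6,"y": -40,"z": 12,"yaw": 0.005},{"x": -6,"y": -40,"z": 12,"yaw": 0.005},{"x": -6,"y": -40,"z": 12,"yaw": 0.005},{"x": -7,"y": -40,"z": 12,"yaw": 0.005},{"x": -7,"y": -40,"z": 12,"yaw": 0.005},{"x": -7,"y": -40,"z": 12,"yaw": 0.005},{"x": -7,"y": -38,"z": 12,"yaw": 0.005}])

```text
t: 31.1
eef_pos: [0.5686, -0.22, 0.1696]
eef_rot: [1.869, 2.492, -0.023]
ft_force: [0.6, -0.1, 0.2]
opening: 0.0499
```

```bash
python3 -c "
from plan import *
st(); plan(.4378,-.2725,.04,-1.3225+np.pi/2)"
```

```text
t 31.1 tcp [ 0.5686 -0.22    0.1696] toolx [-0.28  0.96 -0.03] tooly [0.96  0.28  0.004] z [ 0.013 -0.028 -1.   ] F [ 0.6 -0.1  0.2] op 0.0499 q7 [-0.45  0.88  1.17  1.77 -0.89  1.11  1.3 ]
[{"x": -2.0, "y": -28.2, "z": 25.9, "yaw": 0.0071}, {"x": -2.2, "y": -28.1, "z": 25.9, "yaw": 0.0071}, {"x": -2.4, "y": -28.1, "z": 25.9, "yaw": 0.0071}, {"x": -2.6, "y": -28.1, "z": 25.9, "yaw": 0.0071}, {"x": -2.8, "y": -28.1, "z": 25.9, "yaw": 0.0071}]
n 5 rel 0.6531467975449252 -> 0.8050456576099654 dh -0.03562822216333228
```

Emit:
jog_arm(steps=[{"x": -2,"y": -30,"z": 22,"yaw": 0.007},{"x": -2,"y": -30,"z": 22,"yaw": 0.007},{"x": -2,"y": -30,"z": 22,"yaw": 0.007},{"x": -3,"y": -25,"z": 22,"yaw": 0.007},{"x": -2,"y": -14,"z": 20,"yaw": 0.007},{"x": 0,"y": -5,"z": 8,"yaw": 0},{"x": 0,"y": 0,"z": 2,"yaw": 0}])

```text
t: 31.8
eef_pos: [0.4324, -0.2795, 0.0505]
eef_rot: [1.926, 2.436, -0.012]
ft_force: [0.7, -0.3, 0.0]
opening: 0.0499
```

```bash
python3 -c "
from plan import *
st(); plan(.4378,-.2725,.004,-1.3225+np.pi/2)"
```

```text
t 31.8 tcp [ 0.4324 -0.2795  0.0505] toolx [-0.23   0.973 -0.033] tooly [0.973 0.231 0.016] z [ 0.023 -0.028 -0.999] F [ 0.7 -0.3  0. ] op 0.0499 q7 [-0.24  0.89  1.    2.07 -1.11  0.8   1.68]
[{"x": 3.6, "y": 3.1, "z": 23.2, "yaw": -0.0077}, {"x": 3.5, "y": 3.1, "z": 23.2, "yaw": -0.0077}]
n 2 rel 0.8067793589133192 -> 0.8050456576099654 dh 0.015426327591548494
```

Emit:
jog_arm(steps=[{"x": 3,"y": 3,"z": 14,"yaw": -0.015},{"x": 2.5,"y": 2.5,"z": 14,"yaw": 0},{"x": 1,"y": 0.5,"z": 11,"yaw": 0},{"x": 0,"y": 0,"z": 5,"yaw": 0},{"x": 0,"y": 0,"z": 1,"yaw": 0}])

```text
t: 32.3
eef_pos: [0.4434, -0.2737, 0.0054]
eef_rot: [1.9, 2.449, -0.008]
ft_force: [0.8, 0.3, 0.3]
opening: 0.0495
```

```bash
python3 -c "
from plan import *
st(); plan(.4378,-.2725,.003,-1.3225+np.pi/2)"
```

```text
t 32.3 tcp [ 0.4434 -0.2737  0.0054] toolx [-0.248  0.968 -0.036] tooly [0.968 0.249 0.022] z [ 0.03  -0.03  -0.999] F [0.8 0.3 0.3] op 0.0495 q7 [-0.2   0.95  0.9   2.06 -1.2   0.73  1.74]
[{"x": 2.6, "y": -5.1, "z": 2.2, "yaw": 0.0034}]
n 1 rel 0.8047474260494951 -> 0.8050456576099654 dh -0.0033745899978824268
```

Emit:
jog_arm(steps=[{"x": 2,"y": -3.5,"z": 2,"yaw": 0.003},{"x": 0.4,"y": -1,"z": 0,"yaw": 0},{"x": 0,"y": 0,"z": 0,"yaw": 0}])

```text
t: 32.6
eef_pos: [0.4384, -0.2729, 0.0036]
eef_rot: [1.903, 2.445, -0.008]
ft_force: [0.5, -0.9, 0.9]
opening: 0.0499
```

Emit:
jog_arm(steps=[{"x": 0,"y": 0,"z": 0,"yaw": 0},{"x": 0,"y": 0,"z": 0,"yaw": 0},{"x": 0,"y": 0,"z": 0,"yaw": 0},{"x": 0,"y": 0,"z": 0,"yaw": 0}], jaw=25, newtons=15)

```text
t: 33.0
eef_pos: [0.4386, -0.2732, 0.0043]
eef_rot: [1.903, 2.444, -0.008]
ft_force: [0.1, -0.2, -0.5]
opening: 0.0315
```

Emit:
jog_arm(steps=[{"x": 0,"y": 0,"z": 0,"yaw": 0},{"x": 0,"y": 0,"z": -15,"yaw": 0},{"x": 0,"y": 0,"z": -35,"yaw": 0},{"x": 0,"y": 0,"z": -40,"yaw": 0},{"x": 10,"y": 10,"z": -40,"yaw": 0}])

```text
t: 33.5
eef_pos: [0.4381, -0.2566, 0.1338]
eef_rot: [1.913, 2.448, -0.012]
ft_force: [0.9, 0.2, -0.8]
opening: 0.032
```

```bash
python3 -c "
from plan import *
st(); plan(.4765,.3016,.13,-.190+np.pi/2)"
```

```text
t 33.5 tcp [ 0.4381 -0.2566  0.1338] toolx [-0.241  0.97  -0.033] tooly [0.97  0.242 0.015] z [ 0.023 -0.028 -0.999] F [ 0.9  0.2 -0.8] op 0.032 q7 [-0.39  0.78  1.16  2.06 -0.93  0.91  1.53]
[{"x": 38.0, "y": 12.3, "z": -0.8, "yaw": -0.0812}, {"x": 36.9, "y": 15.3, "z": -0.7, "yaw": -0.0812}, {"x": 35.5, "y": 18.3, "z": -0.6, "yaw": -0.0812}, {"x": 33.9, "y": 21.1, "z": -0.5, "yaw": -0.0812}, {"x": 32.1, "y": 23.8, "z": -0.4, "yaw": -0.0812}, {"x": 30.1, "y": 26.3, "z": -0.3, "yaw": -0.0812}, {"x": 27.8, "y": 28.7, "z": -0.2, "yaw": -0.0812}, {"x": 25.4, "y": 30.8, "z": -0.1, "yaw": -0.0812}, {"x": 22.9, "y": 32.8, "z": 0.0, "yaw": -0.0812}, {"x": 20.1, "y": 34.5, "z": 0.1, "yaw": -0.0812}]
[{"x": 17.3, "y": 36.0, "z": 0.3, "yaw": -0.0812}, {"x": 14.3, "y": 37.3, "z": 0.4, "yaw": -0.0812}, {"x": 11.2, "y": 38.4, "z": 0.5, "yaw": -0.0812}, {"x": 8.1, "y": 39.1, "z": 0.6, "yaw": -0.0812}]
n 14 rel 0.7742745991691464 -> 0.8165015843128756 dh 1.136351468353647
```

Emit:
jog_arm(steps=[{"x": 38,"y": 12,"z": 0,"yaw": -0.08},{"x": 37,"y": 15,"z": 0,"yaw": -0.08},{"x": 35.5,"y": 18,"z": 0,"yaw": -0.08},{"x": 34,"y": 21,"z": 0,"yaw": -0.08},{"x": 32,"y": 24,"z": 0,"yaw": -0.08},{"x": 30,"y": 26,"z": 0,"yaw": -0.08},{"x": 28,"y": 29,"z": 0,"yaw": -0.08},{"x": 25,"y": 31,"z": 0,"yaw": -0.08},{"x": 23,"y": 33,"z": 0,"yaw": -0.08},{"x": 20,"y": 34,"z": 0,"yaw": -0.08}])

```text
t: 34.5
eef_pos: [0.4665, 0.151, 0.1277]
eef_rot: [0.772, 3.001, -0.036]
ft_force: [0.3, -0.7, -0.5]
opening: 0.0322
```

Emit:
jog_arm(steps=[{"x": 17,"y": 36,"z": 0,"yaw": -0.08},{"x": 14,"y": 37,"z": 0,"yaw": -0.08},{"x": 9,"y": 30,"z": 0,"yaw": -0.08},{"x": 4,"y": 18,"z": 0,"yaw": -0.05},{"x": 0,"y": 5,"z": 5,"yaw": 0},{"x": 0,"y": 0,"z": 0,"yaw": 0}])

```text
t: 35.1
eef_pos: [0.4728, 0.2955, 0.1174]
eef_rot: [0.299, 3.089, -0.044]
ft_force: [-0.4, -0.5, -0.9]
opening: 0.0319
```

```bash
python3 -c "
from plan import *
st(); plan(.4765,.3016,.10,-.190+np.pi/2)"
```

```text
t 35.1 tcp [0.4728 0.2955 0.1174] toolx [-0.981  0.191 -0.04 ] tooly [ 0.192  0.981 -0.024] z [ 0.035 -0.032 -0.999] F [-0.4 -0.5 -0.9] op 0.0319 q7 [-1.35  0.78  0.98  1.92 -0.8   0.88  1.41]
[{"x": -1.7, "y": 7.1, "z": 17.3, "yaw": -0.0033}]
n 1 rel 0.8189207723262215 -> 0.8165015843128756 dh 0.0032825797839417525
```

Emit:
jog_arm(steps=[{"x": -1,"y": 4,"z": 8,"yaw": -0.003},{"x": -0.5,"y": 2,"z": 6,"yaw": 0},{"x": 0,"y": 0,"z": 2,"yaw": 0},{"x": 0,"y": 0,"z": 0,"yaw": 0}])

```text
t: 35.5
eef_pos: [0.4768, 0.2948, 0.0998]
eef_rot: [0.31, 3.088, -0.049]
ft_force: [-0.1, -0.5, -0.9]
opening: 0.0316
```

```bash
python3 -c "
from plan import *
st(); plan(.4765,.3016,.09,-.190+np.pi/2); plan(.4765,.3016,.0505,-.190+np.pi/2)"
```

```text
t 35.5 tcp [0.4768 0.2948 0.0998] toolx [-0.979  0.198 -0.04 ] tooly [ 0.199  0.98  -0.027] z [ 0.034 -0.035 -0.999] F [-0.1 -0.5 -0.9] op 0.0316 q7 [-1.33  0.81  0.96  1.92 -0.82  0.85  1.43]
[{"x": 2.1, "y": 6.8, "z": 9.5, "yaw": -0.0108}]
n 1 rel 0.8162964314571295 -> 0.8165015843128756 dh 0.010762916941919887
[{"x": 1.8, "y": 4.0, "z": 24.5, "yaw": -0.0054}, {"x": 1.8, "y": 4.0, "z": 24.5, "yaw": -0.0054}]
n 2 rel 0.8162964314571295 -> 0.8165015843128756 dh 0.010762916941919887
```

Emit:
jog_arm(steps=[{"x": 1.5,"y": 4.5,"z": 3,"yaw": -0.01},{"x": 0.5,"y": 1.5,"z": 2,"yaw": 0},{"x": 0,"y": 0,"z": 0,"yaw": 0}])

```text
t: 35.8
eef_pos: [0.4765, 0.3004, 0.0942]
eef_rot: [0.296, 3.09, -0.049]
ft_force: [-0.7, 0.0, -0.9]
opening: 0.0317
```

```bash
python3 -c "
from plan import *
st(); plan(.4765,.3016,.09,-.190+np.pi/2); plan(.4765,.3016,.0505,-.190+np.pi/2)"
```

```text
t 35.8 tcp [0.4765 0.3004 0.0942] toolx [-0.981  0.189 -0.04 ] tooly [ 0.191  0.981 -0.028] z [ 0.034 -0.035 -0.999] F [-0.7  0.  -0.9] op 0.0317 q7 [-1.33  0.82  0.95  1.92 -0.83  0.85  1.43]
[{"x": 0.3, "y": 1.3, "z": 4.2, "yaw": -0.0018}]
n 1 rel 0.816431095530989 -> 0.8165015843128756 dh 0.001824304884502359
[{"x": 1.0, "y": 1.2, "z": 21.8, "yaw": -0.0009}, {"x": 1.0, "y": 1.2, "z": 21.8, "yaw": -0.0009}]
n 2 rel 0.816431095530989 -> 0.8165015843128756 dh 0.001824304884502359
```

Emit:
jog_arm(steps=[{"x": 0.4,"y": 0.6,"z": 8,"yaw": 0},{"x": 0.4,"y": 0.4,"z": 9,"yaw": 0},{"x": 0.4,"y": 0.4,"z": 9,"yaw": 0},{"x": 0.3,"y": 0.4,"z": 8,"yaw": 0},{"x": 0.2,"y": 0.3,"z": 5,"yaw": 0},{"x": 0.1,"y": 0.1,"z": 3,"yaw": 0}])

```text
t: 36.4
eef_pos: [0.4764, 0.3014, 0.049]
eef_rot: [0.296, 3.09, -0.049]
ft_force: [-5.3, 1.5, 25.1]
opening: 0.0321
```

Emit:
jog_arm(steps=[{"x": 0,"y": 0,"z": 0.5,"yaw": 0},{"x": 0,"y": 0,"z": 0,"yaw": 0}])

```text
t: 36.6
eef_pos: [0.4765, 0.3014, 0.049]
eef_rot: [0.297, 3.091, -0.048]
ft_force: [-0.4, 0.2, -0.5]
opening: 0.0316
```

```bash
python3 -c "
from plan import *
st(); plan(.4765,.3016,.0505,-.190+np.pi/2)"
```

```text
t 36.6 tcp [0.4765 0.3014 0.049 ] toolx [-0.981  0.19  -0.039] tooly [ 0.191  0.981 -0.027] z [ 0.033 -0.034 -0.999] F [-0.4  0.2 -0.5] op 0.0316 q7 [-1.28  0.88  0.87  1.92 -0.9   0.78  1.47]
[{"x": 0.0, "y": 0.1, "z": -1.5, "yaw": -0.0022}]
n 1 rel 0.8146249976323672 -> 0.8165015843128756 dh 0.0021731570257828015
```

Emit:
jog_arm(steps=[{"x": 0,"y": 0,"z": 0,"yaw": 0},{"x": 0,"y": 0,"z": 0,"yaw": 0},{"x": 0,"y": 0,"z": 0,"yaw": 0},{"x": -0.6,"y": -0.4,"z": -15,"yaw": 0},{"x": -1.2,"y": -0.8,"z": -30,"yaw": 0},{"x": -1.6,"y": -1.1,"z": -40,"yaw": 0}], jaw=46)

```text
t: 37.2
eef_pos: [0.4742, 0.2996, 0.1335]
eef_rot: [0.299, 3.096, -0.058]
ft_force: [0.3, 1.0, 0.2]
opening: 0.046
```

```bash
python3 -c "
from plan import *
st(); plan(.5358,-.2556,.13,-2.8367+np.pi/2,n=20)"
```

```text
t 37.2 tcp [0.4742 0.2996 0.1335] toolx [-0.981  0.19  -0.034] tooly [ 0.192  0.981 -0.034] z [ 0.026 -0.04  -0.999] F [0.3 1.  0.2] op 0.046 q7 [-1.37  0.77  1.01  1.9  -0.77  0.92  1.39]
[{"x": -8.3, "y": -26.6, "z": 1.4, "yaw": 0.1322}, {"x": -11.7, "y": -25.3, "z": 1.4, "yaw": 0.1322}, {"x": -15.0, "y": -23.5, "z": 1.5, "yaw": 0.1322}, {"x": -18.0, "y": -21.3, "z": 1.5, "yaw": 0.1322}, {"x": -20.6, "y": -18.8, "z": 1.5, "yaw": 0.1322}, {"x": -22.9, "y": -15.9, "z": 1.5, "yaw": 0.1322}, {"x": -24.8, "y": -12.7, "z": 1.4, "yaw": 0.1322}, {"x": -26.3, "y": -9.4, "z": 1.4, "yaw": 0.1322}, {"x": -27.3, "y": -5.8, "z": 1.3, "yaw": 0.1322}, {"x": -27.8, "y": -2.2, "z": 1.2, "yaw": 0.1322}]
[{"x": -27.9, "y": 1.5, "z": 1.1, "yaw": 0.1322}, {"x": -27.4, "y": 5.2, "z": 0.9, "yaw": 0.1322}, {"x": -26.5, "y": 8.8, "z": 0.8, "yaw": 0.1322}, {"x": -25.1, "y": 12.2, "z": 0.6, "yaw": 0.1322}, {"x": -23.3, "y": 15.4, "z": 0.4, "yaw": 0.1322}, {"x": -21.1, "y": 18.3, "z": 0.3, "yaw": 0.1322}, {"x": -18.5, "y": 20.9, "z": 0.1, "yaw": 0.1322}, {"x": -15.6, "y": 23.2, "z": -0.1, "yaw": 0.1322}, {"x": -12.4, "y": 25.0, "z": -0.3, "yaw": 0.1322}, {"x": -9.0, "y": 26.4, "z": -0.4, "yaw": 0.1322}]
n 20 rel 0.8144789921704354 -> -0.8207892042147096 dh -2.64388962023343
```

Emit:
jog_arm(steps=[{"x": -8.5,"y": -26.5,"z": 1.5,"yaw": 0.132},{"x": -11.5,"y": -25.5,"z": 1.5,"yaw": 0.132},{"x": -15,"y": -23.5,"z": 1.5,"yaw": 0.132},{"x": -18,"y": -21.5,"z": 1.5,"yaw": 0.132},{"x": -20.5,"y": -19,"z": 1.5,"yaw": 0.132},{"x": -23,"y": -16,"z": 1.5,"yaw": 0.132},{"x": -25,"y": -12.5,"z": 1.5,"yaw": 0.132},{"x": -26.5,"y": -9.5,"z": 1.5,"yaw": 0.132},{"x": -27.5,"y": -6,"z": 1.5,"yaw": 0.132},{"x": -28,"y": -2,"z": 1,"yaw": 0.132}], jaw=50)

```text
t: 38.2
eef_pos: [0.5063, 0.0181, 0.1437]
eef_rot: [2.171, 2.204, 0.017]
ft_force: [0.3, -0.3, 0.4]
opening: 0.0499
```

```bash
python3 -c "
from plan import *
st(); plan(.5358,-.2556,.07,-2.8367+np.pi/2,n=10)"
```

```text
t 38.2 tcp [0.5063 0.0181 0.1437] toolx [-0.014  1.    -0.026] tooly [0.999 0.015 0.041] z [ 0.042 -0.025 -0.999] F [ 0.3 -0.3  0.4] op 0.0499 q7 [-1.    0.79  1.22  2.07 -0.94  0.94  0.75]
[{"x": -27.2, "y": 2.2, "z": 8.2, "yaw": 0.1281}, {"x": -26.7, "y": 5.7, "z": 8.3, "yaw": 0.1281}, {"x": -25.7, "y": 9.1, "z": 8.4, "yaw": 0.1281}, {"x": -24.2, "y": 12.3, "z": 8.5, "yaw": 0.1281}, {"x": -22.4, "y": 15.3, "z": 8.6, "yaw": 0.1281}, {"x": -20.2, "y": 18.1, "z": 8.7, "yaw": 0.1281}, {"x": -17.7, "y": 20.5, "z": 8.7, "yaw": 0.1281}, {"x": -14.9, "y": 22.7, "z": 8.7, "yaw": 0.1281}, {"x": -11.8, "y": 24.4, "z": 8.7, "yaw": 0.1281}, {"x": -8.6, "y": 25.8, "z": 8.7, "yaw": 0.1281}]
n 10 rel -0.02023928381426998 -> -0.8207892042147096 dh -1.281341022528564
```

Emit:
jog_arm(steps=[{"x": -27,"y": 2,"z": 6,"yaw": 0.128},{"x": -26.5,"y": 5.5,"z": 6,"yaw": 0.128},{"x": -25.5,"y": 9,"z": 6,"yaw": 0.128},{"x": -24,"y": 12.5,"z": 6,"yaw": 0.128},{"x": -22.5,"y": 15.5,"z": 6,"yaw": 0.128},{"x": -20,"y": 18,"z": 6,"yaw": 0.128},{"x": -17.5,"y": 20.5,"z": 6,"yaw": 0.128},{"x": -13,"y": 20,"z": 6,"yaw": 0.128},{"x": -8,"y": 16,"z": 6,"yaw": 0.12},{"x": -2,"y": 6,"z": 3,"yaw": 0.08}])

```text
t: 39.2
eef_pos: [0.5309, -0.2323, 0.1023]
eef_rot: [3.074, 0.472, 0.074]
ft_force: [-0.5, -0.1, 0.8]
opening: 0.05
```

```bash
python3 -c "
from plan import *
st(); plan(.5358,-.2556,.04,-2.8367+np.pi/2)"
```

```text
t 39.2 tcp [ 0.5309 -0.2323  0.1023] toolx [0.953 0.301 0.042] tooly [ 0.299 -0.953  0.038] z [ 0.052 -0.023 -0.998] F [-0.5 -0.1  0.8] op 0.05 q7 [-0.45  1.02  1.23  1.92 -1.16  1.07  0.02]
[{"x": -2.5, "y": 10.7, "z": 31.5, "yaw": -0.0004}, {"x": -2.5, "y": 10.7, "z": 31.5, "yaw": -0.0004}]
n 2 rel -0.8542061995052466 -> -0.8207892042147096 dh 0.0008117772548656976
```

Emit:
jog_arm(steps=[{"x": -2,"y": 9,"z": 20,"yaw": 0},{"x": -2,"y": 7,"z": 20,"yaw": 0},{"x": -1,"y": 4,"z": 18,"yaw": 0},{"x": 0,"y": 1.5,"z": 14,"yaw": 0},{"x": 0,"y": 0.7,"z": 7,"yaw": 0},{"x": 0,"y": 0,"z": 2,"yaw": 0}])

```text
t: 39.8
eef_pos: [0.5397, -0.2604, 0.0255]
eef_rot: [3.071, 0.466, 0.082]
ft_force: [0.5, -0.2, 1.1]
opening: 0.05
```

```bash
python3 -c "
from plan import *
st(); plan(.5358,-.2556,.0035,-2.8367+np.pi/2)"
```

```text
t 39.8 tcp [ 0.5397 -0.2604  0.0255] toolx [0.954 0.298 0.047] tooly [ 0.296 -0.954  0.042] z [ 0.057 -0.026 -0.998] F [ 0.5 -0.2  1.1] op 0.05 q7 [-0.33  1.09  1.07  1.88 -1.26  0.96  0.08]
[{"x": -3.3, "y": -6.6, "z": 21.6, "yaw": -0.0044}]
n 1 rel -0.820836885857732 -> -0.8207892042147096 dh 0.0044209576499381065
```

Emit:
jog_arm(steps=[{"x": -2,"y": -4.5,"z": 10,"yaw": -0.004},{"x": -1,"y": -1.8,"z": 8,"yaw": 0},{"x": 0,"y": 0,"z": 3,"yaw": 0},{"x": 0,"y": 0,"z": 0.5,"yaw": 0},{"x": 0,"y": 0,"z": 0,"yaw": 0}])

```text
t: 40.3
eef_pos: [0.5369, -0.2547, 0.0038]
eef_rot: [3.069, 0.475, 0.084]
ft_force: [-0.3, 0.2, -0.4]
opening: 0.0495
```

Emit:
jog_arm(steps=[{"x": 0,"y": 0,"z": 0,"yaw": 0},{"x": 0,"y": 0,"z": 0,"yaw": 0},{"x": 0,"y": 0,"z": 0,"yaw": 0},{"x": 0,"y": 0,"z": 0,"yaw": 0},{"x": 0,"y": 0,"z": 0,"yaw": 0}], jaw=25)

```text
t: 40.8
eef_pos: [0.5373, -0.2551, 0.0044]
eef_rot: [3.068, 0.475, 0.085]
ft_force: [-0.2, -0.0, -0.5]
opening: 0.0316
```

Emit:
jog_arm(steps=[{"x": 0,"y": 0,"z": -20,"yaw": 0},{"x": 0,"y": 0,"z": -40,"yaw": 0},{"x": 0,"y": 0,"z": -40,"yaw": 0},{"x": 0,"y": 0,"z": -30,"yaw": 0}])

```text
t: 41.2
eef_pos: [0.5268, -0.2501, 0.1337]
eef_rot: [3.073, 0.475, 0.073]
ft_force: [0.0, -0.2, -0.9]
opening: 0.0319
```

```bash
python3 -c "
from plan import *
st(); plan(.4765,.3016,.13,-.190+np.pi/2,n=20)"
```

```text
t 41.2 tcp [ 0.5268 -0.2501  0.1337] toolx [0.952 0.303 0.042] tooly [ 0.301 -0.953  0.038] z [ 0.051 -0.024 -0.998] F [ 0.  -0.2 -0.9] op 0.0319 q7 [-0.41  0.92  1.2   1.89 -1.04  1.05 -0.03]
[{"x": 5.9, "y": -27.0, "z": -0.6, "yaw": -0.1323}, {"x": 9.5, "y": -26.0, "z": -0.4, "yaw": -0.1323}, {"x": 12.8, "y": -24.6, "z": -0.2, "yaw": -0.1323}, {"x": 15.9, "y": -22.7, "z": -0.0, "yaw": -0.1323}, {"x": 18.8, "y": -20.4, "z": 0.2, "yaw": -0.1323}, {"x": 21.3, "y": -17.7, "z": 0.4, "yaw": -0.1323}, {"x": 23.4, "y": -14.8, "z": 0.6, "yaw": -0.1323}, {"x": 25.2, "y": -11.5, "z": 0.8, "yaw": -0.1323}, {"x": 26.5, "y": -8.1, "z": 1.0, "yaw": -0.1323}, {"x": 27.3, "y": -4.6, "z": 1.1, "yaw": -0.1323}]
[{"x": 27.7, "y": -0.9, "z": 1.3, "yaw": -0.1323}, {"x": 27.5, "y": 2.7, "z": 1.4, "yaw": -0.1323}, {"x": 26.9, "y": 6.3, "z": 1.5, "yaw": -0.1323}, {"x": 25.8, "y": 9.8, "z": 1.6, "yaw": -0.1323}, {"x": 24.3, "y": 13.2, "z": 1.7, "yaw": -0.1323}, {"x": 22.4, "y": 16.3, "z": 1.7, "yaw": -0.1323}, {"x": 20.0, "y": 19.1, "z": 1.7, "yaw": -0.1323}, {"x": 17.3, "y": 21.6, "z": 1.7, "yaw": -0.1323}, {"x": 14.3, "y": 23.7, "z": 1.7, "yaw": -0.1323}, {"x": 11.1, "y": 25.3, "z": 1.6, "yaw": -0.1323}]
n 20 rel -0.8213059009729653 -> 0.8165015843128756 dh 2.645348021461859
```

Emit:
jog_arm(steps=[{"x": 6,"y": -27,"z": -0.5,"yaw": -0.132},{"x": 9.5,"y": -26,"z": -0.5,"yaw": -0.132},{"x": 13,"y": -24.5,"z": 0,"yaw": -0.132},{"x": 16,"y": -22.5,"z": 0,"yaw": -0.132},{"x": 19,"y": -20.5,"z": 0,"yaw": -0.132},{"x": 21.5,"y": -17.5,"z": 0.5,"yaw": -0.132},{"x": 23.5,"y": -15,"z": 0.5,"yaw": -0.132},{"x": 25,"y": -11.5,"z": 1,"yaw": -0.132},{"x": 26.5,"y": -8,"z": 1,"yaw": -0.132},{"x": 27.5,"y": -4.5,"z": 1,"yaw": -0.132}])

```text
t: 42.2
eef_pos: [0.4982, 0.0287, 0.1272]
eef_rot: [2.065, 2.28, 0.029]
ft_force: [1.2, 0.1, -0.2]
opening: 0.0316
```

Emit:
jog_arm(steps=[{"x": 27.5,"y": -1,"z": 1.5,"yaw": -0.132},{"x": 27.5,"y": 2.5,"z": 1.5,"yaw": -0.132},{"x": 27,"y": 6.5,"z": 1.5,"yaw": -0.132},{"x": 26,"y": 10,"z": 1.5,"yaw": -0.132},{"x": 24,"y": 13,"z": 1.5,"yaw": -0.132},{"x": 22,"y": 16,"z": 1.5,"yaw": -0.132},{"x": 20,"y": 19,"z": 1.5,"yaw": -0.132},{"x": 15,"y": 19,"z": 1.5,"yaw": -0.132},{"x": 10,"y": 17,"z": 1.5,"yaw": -0.12},{"x": 3,"y": 6,"z": 0,"yaw": -0.06}])

```text
t: 43.2
eef_pos: [0.4588, 0.2814, 0.1043]
eef_rot: [0.275, 3.064, -0.034]
ft_force: [-0.7, -0.3, -0.2]
opening: 0.0317
```

```bash
python3 -c "
from plan import *
st(); plan(.4765,.3016,.105,-.190+np.pi/2)"
```

```text
t 43.2 tcp [0.4588 0.2814 0.1043] toolx [-0.982  0.177 -0.067] tooly [ 0.179  0.984 -0.016] z [ 0.063 -0.028 -0.998] F [-0.7 -0.3 -0.2] op 0.0317 q7 [-1.2   0.63  0.71  1.99 -0.56  0.68  1.23]
[{"x": -13.9, "y": 23.0, "z": -0.2, "yaw": 0.0102}]
n 1 rel 0.8407179160370535 -> 0.8165015843128756 dh -0.010204174258115373
```

Emit:
jog_arm(steps=[{"x": -7,"y": 12,"z": 0,"yaw": 0.01},{"x": -4,"y": 7,"z": 0,"yaw": 0},{"x": -1,"y": 2.5,"z": 0,"yaw": 0},{"x": 0,"y": 0,"z": 0,"yaw": 0}])

```text
t: 43.6
eef_pos: [0.4741, 0.3015, 0.1045]
eef_rot: [0.286, 3.064, -0.034]
ft_force: [-0.1, -0.0, -0.4]
opening: 0.0315
```

```bash
python3 -c "
from plan import *
st(); plan(.4765,.3016,.098,-.190+np.pi/2)"
```

```text
t 43.6 tcp [0.4741 0.3015 0.1045] toolx [-0.981  0.184 -0.066] tooly [ 0.186  0.982 -0.016] z [ 0.062 -0.028 -0.998] F [-0.1 -0.  -0.4] op 0.0315 q7 [-1.2   0.67  0.71  1.93 -0.56  0.71  1.2 ]
[{"x": -1.9, "y": 0.6, "z": 6.6, "yaw": 0.003}]
n 1 rel 0.8173498324805397 -> 0.8165015843128756 dh -0.003028433655545726
```

Emit:
jog_arm(steps=[{"x": -1.2,"y": 0.6,"z": 7,"yaw": 0.003},{"x": 0.4,"y": 0.2,"z": 9,"yaw": 0},{"x": 0.6,"y": 0.2,"z": 9,"yaw": 0},{"x": 0.5,"y": 0.1,"z": 8,"yaw": 0},{"x": 0.3,"y": 0.1,"z": 5,"yaw": 0},{"x": 0.2,"y": 0,"z": 2.5,"yaw": 0},{"x": 0,"y": 0,"z": 0.5,"yaw": 0},{"x": 0,"y": 0,"z": 0,"yaw": 0}])

```text
t: 44.4
eef_pos: [0.4767, 0.2988, 0.061]
eef_rot: [0.298, 3.064, -0.035]
ft_force: [-0.4, 0.9, -0.3]
opening: 0.0319
```

Emit:
jog_arm(steps=[{"x": 0,"y": 0,"z": 0,"yaw": 0},{"x": 0,"y": 0,"z": 0,"yaw": 0},{"x": 0,"y": 0,"z": 0,"yaw": 0}], jaw=46)

```text
t: 44.7
eef_pos: [0.4767, 0.2986, 0.0606]
eef_rot: [0.298, 3.063, -0.035]
ft_force: [0.4, 0.0, -0.6]
opening: 0.046
```

Emit:
jog_arm(steps=[{"x": -1,"y": -0.2,"z": -15,"yaw": 0},{"x": -2,"y": -0.5,"z": -30,"yaw": 0},{"x": -2,"y": -0.5,"z": -35,"yaw": 0}])

```text
t: 45.0
eef_pos: [0.4739, 0.2969, 0.1406]
eef_rot: [0.299, 3.069, -0.045]
ft_force: [0.8, 0.2, 0.3]
opening: 0.046
```

```bash
python3 -c "
from plan import *
st(); plan(.4299,-.3995,.12,2.4945+np.pi/2,n=27)"
```

```text
t 45.0 tcp [0.4739 0.2969 0.1406] toolx [-0.98   0.192 -0.06 ] tooly [ 0.194  0.981 -0.024] z [ 0.054 -0.035 -0.998] F [0.8 0.2 0.3] op 0.046 q7 [-1.24  0.62  0.76  1.91 -0.51  0.79  1.17]
[{"x": -3.3, "y": -25.6, "z": 1.6, "yaw": 0.1331}, {"x": -6.7, "y": -24.9, "z": 1.8, "yaw": 0.1331}, {"x": -9.9, "y": -23.8, "z": 1.9, "yaw": 0.1331}, {"x": -13.0, "y": -22.3, "z": 2.1, "yaw": 0.1331}, {"x": -15.8, "y": -20.3, "z": 2.2, "yaw": 0.1331}, {"x": -18.4, "y": -18.0, "z": 2.3, "yaw": 0.1331}, {"x": -20.6, "y": -15.4, "z": 2.4, "yaw": 0.1331}, {"x": -22.5, "y": -12.5, "z": 2.4, "yaw": 0.1331}, {"x": -24.0, "y": -9.4, "z": 2.4, "yaw": 0.1331}, {"x": -25.0, "y": -6.1, "z": 2.4, "yaw": 0.1331}]
[{"x": -25.6, "y": -2.8, "z": 2.4, "yaw": 0.1331}, {"x": -25.7, "y": 0.7, "z": 2.3, "yaw": 0.1331}, {"x": -25.4, "y": 4.1, "z": 2.2, "yaw": 0.1331}, {"x": -24.7, "y": 7.4, "z": 2.1, "yaw": 0.1331}, {"x": -23.5, "y": 10.7, "z": 1.9, "yaw": 0.1331}, {"x": -21.9, "y": 13.7, "z": 1.8, "yaw": 0.1331}, {"x": -19.9, "y": 16.5, "z": 1.6, "yaw": 0.1331}, {"x": -17.5, "y": 19.0, "z": 1.4, "yaw": 0.1331}, {"x": -14.8, "y": 21.1, "z": 1.2, "yaw": 0.1331}, {"x": -11.9, "y": 22.9, "z": 0.9, "yaw": 0.1331}]
[{"x": -8.8, "y": 24.3, "z": 0.7, "yaw": 0.1331}, {"x": -5.5, "y": 25.3, "z": 0.5, "yaw": 0.1331}, {"x": -2.1, "y": 25.8, "z": 0.3, "yaw": 0.1331}, {"x": 1.3, "y": 25.8, "z": 0.1, "yaw": 0.1331}, {"x": 4.7, "y": 25.4, "z": -0.1, "yaw": 0.1331}, {"x": 8.1, "y": 24.6, "z": -0.3, "yaw": 0.1331}, {"x": 11.3, "y": 23.3, "z": -0.5, "yaw": 0.1331}]
n 27 rel 0.8159303938729896 -> -1.469127418640893 dh -3.5935418625336943
```

Emit:
jog_arm(steps=[{"x": -3.5,"y": -25.5,"z": 1,"yaw": 0.133},{"x": -6.5,"y": -25,"z": 1,"yaw": 0.133},{"x": -10,"y": -24,"z": 1,"yaw": 0.133},{"x": -13,"y": -22.5,"z": 1,"yaw": 0.133},{"x": -16,"y": -20.5,"z": 1,"yaw": 0.133},{"x": -18.5,"y": -18,"z": 1,"yaw": 0.133},{"x": -20.5,"y": -15.5,"z": 1,"yaw": 0.133},{"x": -22.5,"y": -12.5,"z": 1,"yaw": 0.133},{"x": -24,"y": -9.5,"z": 1,"yaw": 0.133},{"x": -25,"y": -6,"z": 1,"yaw": 0.133}], jaw=50)

```text
t: 46.0
eef_pos: [0.4571, 0.0381, 0.1498]
eef_rot: [2.179, 2.179, 0.058]
ft_force: [-0.3, -0.4, -0.1]
opening: 0.0498
```

Emit:
jog_arm(steps=[{"x": -25.5,"y": -3,"z": 1,"yaw": 0.133},{"x": -25.5,"y": 0.5,"z": 1,"yaw": 0.133},{"x": -25.5,"y": 4,"z": 1,"yaw": 0.133},{"x": -24.5,"y": 7.5,"z": 1,"yaw": 0.133},{"x": -23.5,"y": 10.5,"z": 1,"yaw": 0.133},{"x": -22,"y": 13.5,"z": 1,"yaw": 0.133},{"x": -20,"y": 16.5,"z": 1,"yaw": 0.133},{"x": -17.5,"y": 19,"z": 1,"yaw": 0.133},{"x": -15,"y": 21,"z": 1,"yaw": 0.133},{"x": -12,"y": 23,"z": 1,"yaw": 0.133}])

```text
t: 47.0
eef_pos: [0.424, -0.225, 0.1479]
eef_rot: [3.114, 0.29, 0.124]
ft_force: [0.1, -0.1, -0.2]
opening: 0.0501
```

```bash
python3 -c "
from plan import *
from fit import *
st(); t=read_camera('top')
v,e=fit([t],BLP,(.428,-.3995,2.49)); print(v,e)
plan(.4299,-.3995,.06,2.4945+np.pi/2,n=9)"
```

```text
t 47.0 tcp [ 0.424  -0.225   0.1479] toolx [0.98  0.185 0.078] tooly [ 0.184 -0.983  0.019] z [ 0.08  -0.004 -0.997] F [ 0.1 -0.1 -0.2] op 0.0501 q7 [-0.48  0.71  1.23  2.15 -0.97  0.9  -0.05]
[ 0.42824347 -0.3995485   2.49552056] 0.14725910051338365
[{"x": -3.3, "y": 18.5, "z": 10.1, "yaw": 0.0912}, {"x": -1.6, "y": 18.7, "z": 10.2, "yaw": 0.0912}, {"x": 0.1, "y": 18.6, "z": 10.3, "yaw": 0.0912}, {"x": 1.8, "y": 18.5, "z": 10.5, "yaw": 0.0912}, {"x": 3.5, "y": 18.2, "z": 10.6, "yaw": 0.0912}, {"x": 5.2, "y": 17.7, "z": 10.7, "yaw": 0.0912}, {"x": 6.8, "y": 17.1, "z": 10.8, "yaw": 0.0912}, {"x": 8.3, "y": 16.3, "z": 10.9, "yaw": 0.0912}, {"x": 9.8, "y": 15.4, "z": 11.0, "yaw": 0.0912}]
n 9 rel -0.8999038762738709 -> -1.469127418640893 dh -0.8209551027112909
```

Emit:
jog_arm(steps=[{"x": -3,"y": 20,"z": 9,"yaw": 0.095},{"x": -1.5,"y": 20,"z": 9,"yaw": 0.095},{"x": 0,"y": 20,"z": 9,"yaw": 0.095},{"x": 2,"y": 20,"z": 9,"yaw": 0.095},{"x": 4,"y": 19,"z": 9,"yaw": 0.095},{"x": 5.5,"y": 19,"z": 9,"yaw": 0.095},{"x": 7,"y": 18,"z": 9,"yaw": 0.095},{"x": 8,"y": 14,"z": 9,"yaw": 0.09},{"x": 5,"y": 7,"z": 5,"yaw": 0.05},{"x": 1,"y": 1,"z": 0,"yaw": 0}])

```text
t: 48.05
eef_pos: [0.4329, -0.4007, 0.0785]
eef_rot: [-2.948, 1.003, -0.138]
ft_force: [-0.5, -0.0, -0.0]
opening: 0.0504
```

```bash
python3 -c "
from plan import *
st(); plan(.4299,-.3995,.025,2.4945+np.pi/2)"
```

```text
t 48.05 tcp [ 0.4329 -0.4007  0.0785] toolx [ 0.789 -0.61   0.076] tooly [-0.607 -0.793 -0.052] z [ 0.092 -0.005 -0.996] F [-0.5 -0.  -0. ] op 0.0504 q7 [-0.04  1.01  1.14  1.91 -1.21  1.03 -0.56]
[{"x": -3.6, "y": 1.8, "z": 26.5, "yaw": -0.0033}, {"x": -3.6, "y": 1.8, "z": 26.5, "yaw": -0.0033}]
n 2 rel -1.4776855392866826 -> -1.469127418640893 dh 0.0066555096370612965
```

Emit:
jog_arm(steps=[{"x": -3,"y": 1.5,"z": 18,"yaw": -0.006},{"x": -2,"y": 1,"z": 18,"yaw": 0},{"x": -1.5,"y": 1,"z": 16,"yaw": 0},{"x": -1.2,"y": 0.6,"z": 11,"yaw": 0},{"x": -0.5,"y": 0.3,"z": 5,"yaw": 0},{"x": 0,"y": 0,"z": 1,"yaw": 0}])

```text
t: 48.65
eef_pos: [0.4342, -0.3976, 0.0124]
eef_rot: [-2.958, 0.97, -0.147]
ft_force: [-0.2, -0.3, 0.3]
opening: 0.0498
```

```bash
python3 -c "
from plan import *
st(); plan(.4299,-.3995,.0055,2.4945+np.pi/2)"
```

```text
t 48.65 tcp [ 0.4342 -0.3976  0.0124] toolx [ 0.802 -0.592  0.082] tooly [-0.59  -0.806 -0.053] z [ 0.097 -0.006 -0.995] F [-0.2 -0.3  0.3] op 0.0498 q7 [ 0.04  1.03  0.96  1.92 -1.27  0.89 -0.5 ]
[{"x": -2.9, "y": 4.4, "z": 6.4, "yaw": 0.0154}]
n 1 rel -1.4609914212337416 -> -1.469127418640893 dh -0.015424724011703361
```

Emit:
jog_arm(steps=[{"x": -2,"y": 3,"z": 4,"yaw": 0.015},{"x": -0.7,"y": 1.3,"z": 2.5,"yaw": 0},{"x": 0,"y": 0,"z": 0.5,"yaw": 0},{"x": 0,"y": 0,"z": 0,"yaw": 0}])

```text
t: 49.05
eef_pos: [0.4308, -0.4, 0.0064]
eef_rot: [-2.951, 0.991, -0.15]
ft_force: [-0.2, 0.4, 0.5]
opening: 0.05
```

Emit:
jog_arm(steps=[{"x": 0,"y": 0,"z": 0,"yaw": 0},{"x": 0,"y": 0,"z": 0,"yaw": 0},{"x": 0,"y": 0,"z": 0,"yaw": 0},{"x": 0,"y": 0,"z": 0,"yaw": 0},{"x": 0,"y": 0,"z": 0,"yaw": 0}], jaw=25)

```text
t: 49.55
eef_pos: [0.4309, -0.4003, 0.0067]
eef_rot: [-2.952, 0.991, -0.151]
ft_force: [-0.1, -0.5, -0.1]
opening: 0.0318
```

Emit:
jog_arm(steps=[{"x": 0,"y": 0,"z": -20,"yaw": 0},{"x": 0,"y": 0,"z": -40,"yaw": 0},{"x": 0,"y": 0,"z": -40,"yaw": 0},{"x": 0,"y": 0,"z": -35,"yaw": 0}])

```text
t: 49.95
eef_pos: [0.4155, -0.3964, 0.1402]
eef_rot: [-2.949, 0.989, -0.136]
ft_force: [0.8, 0.3, -0.3]
opening: 0.0315
```

```bash
python3 -c "
from plan import *
st(); plan(.4765,.3016,.14,-.190+np.pi/2,n=27)"
```

```text
t 49.95 tcp [ 0.4155 -0.3964  0.1402] toolx [ 0.794 -0.603  0.074] tooly [-0.601 -0.798 -0.055] z [ 0.092 -0.001 -0.996] F [ 0.8  0.3 -0.3] op 0.0315 q7 [-0.05  0.85  1.15  1.92 -1.03  1.03 -0.64]
[{"x": -13.8, "y": -22.0, "z": 0.2, "yaw": -0.1332}, {"x": -10.8, "y": -23.6, "z": 0.5, "yaw": -0.1332}, {"x": -7.5, "y": -24.8, "z": 0.8, "yaw": -0.1332}, {"x": -4.2, "y": -25.6, "z": 1.1, "yaw": -0.1332}, {"x": -0.8, "y": -25.9, "z": 1.4, "yaw": -0.1332}, {"x": 2.7, "y": -25.8, "z": 1.6, "yaw": -0.1332}, {"x": 6.1, "y": -25.2, "z": 1.8, "yaw": -0.1332}, {"x": 9.4, "y": -24.1, "z": 2.0, "yaw": -0.1332}, {"x": 12.5, "y": -22.6, "z": 2.2, "yaw": -0.1332}, {"x": 15.4, "y": -20.8, "z": 2.3, "yaw": -0.1332}]
[{"x": 18.0, "y": -18.5, "z": 2.4, "yaw": -0.1332}, {"x": 20.3, "y": -16.0, "z": 2.4, "yaw": -0.1332}, {"x": 22.3, "y": -13.1, "z": 2.4, "yaw": -0.1332}, {"x": 23.8, "y": -10.0, "z": 2.3, "yaw": -0.1332}, {"x": 25.0, "y": -6.8, "z": 2.2, "yaw": -0.1332}, {"x": 25.6, "y": -3.4, "z": 2.1, "yaw": -0.1332}, {"x": 25.9, "y": 0.1, "z": 1.9, "yaw": -0.1332}, {"x": 25.7, "y": 3.5, "z": 1.7, "yaw": -0.1332}, {"x": 25.0, "y": 6.9, "z": 1.5, "yaw": -0.1332}, {"x": 23.9, "y": 10.1, "z": 1.2, "yaw": -0.1332}]
[{"x": 22.3, "y": 13.2, "z": 0.9, "yaw": -0.1332}, {"x": 20.4, "y": 16.1, "z": 0.6, "yaw": -0.1332}, {"x": 18.1, "y": 18.6, "z": 0.3, "yaw": -0.1332}, {"x": 15.5, "y": 20.8, "z": 0.0, "yaw": -0.1332}, {"x": 12.6, "y": 22.7, "z": -0.3, "yaw": -0.1332}, {"x": 9.4, "y": 24.2, "z": -0.6, "yaw": -0.1332}, {"x": 6.2, "y": 25.2, "z": -0.9, "yaw": -0.1332}]
n 27 rel -1.4542999818920843 -> 0.8165015843128756 dh 3.5969577099488785
```

Emit:
jog_arm(steps=[{"x": -14,"y": -22,"z": 0,"yaw": -0.133},{"x": -11,"y": -23.5,"z": 0,"yaw": -0.133},{"x": -7.5,"y": -25,"z": 0.5,"yaw": -0.133},{"x": -4,"y": -25.5,"z": 0.5,"yaw": -0.133},{"x": -1,"y": -26,"z": 0.5,"yaw": -0.133},{"x": 2.5,"y": -26,"z": 0.5,"yaw": -0.133},{"x": 6,"y": -25,"z": 1,"yaw": -0.133},{"x": 9.5,"y": -24,"z": 1,"yaw": -0.133},{"x": 12.5,"y": -22.5,"z": 1,"yaw": -0.133},{"x": 15.5,"y": -21,"z": 1,"yaw": -0.133}])

```text
t: 50.95
eef_pos: [0.4331, -0.1348, 0.1398]
eef_rot: [2.891, 1.1, 0.138]
ft_force: [-0.5, -0.5, 0.1]
opening: 0.0315
```

Emit:
jog_arm(steps=[{"x": 18,"y": -18.5,"z": 1,"yaw": -0.133},{"x": 20.5,"y": -16,"z": 1,"yaw": -0.133},{"x": 22.5,"y": -13,"z": 1,"yaw": -0.133},{"x": 24,"y": -10,"z": 1,"yaw": -0.133},{"x": 25,"y": -7,"z": 1,"yaw": -0.133},{"x": 25.5,"y": -3.5,"z": 1,"yaw": -0.133},{"x": 26,"y": 0,"z": 1,"yaw": -0.133},{"x": 25.5,"y": 3.5,"z": 0.5,"yaw": -0.133},{"x": 25,"y": 7,"z": 0,"yaw": -0.133},{"x": 24,"y": 10,"z": 0,"yaw": -0.133}])

```text
t: 51.95
eef_pos: [0.4384, 0.1344, 0.1314]
eef_rot: [1.503, 2.651, 0.066]
ft_force: [0.6, -0.0, -0.4]
opening: 0.0316
```

```bash
python3 -c "
from plan import *
st(); plan(.4765,.3016,.13,-.190+np.pi/2,n=8)"
```

```text
t 51.95 tcp [0.4384 0.1344 0.1314] toolx [-0.511  0.858 -0.06 ] tooly [0.854 0.514 0.083] z [ 0.102 -0.009 -0.995] F [ 0.6 -0.  -0.4] op 0.0316 q7 [-1.02  0.42  0.72  2.22 -0.45  0.54  0.56]
[{"x": 15.5, "y": 14.8, "z": 0.5, "yaw": -0.1049}, {"x": 13.9, "y": 16.3, "z": 0.7, "yaw": -0.1049}, {"x": 12.1, "y": 17.7, "z": 0.9, "yaw": -0.1049}, {"x": 10.2, "y": 18.8, "z": 1.1, "yaw": -0.1049}, {"x": 8.2, "y": 19.8, "z": 1.3, "yaw": -0.1049}, {"x": 6.0, "y": 20.5, "z": 1.5, "yaw": -0.1049}, {"x": 3.9, "y": 21.0, "z": 1.7, "yaw": -0.1049}, {"x": 1.6, "y": 21.3, "z": 1.9, "yaw": -0.1049}]
n 8 rel 0.24448650323419052 -> 0.8165015843128756 dh 0.8388917281208536
```

Emit:
jog_arm(steps=[{"x": 17,"y": 16,"z": 0,"yaw": -0.115},{"x": 15,"y": 18,"z": 0,"yaw": -0.115},{"x": 13,"y": 19,"z": 0,"yaw": -0.115},{"x": 11,"y": 20,"z": 0,"yaw": -0.115},{"x": 9,"y": 21,"z": 0,"yaw": -0.115},{"x": 6,"y": 21,"z": 0,"yaw": -0.115},{"x": 4,"y": 16,"z": 0,"yaw": -0.09},{"x": 1,"y": 8,"z": 0,"yaw": -0.03},{"x": 0,"y": 1,"z": 0,"yaw": 0}])

```text
t: 52.85
eef_pos: [0.4644, 0.3034, 0.133]
eef_rot: [0.279, 3.027, 0.003]
ft_force: [0.7, -0.3, -0.7]
opening: 0.032
```

```bash
python3 -c "
from plan import *
st(); plan(.4765,.3016,.11,-.190+np.pi/2)"
```

```text
t 52.85 tcp [0.4644 0.3034 0.133 ] toolx [-0.978  0.182 -0.101] tooly [0.182 0.983 0.011] z [ 0.102 -0.008 -0.995] F [ 0.7 -0.3 -0.7] op 0.032 q7 [-1.07  0.52  0.48  1.97 -0.28  0.64  0.95]
[{"x": -9.8, "y": 0.1, "z": 24.1, "yaw": 0.0069}]
n 1 rel 0.8089312229024617 -> 0.8165015843128756 dh -0.006894718164293767
```

Emit:
jog_arm(steps=[{"x": -6,"y": 0,"z": 8,"yaw": 0.007},{"x": -3,"y": 0,"z": 8,"yaw": 0},{"x": 0,"y": 0.2,"z": 6,"yaw": 0},{"x": 0.3,"y": 0,"z": 2,"yaw": 0},{"x": 0,"y": 0,"z": 0,"yaw": 0}])

```text
t: 53.35
eef_pos: [0.4764, 0.2971, 0.1071]
eef_rot: [0.304, 3.025, -0.002]
ft_force: [-0.2, -0.2, -0.5]
opening: 0.0317
```

```bash
python3 -c "
from plan import *
st(); plan(.4765,.3016,.081,-.190+np.pi/2)
from grab import *
t,s=grab(1); cv2.imwrite('pics/m7.png',np.hstack([crop(t,180,175,48,36),crop(s,262,140,40,30)]))"
```

```text
t 53.35 tcp [0.4764 0.2971 0.1071] toolx [-0.975  0.199 -0.101] tooly [0.199 0.98  0.009] z [ 0.1   -0.011 -0.995] F [-0.2 -0.2 -0.5] op 0.0317 q7 [-1.03  0.58  0.46  1.96 -0.31  0.6   0.97]
[{"x": 3.4, "y": 4.2, "z": 26.0, "yaw": -0.0101}]
n 1 rel 0.8130635821220289 -> 0.8165015843128756 dh 0.01009891844911337
```

View pics/m7.png

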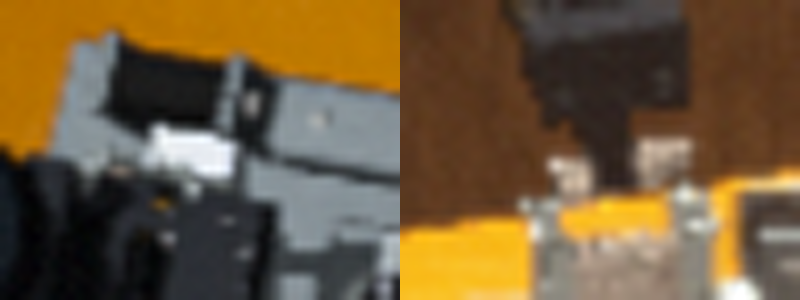

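Emit:
jog_arm(steps=[{"x": 1,"y": 3,"z": 5,"yaw": -0.01},{"x": 0.8,"y": 1.3,"z": 7,"yaw": 0},{"x": 0.8,"y": 0,"z": 7,"yaw": 0},{"x": 0.5,"y": 0,"z": 5,"yaw": 0},{"x": 0.2,"y": 0,"z": 2.5,"yaw": 0},{"x": 0,"y": 0,"z": 1.5,"yaw": 0},{"x": 0,"y": 0,"z": 1,"yaw": 0}])

```text
t: 54.15
eef_pos: [0.4786, 0.3036, 0.0775]
eef_rot: [0.286, 3.024, 0.003]
ft_force: [-0.6, -0.4, 4.4]
opening: 0.0318
```

Emit:
jog_arm(steps=[{"x": 0,"y": 0,"z": 0,"yaw": 0},{"x": 0,"y": 0,"z": 0,"yaw": 0},{"x": 0,"y": 0,"z": 0,"yaw": 0}], jaw=44)

```text
t: 54.45
eef_pos: [0.4779, 0.3034, 0.0772]
eef_rot: [0.286, 3.025, 0.002]
ft_force: [0.1, -0.5, -0.1]
opening: 0.0441
```

Emit:
jog_arm(steps=[{"x": -1.5,"y": 0,"z": -15,"yaw": 0},{"x": -3,"y": 0,"z": -30,"yaw": 0},{"x": -3,"y": -10,"z": -30,"yaw": 0},{"x": -3,"y": -40,"z": 0,"yaw": 0},{"x": -3,"y": -45,"z": 0,"yaw": 0},{"x": -3,"y": -45,"z": 0,"yaw": 0},{"x": -3,"y": -45,"z": 0,"yaw": 0},{"x": -3,"y": -45,"z": 0,"yaw": 0},{"x": -3,"y": -45,"z": 0,"yaw": 0},{"x": -3,"y": -45,"z": 0,"yaw": 0}])

```text
t: 55.45
eef_pos: [0.4408, -0.0181, 0.1619]
eef_rot: [0.266, 3.017, 0.017]
ft_force: [1.0, -0.8, -0.0]
opening: 0.044
```

```bash
cat > crank.py <<'E'
from fit import *
def col(p,box):  # distance from table colour
    im=p['image'].astype(float); c0,r0,c1,r1=box; I=im[r0:r1,c0:c1]
    tb=np.median(I.reshape(-1,3),0); n=I/(I.sum(2,keepdims=True)+30)-tb/(tb.sum()+30)
    d=np.linalg.norm(n,axis=2)*255+np.abs(I-tb).sum(2)*.15
    return np.minimum(d,60)
E
python3 - <<'E'
from plan import *
from grab import *
from crank import *
import pickle
st(); t,s=grab(3)
for p0 in((.591,-.164,-.9),(.598,-.17,-.9)):
    print('crank top',*fit([t],CR,p0,26,col))
print('side',*fit([s],CR,(.594,-.165,-.9),22,col))
# shaft: bright cross fit, use unoccluded first frame
P=pickle.load(open('P.pkl','rb')); T=P['top']
def cross(k=1.): 
    r=11-.8;w=4-.8;n=2-.8
    return [([(0,-w),(r,-w),(r,w),(0,w)],.071,.071),([(-n,0),(n,0),(n,r),(-n,r)],.071,.071),([(0,-n),(-r,-n),(-r,n),(0,n)],.071,.071),([(-n,0),(n,0),(n,-r),(-n,-r)],.071,.071),([(5*np.cos(a),5*np.sin(a)) for a in np.arange(0,6.3,.4)],.071,.071)]
for p,nm in((T,'top'),(P['side'],'side')):
    u=proj(p,[.4525,.071,.066])[0].round().astype(int); b=(u[0]-4,u[1]-4,u[0]+5,u[1]+5)
    I=p['image'][b[1]:b[3],b[0]:b[2]].mean(2)
    res=[]
    for a in np.arange(-3.1,-.5,.1):
        f=lambda v:cost(p,b,I,cross(),(v[0]/1000,v[1]/1000,a))
        r=min((minimize(f,x0,method='Nelder-Mead',options=dict(xatol=.1,fatol=1e-4,initial_simplex=np.array(x0)+[[0,0],[2,0],[0,2]])) for x0 in([452,71],[454,69])),key=lambda r:r.fun)
        res.append((round(r.fun,3),round(a,2),r.x.round(1)))
    print(nm,[(x[0],x[1]) for x in res]); print(sorted(res,key=lambda x:x[0])[:3])
cv2.imwrite('pics/m8.png',np.hstack([crop(t,178,172,52,39),crop(s,262,140,40,30)]))
E
```

```text
t 55.45 tcp [ 0.4408 -0.0181  0.1619] toolx [-0.978  0.175 -0.111] tooly [0.174 0.985 0.021] z [ 0.113  0.001 -0.994] F [ 1.  -0.8 -0. ] op 0.044 q7 [-0.53  0.27  0.54  2.25 -0.26  0.56  1.59]
crank top [ 0.59099948 -0.16407987 -0.8959031 ] 0.47074348950330186
crank top [ 0.59096307 -0.1640631  -0.89621577] 0.4848826405803617
side [ 0.59181909 -0.16122804 -0.8978556 ] 0.6761739749520654
top [(np.float64(0.502), np.float64(-3.1)), (np.float64(0.462), np.float64(-3.0)), (np.float64(0.447), np.float64(-2.9)), (np.float64(0.439), np.float64(-2.8)), (np.float64(0.451), np.float64(-2.7)), (np.float64(0.481), np.float64(-2.6)), (np.float64(0.529), np.float64(-2.5)), (np.float64(0.568), np.float64(-2.4)), (np.float64(0.602), np.float64(-2.3)), (np.float64(0.606), np.float64(-2.2)), (np.float64(0.609), np.float64(-2.1)), (np.float64(0.607), np.float64(-2.0)), (np.float64(0.598), np.float64(-1.9)), (np.float64(0.588), np.float64(-1.8)), (np.float64(0.588), np.float64(-1.7)), (np.float64(0.554), np.float64(-1.6)), (np.float64(0.51), np.float64(-1.5)), (np.float64(0.485), np.float64(-1.4)), (np.
[... 994 characters left out ...]
4(-1.9)), (np.float64(0.786), np.float64(-1.8)), (np.float64(0.784), np.float64(-1.7)), (np.float64(0.783), np.float64(-1.6)), (np.float64(0.768), np.float64(-1.5)), (np.float64(0.779), np.float64(-1.4)), (np.float64(0.76), np.float64(-1.3)), (np.float64(0.758), np.float64(-1.2)), (np.float64(0.754), np.float64(-1.1)), (np.float64(0.75), np.float64(-1.0)), (np.float64(0.748), np.float64(-0.9)), (np.float64(0.771), np.float64(-0.8)), (np.float64(0.766), np.float64(-0.7)), (np.float64(0.746), np.float64(-0.6))]
[(np.float64(0.746), np.float64(-0.6), array([452.4,  89.9])), (np.float64(0.748), np.float64(-0.9), array([451.6,  91.4])), (np.float64(0.75), np.float64(-1.0), array([451.3,  91.3]))]
```

View pics/m8.png

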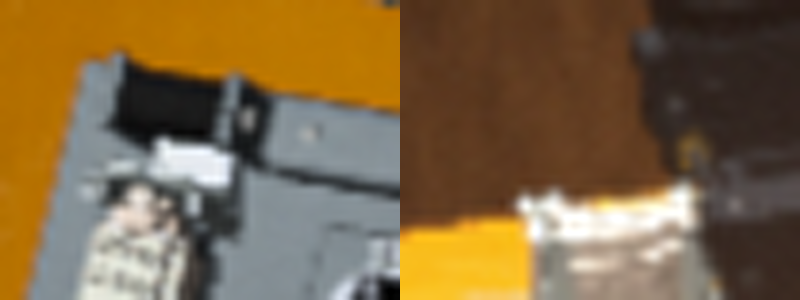

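```bash
python3 - <<'E'
from plan import *
from crank import *
import pickle
P=pickle.load(open('P.pkl','rb')); p=P['top']
def cr(r,w,n,z0,z1): return [([(0,-w),(r,-w),(r,w),(0,w)],z0,z1),([(-n,0),(n,0),(n,r),(-n,r)],z0,z1),([(0,-n),(-r,-n),(-r,n),(0,n)],z0,z1),([(-n,0),(n,0),(n,-r),(-n,-r)],z0,z1),([(6*np.cos(a),6*np.sin(a)) for a in np.arange(0,6.2,.4)],z0,z1)]
D=[([(16*np.cos(a),16*np.sin(a)) for a in np.arange(0,6.2,.3)],.04,.05)]
u=proj(p,[.4525,.071,.06])[0].round().astype(int); b=(u[0]-7,u[1]-6,u[0]+8,u[1]+7)
I=p['image'][b[1]:b[3],b[0]:b[2]].mean(2).ravel()
def f(v,a):
    q=(v[0]/1000,v[1]/1000,a); al=[cv2.GaussianBlur(alpha(p,b,m,q),(0,0),.6).ravel() for m in(cr(10.2,3.2,1.2,.071,.071),cr(11,4,2,.05,.067),D)]
    A=np.c_[np.array(al).T,np.ones(len(I))]; k=np.linalg.lstsq(A,I,rcond=None)[0]; return ((I-A@k)**2).mean()/I.var()
res=[]
for a in np.arange(-3.0,-.5,.1):
    r=min((minimize(f,x0,args=(a,),method='Nelder-Mead',options=dict(xatol=.1,fatol=1e-4,initial_simplex=np.array(x0)+[[0,0],[2,0],[0,2]])) for x0 in([452,71],[454,69])),key=lambda r:r.fun)
    res.append((round(float(r.fun),3),round(float(a),2),r.x.round(1).tolist()))
print([(x[0],x[1]) for x in res]); print(sorted(res)[:6])
plan(.5925,-.1632,.09,.674)
E
```

```text
[(0.228, -3.0), (0.199, -2.9), (0.184, -2.8), (0.192, -2.7), (0.204, -2.6), (0.233, -2.5), (0.258, -2.4), (0.292, -2.3), (0.318, -2.2), (0.342, -2.1), (0.351, -2.0), (0.36, -1.9), (0.351, -1.8), (0.317, -1.7), (0.297, -1.6), (0.277, -1.5), (0.247, -1.4), (0.21, -1.3), (0.188, -1.2), (0.188, -1.1), (0.189, -1.0), (0.203, -0.9), (0.22, -0.8), (0.247, -0.7), (0.275, -0.6)]
[(0.184, -2.8, [451.9, 71.0]), (0.188, -1.2, [452.0, 71.1]), (0.188, -1.1, [451.5, 71.1]), (0.189, -1.0, [451.4, 71.1]), (0.192, -2.7, [451.6, 70.9]), (0.199, -2.9, [451.8, 70.6])]
[{"x": -27.6, "y": -20.2, "z": 14.6, "yaw": 0.1205}, {"x": -29.8, "y": -16.5, "z": 14.9, "yaw": 0.1205}, {"x": -31.5, "y": -12.7, "z": 15.2, "yaw": 0.1205}, {"x": -32.7, "y": -8.6, "z": 15.4, "yaw": 0.1205}, {"x": -33.5, "y": -4.4, "z": 15.6, "yaw": 0.1205}, {"x": -33.7, "y": -0.2, "z": 15.7, "yaw": 0.1205}]
n 6 rel 1.4316505001043618 -> 0.9427780531117476 dh -0.7230320490794855
```

Emit:
jog_arm(steps=[{"x": -28,"y": -20,"z": 10,"yaw": 0.12},{"x": -30,"y": -16.5,"z": 12,"yaw": 0.12},{"x": -31.5,"y": -12.5,"z": 12,"yaw": 0.12},{"x": -32.5,"y": -8.5,"z": 12,"yaw": 0.12},{"x": -30,"y": -4.5,"z": 14,"yaw": 0.12},{"x": -20,"y": 0,"z": 10,"yaw": 0.1},{"x": -8,"y": 0,"z": 4,"yaw": 0.02},{"x": 0,"y": 0,"z": 0,"yaw": 0}], jaw=60)

```text
t: 56.55
eef_pos: [0.5949, -0.1386, 0.0986]
eef_rot: [1.308, 2.75, 0.088]
ft_force: [-0.6, -0.5, -0.2]
opening: 0.0602
```

```bash
python3 -c "
from plan import *
st(); plan(.5925,-.1632,.03,.674)"
```

```text
t 56.55 tcp [ 0.5949 -0.1386  0.0986] toolx [-0.628  0.776 -0.061] tooly [0.771 0.63  0.093] z [ 0.111  0.011 -0.994] F [-0.6 -0.5 -0.2] op 0.0602 q7 [-0.24  0.67  0.57  1.86 -0.63  0.68  1.38]
[{"x": -6.7, "y": -11.9, "z": 33.8, "yaw": 0.0059}, {"x": -6.8, "y": -11.8, "z": 33.8, "yaw": 0.0059}]
n 2 rel 0.9146530201720244 -> 0.9427780531117476 dh -0.011729445336410738
```

Emit:
jog_arm(steps=[{"x": -5,"y": -8,"z": 12,"yaw": 0.006},{"x": -4,"y": -7,"z": 15,"yaw": 0.006},{"x": -2.5,"y": -5,"z": 15,"yaw": 0},{"x": -1.5,"y": -3,"z": 14,"yaw": 0},{"x": -0.5,"y": -1,"z": 8,"yaw": 0},{"x": 0,"y": 0,"z": 2,"yaw": 0}])

```text
t: 57.15
eef_pos: [0.5893, -0.1604, 0.026]
eef_rot: [1.315, 2.751, 0.093]
ft_force: [0.3, 0.7, 0.0]
opening: 0.06
```

```bash
python3 -c "
from plan import *
st(); plan(.5925,-.1632,.0065,.674)"
```

```text
t 57.15 tcp [ 0.5893 -0.1604  0.026 ] toolx [-0.625  0.779 -0.056] tooly [0.773 0.627 0.094] z [ 0.108  0.015 -0.994] F [0.3 0.7 0. ] op 0.06 q7 [-0.13  0.78  0.46  1.86 -0.72  0.56  1.49]
[{"x": -3.1, "y": -1.1, "z": 19.6, "yaw": 0.0075}]
n 1 rel 0.9472589105603841 -> 0.9427780531117476 dh -0.00745143839483875
```

Emit:
jog_arm(steps=[{"x": -2,"y": -0.8,"z": 8,"yaw": 0.007},{"x": -0.8,"y": -0.4,"z": 7,"yaw": 0},{"x": 0,"y": 0,"z": 4,"yaw": 0},{"x": 0,"y": 0,"z": 1,"yaw": 0},{"x": 0,"y": 0,"z": 0,"yaw": 0}])

```text
t: 57.65
eef_pos: [0.5931, -0.163, 0.0046]
eef_rot: [1.325, 2.746, 0.094]
ft_force: [-0.9, -0.6, 0.4]
opening: 0.0601
```

Emit:
jog_arm(steps=[{"x": 0,"y": 0,"z": 0,"yaw": 0},{"x": 0,"y": 0,"z": 0,"yaw": 0},{"x": 0,"y": 0,"z": 0,"yaw": 0},{"x": 0,"y": 0,"z": 0,"yaw": 0},{"x": 0,"y": 0,"z": 0,"yaw": 0},{"x": 0,"y": 0,"z": 0,"yaw": 0}], jaw=28, newtons=30)

```text
t: 58.25
eef_pos: [0.5937, -0.1628, 0.0055]
eef_rot: [1.323, 2.745, 0.094]
ft_force: [-0.1, 0.1, -1.2]
opening: 0.0348
```

Emit:
jog_arm(steps=[{"x": 0,"y": 0,"z": -15,"yaw": 0},{"x": 0,"y": 0,"z": -35,"yaw": 0},{"x": 0,"y": 0,"z": -40,"yaw": 0},{"x": 0,"y": 0,"z": -25,"yaw": 0}])

```text
t: 58.65
eef_pos: [0.5775, -0.1637, 0.1218]
eef_rot: [1.328, 2.752, 0.093]
ft_force: [0.3, 0.5, -1.0]
opening: 0.0347
```

```bash
python3 -c "
from plan import *
st(); plan(.4536,.0708,.11,.674-.27)"
```

```text
t 58.65 tcp [ 0.5775 -0.1637  0.1218] toolx [-0.62   0.783 -0.05 ] tooly [0.778 0.621 0.091] z [ 0.102  0.018 -0.995] F [ 0.3  0.5 -1. ] op 0.0347 q7 [-0.21  0.63  0.6   1.87 -0.6   0.72  1.4 ]
[{"x": 37.3, "y": 6.9, "z": 0.5, "yaw": 0.0386}, {"x": 37.5, "y": 5.5, "z": 0.3, "yaw": 0.0386}, {"x": 37.7, "y": 4.0, "z": 0.2, "yaw": 0.0386}, {"x": 37.8, "y": 2.6, "z": 0.0, "yaw": 0.0386}, {"x": 37.9, "y": 1.1, "z": -0.1, "yaw": 0.0386}, {"x": 37.9, "y": -0.3, "z": -0.2, "yaw": 0.0386}, {"x": 37.9, "y": -1.8, "z": -0.4, "yaw": 0.0386}]
n 7 rel 0.9501458011067907 -> 0.24916466554782346 dh -0.26985344652286347
```

Emit:
jog_arm(steps=[{"x": 38,"y": 7,"z": 0,"yaw": 0.039},{"x": 38,"y": 5.5,"z": 0,"yaw": 0.039},{"x": 38,"y": 4,"z": 0,"yaw": 0.039},{"x": 38,"y": 2.5,"z": 0,"yaw": 0.039},{"x": 38,"y": 1,"z": 0,"yaw": 0.039},{"x": 36,"y": 0,"z": 0,"yaw": 0.039},{"x": 24,"y": -1,"z": 0,"yaw": 0.036},{"x": 8,"y": 0,"z": 0,"yaw": 0},{"x": 0,"y": 0,"z": 0,"yaw": 0}])

```text
t: 59.55
eef_pos: [0.4573, 0.072, 0.1242]
eef_rot: [1.705, 2.533, 0.128]
ft_force: [0.2, -0.0, -1.5]
opening: 0.0345
```

```bash
python3 -c "
from plan import *
st(); plan(.4546,.071,.09,.404)
from grab import *
t,s=grab(2); cv2.imwrite('pics/m9.png',np.hstack([crop(t,235,185,56,42),crop(s,270,160,40,30)]))"
```

```text
t 59.55 tcp [0.4573 0.072  0.1242] toolx [-0.375  0.927 -0.024] tooly [0.92  0.375 0.117] z [ 0.118  0.022 -0.993] F [ 0.2 -0.  -1.5] op 0.0345 q7 [-0.88  0.45  0.75  2.23 -0.63  0.53  0.73]
[{"x": 0.9, "y": -6.9, "z": 33.6, "yaw": -0.0166}]
n 1 rel 0.23127884935907206 -> 0.24907036226191748 dh 0.016621824383858286
```

View pics/m9.png

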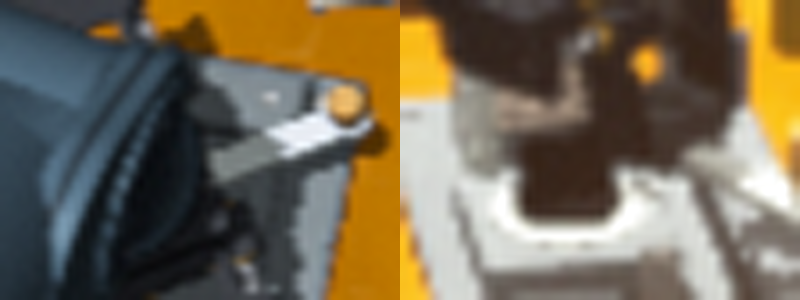

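Emit:
jog_arm(steps=[{"x": 0.2,"y": -3,"z": 9,"yaw": -0.017},{"x": 0.2,"y": -2,"z": 10,"yaw": 0},{"x": 0.3,"y": -1.3,"z": 10,"yaw": 0},{"x": 0.2,"y": -0.9,"z": 8,"yaw": 0},{"x": 0.1,"y": -0.6,"z": 5,"yaw": 0},{"x": 0,"y": 0,"z": 1,"yaw": 0}])

```text
t: 60.35
eef_pos: [0.4601, 0.0614, 0.0798]
eef_rot: [1.697, 2.529, 0.127]
ft_force: [0.1, 0.7, -1.6]
opening: 0.035
```

```bash
python3 -c "
from plan import *
st(); plan(.4546,.071,.07,.404)
print(sense()['moment'])"
```

```text
t 60.35 tcp [0.4601 0.0614 0.0798] toolx [-0.377  0.926 -0.031] tooly [0.918 0.378 0.121] z [ 0.123  0.017 -0.992] F [ 0.1  0.7 -1.6] op 0.035 q7 [-0.74  0.53  0.61  2.25 -0.75  0.42  0.86]
[{"x": 11.3, "y": -2.6, "z": 9.2, "yaw": -0.0135}]
n 1 rel 0.2578934272134479 -> 0.24907036226191748 dh 0.01347022186029434
[-0.05356356  0.20258643  0.05808788]
```

Emit:
jog_arm(steps=[{"x": 6,"y": -1,"z": -0.5,"yaw": -0.012},{"x": 3.5,"y": -0.3,"z": 0,"yaw": 0},{"x": 1,"y": 0,"z": 0,"yaw": 0},{"x": 0,"y": 0,"z": 0,"yaw": 0}])

```text
t: 60.75
eef_pos: [0.4549, 0.0714, 0.0804]
eef_rot: [1.68, 2.539, 0.127]
ft_force: [0.7, 0.1, -1.6]
opening: 0.035
```

```bash
python3 -c "
from plan import *
st(); plan(.4546,.071,.07,.404)"
```

```text
t 60.75 tcp [0.4549 0.0714 0.0804] toolx [-0.389  0.921 -0.032] tooly [0.913 0.39  0.121] z [ 0.124  0.018 -0.992] F [ 0.7  0.1 -1.6] op 0.035 q7 [-0.76  0.52  0.61  2.26 -0.75  0.42  0.85]
[{"x": 0.1, "y": -1.7, "z": 10.3, "yaw": -0.0004}]
n 1 rel 0.24797091167646457 -> 0.24907036226191748 dh 0.0004370913785161079
```

Aligned. Now descend in small steps, in separate calls so each one's force and height can be read.

Emit:
jog_arm(steps=[{"x": 0,"y": -0.5,"z": 2,"yaw": 0},{"x": 0,"y": -0.4,"z": 3,"yaw": 0}])

```text
t: 60.95
eef_pos: [0.4552, 0.0716, 0.0756]
eef_rot: [1.679, 2.539, 0.129]
ft_force: [-1.5, -0.6, -1.5]
opening: 0.0346
```

Emit:
jog_arm(steps=[{"x": 0,"y": -0.3,"z": 2,"yaw": 0},{"x": 0,"y": -0.3,"z": 2,"yaw": 0}])

```text
t: 61.15
eef_pos: [0.4551, 0.0714, 0.0711]
eef_rot: [1.679, 2.54, 0.129]
ft_force: [0.2, 0.1, -2.5]
opening: 0.0354
```

Emit:
jog_arm(steps=[{"x": 0,"y": -0.2,"z": 1.5,"yaw": 0},{"x": 0,"y": -0.2,"z": 1.5,"yaw": 0}])

```text
t: 61.35
eef_pos: [0.455, 0.0711, 0.0676]
eef_rot: [1.679, 2.539, 0.128]
ft_force: [0.8, -0.2, -1.6]
opening: 0.0348
```

```bash
python3 -c "
from plan import *
st(); print(sense()['moment']); plan(.4546,.071,.0555,.404)"
```

```text
t 61.35 tcp [0.455  0.0711 0.0676] toolx [-0.389  0.921 -0.032] tooly [0.913 0.39  0.122] z [ 0.125  0.018 -0.992] F [ 0.8 -0.2 -1.6] op 0.0348 q7 [-0.73  0.54  0.57  2.26 -0.78  0.38  0.88]
[-0.02675663  0.20387596  0.05560761]
[{"x": 0.5, "y": -1.9, "z": 11.9, "yaw": 0.0002}]
n 1 rel 0.24923656809583772 -> 0.24907036226191748 dh -0.0001801593469040741
```

Emit:
jog_arm(steps=[{"x": 0.1,"y": -0.4,"z": 3,"yaw": 0},{"x": 0.1,"y": -0.4,"z": 3,"yaw": 0},{"x": 0.1,"y": -0.4,"z": 3,"yaw": 0}])

```text
t: 61.65
eef_pos: [0.4549, 0.0713, 0.0579]
eef_rot: [1.679, 2.54, 0.129]
ft_force: [0.8, -0.2, -1.5]
opening: 0.0348
```

Emit:
jog_arm(steps=[{"x": 0,"y": -0.3,"z": 2,"yaw": 0},{"x": 0,"y": -0.2,"z": 2,"yaw": 0}])

```text
t: 61.85
eef_pos: [0.4549, 0.0714, 0.0545]
eef_rot: [1.681, 2.541, 0.131]
ft_force: [-14.5, -1.1, 50.5]
opening: 0.0348
```

```bash
python3 -c "
from plan import *
st(); print(sense()['moment']); plan(.4546,.071,.0545,.404)"
```

```text
t 61.85 tcp [0.4549 0.0714 0.0545] toolx [-0.389  0.921 -0.03 ] tooly [0.913 0.39  0.123] z [ 0.124  0.021 -0.992] F [-14.5  -1.1  50.5] op 0.0348 q7 [-0.68  0.56  0.52  2.26 -0.82  0.35  0.92]
[-0.25142875  2.31149423  0.03492986]
[{"x": -0.2, "y": -0.4, "z": -0.0, "yaw": -0.0003}]
n 1 rel 0.24799877070400145 -> 0.24907036226191748 dh 0.00031164979702436035
```

Emit:
jog_arm(steps=[{"x": 0,"y": 0,"z": 0,"yaw": 0},{"x": 0,"y": 0,"z": 0,"yaw": 0},{"x": 0,"y": 0,"z": 0,"yaw": 0},{"x": 0,"y": 0,"z": 0,"yaw": 0}], jaw=56)

```text
t: 62.25
eef_pos: [0.4558, 0.0709, 0.0549]
eef_rot: [1.681, 2.538, 0.133]
ft_force: [0.8, -0.4, -0.2]
opening: 0.0564
```

Emit:
jog_arm(steps=[{"x": -0.3,"y": 1.2,"z": -10,"yaw": 0},{"x": -0.6,"y": 2.5,"z": -20,"yaw": 0},{"x": -1,"y": 4,"z": -35,"yaw": 0},{"x": -1,"y": 4,"z": -35,"yaw": 0},{"x": -40,"y": -10,"z": 0,"yaw": 0},{"x": -45,"y": -10,"z": 0,"yaw": 0},{"x": -45,"y": -10,"z": 0,"yaw": 0},{"x": -45,"y": -10,"z": 0,"yaw": 0},{"x": -45,"y": -10,"z": 0,"yaw": 0},{"x": -30,"y": 0,"z": 0,"yaw": 0}])

```text
t: 63.25
eef_pos: [0.5127, -0.172, 0.16]
eef_rot: [1.641, 2.567, 0.134]
ft_force: [0.4, 0.2, -0.0]
opening: 0.0557
```

```bash
python3 - <<'E'
from plan import *
from grab import *
st(); t,s=grab(3)
cv2.imwrite('pics/m10.png',np.vstack([np.hstack([crop(t,178,172,112,70,(400,250)),crop(s,262,140,64,40,(400,250))]),np.hstack([crop(t,213,195,80,50,(400,250)),crop(s,276,168,40,25,(400,250))])]))
vv,uu=np.mgrid[195:235,245:285]; X=depth_pts(t,np.c_[uu.ravel(),vv.ravel()])
k=(abs(X[:,0]-.4525)<.015)&(abs(X[:,1]-.071)<.015); print('hub z',np.percentile(X[k,2],[10,25,50,75,90]).round(4))
vv,uu=np.mgrid[175:225,180:222]; X=depth_pts(t,np.c_[uu.ravel(),vv.ravel()]); k=(abs(X[:,0]-.475)<.012)&(abs(X[:,1]-.301)<.012); print('stack top z',np.percentile(X[k,2],[10,50,90]).round(4))
E
```

```text
t 63.25 tcp [ 0.5127 -0.172   0.16  ] toolx [-0.418  0.908 -0.03 ] tooly [0.9   0.418 0.123] z [ 0.125  0.024 -0.992] F [ 0.4  0.2 -0. ] op 0.0557 q7 [-0.3   0.5   0.74  2.02 -0.62  0.72  1.26]
hub z [0.0741 0.0744 0.0746 0.0763 0.077 ]
stack top z [0.076  0.0791 0.0819]
```

View pics/m10.png

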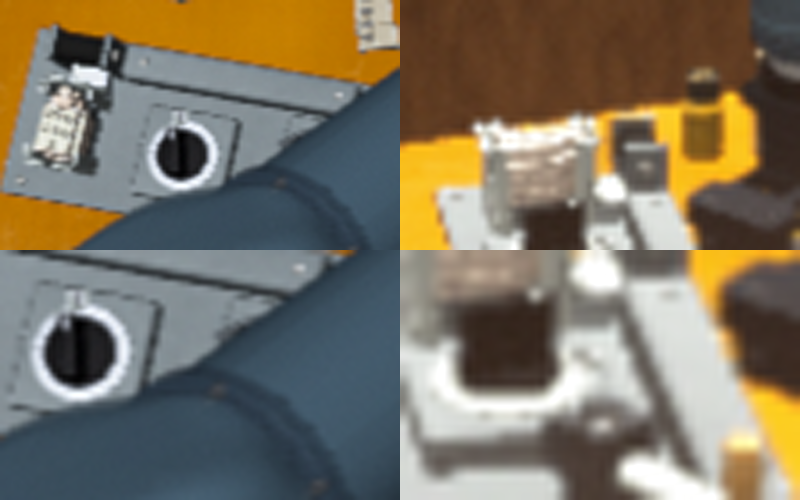

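```bash
python3 -c "
from h import *
print(finish_job())"
```

```text
the job is handed in; nothing more can be done
None
```

The coater is set up and the job is handed in; no verdict was reported.

- **Gap knob:** I gripped it and turned it about 95° counter-clockwise. In world angles, the gripper put the pointer at 4.4°. The top camera put the bar at 3.6° and the tab's mark at about 4.0–4.7°. The mark read the same angle before and after, so I don't think the tab moved.
- **Blanks:** All four unpainted blanks are flat in the chute, windows up and gable towards the roller. The depth reading on top of the stack was 79 mm where 82 mm is expected, and the picture shows it level at the guide lips.
- **Crank:** It slid onto the splines without resistance and bottomed out under about 50 N. The wide-spline direction was ambiguous in the images (−1.2 or −2.8 rad). I tried −1.2 first and it went on. The hub top then read 74.6 mm against 76 mm expected, so it looks fully seated.

**Weak points:**
- **Tool tilt:** It crept up to 0.13 rad during the moves, and two attempts to square it changed it only partly and temporarily.
- **Pressing on the table:** One of those attempts pushed the open fingers onto bare table at about 40 N.
- **Blank B:** It was pressed down at about 25 N when placed.
- **Final check of the crank:** The arm hid part of the crank from the top camera, so that check used the side picture and depth readings. The two cameras disagreed by 2–3 mm throughout.
- **Bystanders:** I did not check their positions one by one at the end, but no move was aimed near them.

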